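# Sort the stripped movement's parts for cleaning

## Robot

A 6-joint arm with a two-finger parallel gripper is mounted at the origin on the work surface. World frame = base frame: x ahead of the robot, y to its left, z up, the work surface at z = 0. Lengths are in mm, angles in degrees, forces in N, time in s.
With the tool pointing down it reaches from about 350 to 850 mm from the base axis. Payload 8.1 kg.
Tool frame: the origin (TCP) lies at the very end of the fingers, on their centre line; the grasp point (between the pads) lies grip_depth behind it (grip_depth is the distance from the TCP to the grasp point, in mm); z points along the fingers, y is the direction in which the jaws open and shut (so a half turn about z gives the same grasp; the last joint's range is limited). The gripper opens to 85 mm and grips with 20 to 120 N. Pads are 22 mm wide; open, the fingers measure 114 mm over their backs; the gripper's body (76 mm by 85 mm) begins 54 mm behind the grasp point. The pads swing forward as they close: fully open they stand 13 mm farther back than shut.
Start: joints at [61.914, 7.471, 85.268, -0, 87.261, -4.893], TCP at [236.28, 551.522, 231.292] pointing down, gripper open.
Joint ranges: [-169.43, 169.43], [-51.17, 129.36], [1.28, 143.12], [-76.62, 256.62], [0, 156.53], [-152.29, 152.29]. Speed limits (degrees/s): [136.94, 136.94, 159.86, 180, 180, 180].

## Interface

Orientations are given as [roll, pitch, yaw] about the fixed x, y, z axes, in that order (R = Rz(yaw) Ry(pitch) Rx(roll)).
In Python, from bench import * gives the robot as it stands.
- The arm moves only by the tool step_arm, never from a script. Its argument "plan" is a list of rows, each an object of numbers: "grip": the finger opening in cm, from 0 to 8.54; "tx", "ty", "tz": the shift along the tool's x, y, z in cm; "ax", "ay", "az": the turn, a rotation vector about the tool's x, y, z in degrees. In form: [{"grip": .., "tx": .., "ty": .., "tz": .., "ax": .., "ay": .., "az": ..}, ...]. A call has 1 to 8 rows; each row shifts and turns the commanded pose from where the row before left it, along the tool's axes as they then stand; what a row does not reach is not made up. A row lasts 1/12 s, in which the tool goes at most 41.7 mm and 7.16 degrees, less where a joint would pass 70% of its speed; a pose out of reach is approached as far as the arm can. A call with a gripper value outside its range is refused whole. The fingers move at their own pace and stop on an object; "newtons" is the grip in N (left out, the last holds). Time passes only in rows, so rows that do not move let the fingers close. It gives the time, the measured TCP pose, the force and the opening at its end, in the units of the state.
- sense(): the state, without advancing time (a new reading comes with each control period).
- snapshot(name): name is "side" or "top" or "wrist"; returns the picture (480x640x3 uint8, red, green, blue); there is no depth.
- camera_model(name): a dict with "intrinsics" (3x3 intrinsics, pixels), "pose" (4x4, takes a point from camera to world coordinates); the wrist camera has in their place "T_tool_cam" (4x4, takes a point from camera to tool coordinates, whose origin is the TCP and whose axes are the flange's). Camera axes: x right, y down, z forward; pixel columns grow to the right and rows downward; lengths in mm; the calibration is good to about 2 mm. A picture is of the moment at which its call begins: read the wrist's pose just before it. camera_model takes no time and is no camera call.
- hand_in(): hands the job in, once; it reports no verdict.
The state is a dict: "time": time; "joint_pos": joint angles; "qd": joint speeds; "joint_efforts": joint torques, N m; "tool_pos": TCP position; "tcp_rot": TCP orientation; "ft_force": force on the tool from outside, world axes, zero at the start; "wrist_torque": the same for the moment, N m; "finger_gap": finger opening in mm.
Only numpy, scipy, OpenCV 4.12 (cv2) and the standard library are available. Lean on these libraries where they do the work, as an engineer would, in place of code of your own. Each camera call takes 0.05 s, during which the arm holds its last target.

## Task

Sort the parts of the stripped bird box into their trays for cleaning: both blued steel keys lying flat in the white enamel tray without overlapping, the brass cylinder (upright) and the brass spring barrel (toothed wheel down) on the floor of the stainless mesh basket, and the ivory beak piece flat side down in the green-lined wooden tray. Set every part down gently, do not drop it, and leave the walnut shell and the black eye loupe where they stand.

Things in the scene. Friction and masses are not known exactly. Their poses are not given: they have to be found in the camera images.
- key_a_mid (a point): Blued steel (dark blue) winding key lying flat: 72 mm long, 10 mm high. The point is its mid-length, 5 mm up. x runs along the key from the bow to the socket end: a plain round shank 10 mm thick from x -12 to +36 mm, grasped across it; a two-loop bow 51 mm wide (in y) from x -36 to -12 mm. About 45 g. Either key is as good as the other.
- key_b_mid (a point): Blued steel (dark blue) winding key lying flat: 72 mm long, 10 mm high. The point is its mid-length, 5 mm up. x runs along the key from the bow to the socket end: a plain round shank 10 mm thick from x -12 to +36 mm, grasped across it; a two-loop bow 51 mm wide (in y) from x -36 to -12 mm. About 45 g. Either key is as good as the other.
- cylinder_mid (a point): Brass pinned cylinder of a musical movement, standing upright on its end: 50 mm tall, 32 mm in diameter over the plain collars (7 mm high) at both ends, 29 mm between them with fine steel pins that do not reach the collars' width. The point is its centre, 25 mm up; z is its axis. About 120 g.
- barrel_mid (a point): Brass spring barrel, a flat drum lying with its toothed wheel at the bottom: 20 mm high; the drum is 40 mm in diameter, the wheel is 49 mm over its teeth and takes the lowest 4 mm. The point is its centre, 10 mm up; z is its axis. About 110 g.
- beak_mid (a point): Ivory-coloured beak piece lying on its flat underside: 52 mm long, 20 mm wide, 16 mm high. The point is the centre of its straight-sided root, 8 mm up. x points to the beak's tip: the root is 20 mm wide (in y) with sides upright to 10 mm height from x -12 to +12 mm, a brass pivot tube ends at x -17 mm, and the beak tapers to its tip at x +36 mm. About 20 g.
- enamel_tray: White enamel tray with a dark blue rim, for steel parts: outside 112 mm (x) by 144 mm (y), 18 mm high; walls and floor 4 mm thick, so it is 104 by 136 mm inside and its floor is 4 mm up. Origin at the centre of its underside, z up. It stands firm and cannot be pushed.
- mesh_basket: Stainless cleaning basket with a wire-grid floor and a small wire loop outside each short end, for brass parts: outside 112 mm (x) by 144 mm (y), 165 mm over the loops, 18 mm high; walls and floor 4 mm thick, so it is 104 by 136 mm inside and its floor is 4 mm up. Origin at the centre of its underside, z up. It stands firm and cannot be pushed.
- lined_tray: Light wooden tray with a green lining, for ivory parts: 112 by 112 mm outside, 18 mm high; walls and floor 4 mm thick, so it is 104 by 104 mm inside and its floor is 4 mm up. Origin at the centre of its underside, z up. It stands firm and cannot be pushed.
- shell: Empty dark walnut music box shell, open at the top, with brass corners: 110 mm (x) by 150 mm (y), 62 mm high, about 450 g, loose; to be left where it stands. Origin at the centre of its underside.
- loupe: Black eye loupe standing on the table with its lens up: 36 mm in diameter at the foot, 28 mm high, about 40 g, loose; to be left where it stands. Origin at the centre of its underside. (Out of the way on the table's left edge, more than 0.54 m left of the robot, a bench clamp with a copper plate stands 135 mm high.)
There are look-alikes about, which are no part of the job. Leave any pink or red look-alike of the part that bears key_a_mid alone.

How it is judged:
By the outcome, as a careful person would: the job done as asked, in the order asked, and still so for the second after the job is handed in, with the robot touching nothing.
It also fails if it takes over 131 s, if anything falls off the work surface, if the arm or the gripper's body presses on something with over 40 N, if the wrist force passes 120 N, or if a joint passes its speed limit or range.

## Working session

There is one attempt and no reset: what is moved stays moved. The work goes in short steps, Python scripts to look and compute and a tool call to move; the robot and the scene stay as the last step left them, time stands still between calls to the robot, and variables do not carry over. Pictures are saved under pics/ and viewed, and the job is handed in when it is done.

Besides the shell and the picture viewer there is one more tool, called after "Emit:" by a JSON object that holds its "op" and its "data", one argument or row to a line. step_arm: Moves the arm, as the interface text tells. Its arguments: {"type":"object","properties":{"plan":{"type":"array","items":{"type":"object","properties":{"grip":{"type":"number"},"tx":{"type":"number"},"ty":{"type":"number"},"tz":{"type":"number"},"ax":{"type":"number"},"ay":{"type":"number"},"az":{"type":"number"}}}},"newtons":{"type":"number"}},"required":["plan"]}

```bash
ls; mkdir -p pics; python3 - <<'E'
from bench import *
import cv2, numpy as np
np.set_printoptions(precision=4,suppress=True)
print(sense())
for n in ["side","top","wrist"]:
    im=snapshot(n); cv2.imwrite(f"pics/{n}0.png",im[:,:,::-1]); print(n,camera_model(n))
E
```

```text
pics
{'time': 0.0, 'joint_pos': array([61.9136,  7.5145, 85.3328, -0.0009, 87.2598, -4.8913]), 'qd': array([-0.0987,  0.0135,  0.0589,  0.0055, -0.0084,  0.1313]), 'joint_efforts': array([ -0.0025, -56.9383, -50.0564,  -0.0005,   0.0145,   0.    ]), 'tool_pos': array([236.0185, 551.0145, 230.2163]), 'tcp_rot': array([-179.8931,   -0.0083,  156.8049]), 'ft_force': array([-0.7516,  0.8313, -0.4165]), 'wrist_torque': array([-0.0225,  0.0292, -0.0434]), 'finger_gap': 85.31798112448062}
side {'intrinsics': array([[435.4753,   0.    , 317.427 ],
       [  0.    , 435.4753, 238.8903],
       [  0.    ,   0.    ,   1.    ]]), 'pose': array([[   0.9339,   -0.2359,    0.2685,  253.6941],
       [  -0.3574,   -0.6276,    0.6916, -600.7595],
       [   0.0054,   -0.7419,   -0.6705,  638.7807],
       [   0.    ,    0.    ,    0.    ,    1.    ]])}
top {'intrinsics': array([[445.0575,   0.    , 326.3509],
       [  0.    , 445.0575, 238.6198],
       [  0.    ,   0.    ,   1.    ]]), 'pose': array([[  0.007 ,  -0.9879,   0.155 , 359.9922],
       [ -1.    ,  -0.0072,  -0.0008, -12.8034],
       [  0.0019,  -0.155 ,  -0.9879, 792.8076],
       [  0.    ,   0.    ,   0.    ,   1.    ]])}
wrist {'intrinsics': array([[389.8058,   0.    , 319.9264],
       [  0.    , 389.8058, 239.9159],
       [  0.    ,   0.    ,   1.    ]]), 'T_tool_cam': array([[  -0.0002,   -0.9606,   -0.278 ,   70.996 ],
       [   1.    ,   -0.0003,    0.0004,    0.8465],
       [  -0.0004,   -0.278 ,    0.9606, -141.8784],
       [   0.    ,    0.    ,    0.    ,    1.    ]])}
```

View pics/top0.png

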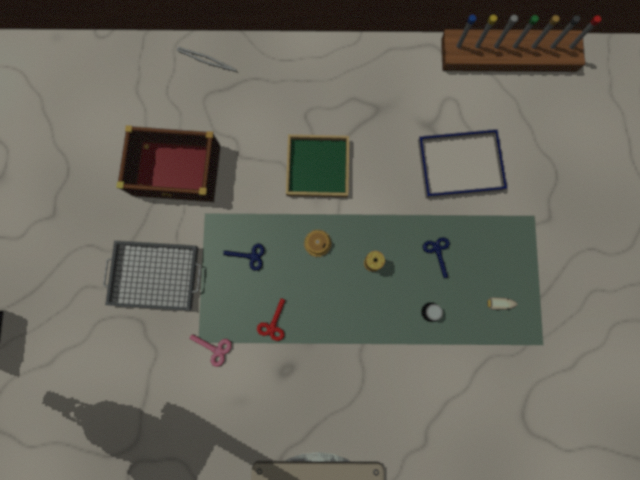

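View pics/side0.png

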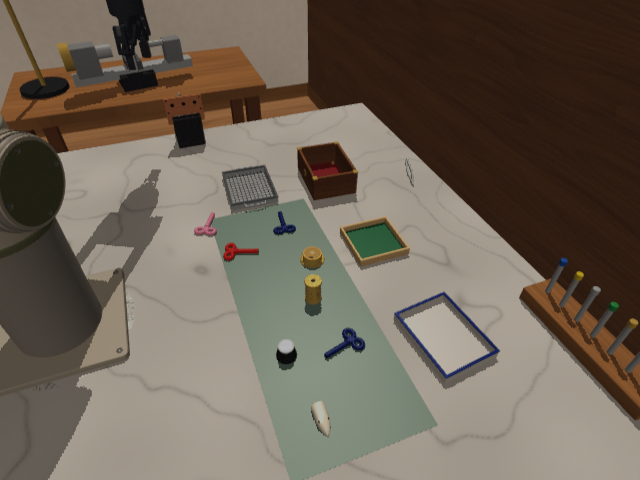

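View pics/wrist0.png

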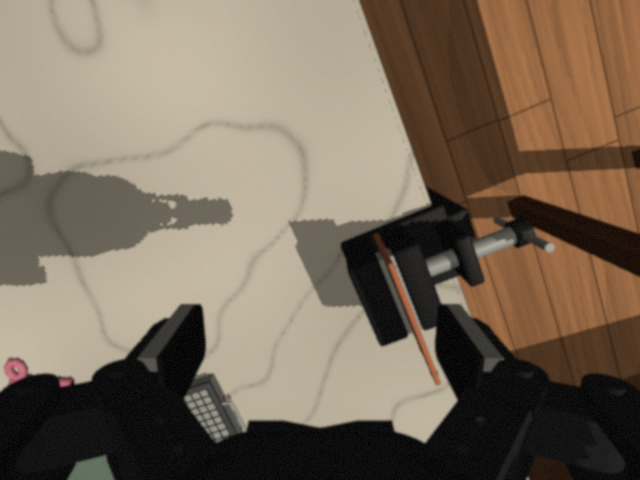

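The top view shows the two dark-blue keys at (245,256) and (438,256). Their look-alikes are a red key at (272,320) and a pink one at (212,348), neither of them blue. The barrel is at (318,242), the cylinder at (375,261), the beak at (502,303) and the loupe at (433,312). The enamel tray is at (463,163), the lined tray at (319,166), the basket at (155,276) and the shell at (168,163).

```bash
cat > h.py <<'E'
from bench import *
import cv2, numpy as np
from scipy.spatial.transform import Rotation as Ro
np.set_printoptions(precision=2,suppress=True)
def cam(n, st=None):
    c=camera_model(n); K=np.array(c["intrinsics"])
    if n=="wrist":
        T=np.eye(4); T[:3,:3]=Ro.from_euler('xyz',st["tcp_rot"],degrees=True).as_matrix(); T[:3,3]=st["tool_pos"]
        P=T@np.array(c["T_tool_cam"])
    else: P=np.array(c["pose"])
    return K,P
def ray(C,px):
    K,P=C; px=np.atleast_2d(px).astype(float)
    d=np.c_[px,np.ones(len(px))]@np.linalg.inv(K).T@P[:3,:3].T
    return P[:3,3],d/np.linalg.norm(d,axis=1)[:,None]
def onz(C,px,z):
    o,d=ray(C,px); return o+d*((z-o[2])/d[:,2])[:,None]
def tri(obs):
    A=np.zeros((3,3));b=np.zeros(3);L=[]
    for C,px in obs:
        o,d=ray(C,px);d=d[0];M=np.eye(3)-np.outer(d,d);A+=M;b+=M@o;L.append((o,d))
    x=np.linalg.solve(A,b)
    return x,[np.linalg.norm((np.eye(3)-np.outer(d,d))@(x-o)) for o,d in L]
def proj(C,X):
    K,P=C; c=(np.atleast_2d(X)-P[:3,3])@P[:3,:3]; u=c@K.T; return u[:,:2]/u[:,2:]
def look(n,name):
    st=sense(); im=snapshot(n); cv2.imwrite(f"pics/{name}.png",im[:,:,::-1]); np.save(f"pics/{name}.npy",im)
    return im,cam(n,st),st
def blobs(m,amin=30):
    n,l,s,c=cv2.connectedComponentsWithStats(m.astype(np.uint8))
    return [(c[i],s[i,4],s[i,:4],l==i) for i in range(1,n) if s[i,4]>=amin]
E
python3 - <<'E'
from h import *
for n in ["top","side"]:
    im=cv2.imread(f"pics/{n}0.png"); hsv=cv2.cvtColor(im,cv2.COLOR_BGR2HSV); H,S,V=cv2.split(hsv)
    C=cam(n)
    for nm,m in dict(blue=(H>105)&(H<130)&(S>110),brass=(H>12)&(H<32)&(S>110)&(V>90),green=(H>60)&(H<85)&(S>150),ivory=(S<70)&(V>150)&(H<40),).items():
        for c,a,b,l in blobs(m,60):
            if nm=='ivory' and a>1500: continue
            print(n,nm,c,a,b,onz(C,c,5)[0])
    for nm,(x,y,w,h) in dict(a=(190,215,170,140),b=(360,215,180,140),).items():
        if n=='top': cv2.imwrite(f"pics/top0{nm}.png",cv2.resize(im[y:y+h,x:x+w],None,fx=4,fy=4,interpolation=cv2.INTER_CUBIC))
E
```

```text
top blue [437.76 251.55] 292 [423 238  26  39] [ 461.7  -212.41    5.  ]
top blue [250.65 256.06] 270 [225 244  39  26] [451.19 121.1    5.  ]
top brass [491.31  38.29] 87 [484  32  16  13] [ 877.18 -328.97    5.  ]
top brass [510.01  38.64] 78 [503  34  16  11] [ 876.73 -365.04    5.  ]
top brass [451.09  43.05] 145 [445  36  14  16] [ 866.55 -250.96    5.  ]
top brass [470.67  41.06] 72 [465  37  12  11] [ 871.04 -288.86    5.  ]
top brass [512.2   58.74] 735 [447  53 137  10] [ 834.83 -366.85    5.  ]
top brass [316.06 242.02] 436 [305 230  24  26] [477.31   4.93   5.  ]
top brass [374.74 259.92] 250 [365 251  20  18] [445.87 -99.78   5.  ]
side blue [283.27 225.98] 190 [274 212  22  22] [451.28 120.34   5.  ]
side blue [447.56 336.66] 527 [395 293 104  85] [ 628.97 -263.96    5.  ]
side blue [347.31 342.42] 374 [325 328  40  30] [ 460.75 -212.98    5.  ]
side brass [63.94 51.45] 176 [57 43 15 18] [ -56.84 1492.09    5.  ]
side brass [161.58  82.23] 5337 [ 21  46 245  74] [ 283.64 1033.14    5.  ]
side brass [151.43  57.75] 65 [140  55  24   6] [ 272.25 1295.74    5.  ]
side brass
[... 456 characters left out ...]
00 247  24  20] [478.38   9.71   5.  ]
side brass [312.79 285.79] 257 [305 275  17  29] [450.65 -70.49   5.  ]
side brass [586.55 334.26] 2992 [524 279 116 128] [ 860.32 -346.11    5.  ]
side brass [636.59 373.24] 108 [632 363   8  23] [ 876.77 -433.65    5.  ]
side green [613.12 306.14] 65 [608 302  11   9] [ 956.35 -315.2     5.  ]
side ivory [ 91.28 257.9 ] 220 [ 81 245  24  30] [ 50.03 162.52   5.  ]
side ivory [110.87 258.63] 706 [ 91 246  43  28] [ 87.64 146.1    5.  ]
side ivory [118.33 342.36] 193 [107 326  19  31] [ 93.61 -73.92   5.  ]
side ivory [285.49 344.73] 63 [278 339  16  13] [ 359.97 -179.83    5.  ]
side ivory [321.48 414.93] 296 [312 401  17  34] [ 372.5  -316.89    5.  ]
```

View pics/top0a.png

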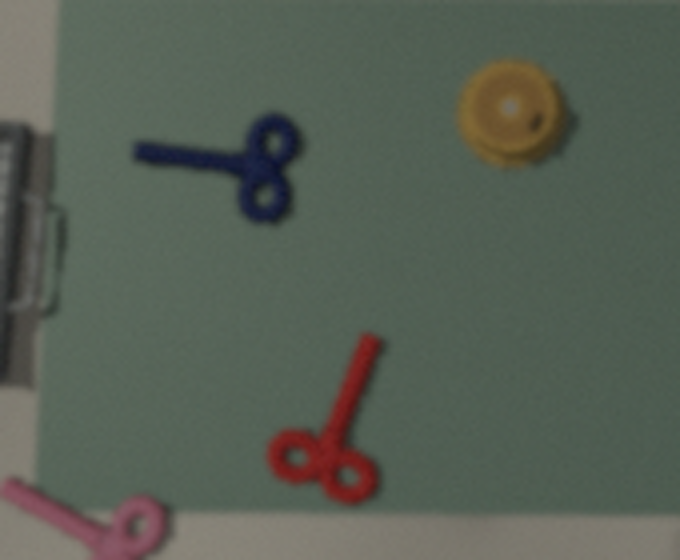

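View pics/top0b.png

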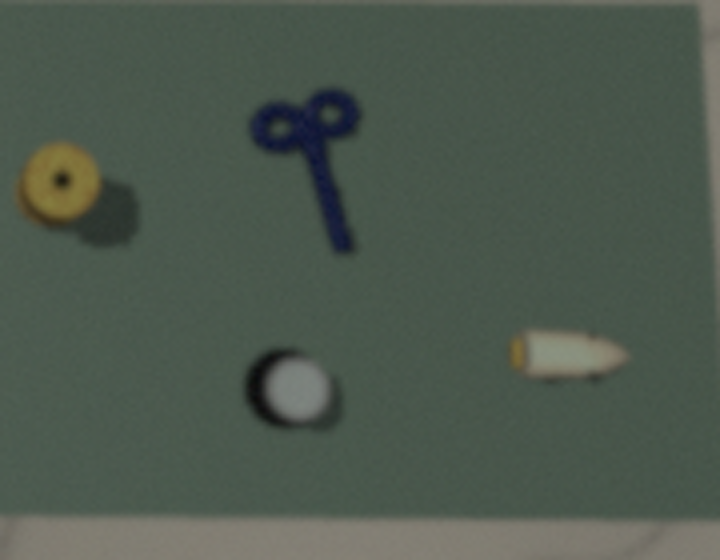

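```bash
python3 - <<'E'
from h import *
import bench
print([a for a in dir(bench) if not a.startswith('__')])
print(getattr(bench,'grip_depth',None))
im=cv2.imread("pics/top0.png"); hsv=cv2.cvtColor(im,cv2.COLOR_BGR2HSV); H,S,V=cv2.split(hsv); C=cam("top")
def key(m,z=5):
    y,x=np.nonzero(m); X=onz(C,np.c_[x,y],z)[:,:2]; c=X.mean(0); w,v=np.linalg.eigh(np.cov((X-c).T)); 
    (cx,cy),(w,h),a=cv2.minAreaRect(X.astype(np.float32)); 
    return c,v,w,h,X
for c,a,b,l in blobs((H>105)&(H<130)&(S>90),200):
    X=onz(C,np.argwhere(l)[:,::-1],5)[:,:2]; cc=X.mean(0)
    far=X[np.argsort(-np.linalg.norm(X-cc,axis=1))[:12]].mean(0)
    d=far-cc; d/=np.linalg.norm(d); 
    s=(X-cc)@d; t=(X-cc)@np.array([-d[1],d[0]])
    # refine axis with shank pixels
    sh=X[s>5]; v=np.linalg.svd(sh-sh.mean(0))[2][0]; v*=np.sign(v@d)
    s=(X-cc)@v; print("key",a,cc,"yaw",np.degrees(np.arctan2(v[1],v[0])),"ext",s.min(),s.max(),"mid",cc+v*(s.max()+s.min())/2)
for nm,m in dict(tray=(H>105)&(H<130)&(S>60)&(V<120),wood=(H>10)&(H<30)&(S>60)&(V>100),gr=(H>60)&(H<85)&(S>150)).items():
    for c,a,b,l in blobs(m,200): print(nm,c,a,b)
E
```

```text
['PlanningError', 'camera_model', 'grip_depth', 'hand_in', 'sense', 'snapshot']
18.700000000000003
key 291 [ 611.19 -254.68] yaw -128.79282605845378 ext -92.86197932429106 84.41276490299931 mid [ 613.83 -251.39]
key 333 [ 462.26 -212.03] yaw -165.69955377068285 ext -22.29528427435649 47.31980170649459 mid [ 450.14 -215.12]
key 314 [451.53 121.88] yaw 82.75121048621136 ext -21.8368258758658 47.406871510240066 mid [453.15 134.56]
tray [461.86 162.81] 604 [420 130  87  66]
tray [437.68 251.41] 357 [423 238  27  40]
tray [250.14 255.71] 349 [224 244  40  26]
wood [318.1  163.61] 539 [286 134  64  61]
wood [315.33 241.48] 431 [304 230  25  26]
wood [374.92 259.51] 249 [366 251  19  18]
```

```bash
python3 - <<'E'
from h import *
im=cv2.imread("pics/top0.png"); hsv=cv2.cvtColor(im,cv2.COLOR_BGR2HSV); H,S,V=cv2.split(hsv); C=cam("top")
def rect(l,z):
    X=onz(C,np.argwhere(l)[:,::-1],z)[:,:2].astype(np.float32); r=cv2.minAreaRect(X); return r
for c,a,b,l in blobs((H>105)&(H<130)&(S>60)&(V<120),500): print("enamel top",rect(l,18), [rect(l,z)[1] for z in (0,18)])
for c,a,b,l in blobs((H>10)&(H<30)&(S>60)&(V>100),500): print("wood",rect(l,18))
sub=np.zeros_like(V);sub[225:325,90:215]=1
g=cv2.GaussianBlur(V,(3,3),0)
for c,a,b,l in blobs((g<75)&(sub>0)&(S<80),300): print("basket",c,a,b,rect(l,18))
cv2.imwrite("pics/top0c.png",cv2.resize(im[225:325,90:215],None,fx=6,fy=6,interpolation=cv2.INTER_CUBIC))
cv2.imwrite("pics/top0d.png",cv2.resize(im[120:210,270:520],None,fx=3,fy=3,interpolation=cv2.INTER_CUBIC))
im=cv2.imread("pics/side0.png")
cv2.imwrite("pics/side0c.png",cv2.resize(im[150:290,200:410],None,fx=3.8,fy=3.8,interpolation=cv2.INTER_CUBIC))
cv2.imwrite("pics/side0d.png",cv2.resize(im[250:450,270:510],None,fx=3,fy=3,interpolation=cv2.INTER_CUBIC))
E
```

```text
enamel top ((623.4741821289062, -258.94757080078125), (112.20877075195312, 143.93502807617188), 5.946206092834473) [(114.81558990478516, 147.2788848876953), (112.20877075195312, 143.93502807617188)]
wood ((618.2998657226562, 3.7054290771484375), (113.22721862792969, 112.41324615478516), 89.0781478881836)
basket [147.7 274.5] 1377 [107 242  93  69] ((414.2936096191406, 286.4642028808594), (151.81881713867188, 111.5513916015625), 87.02571868896484)
```

View pics/top0c.png

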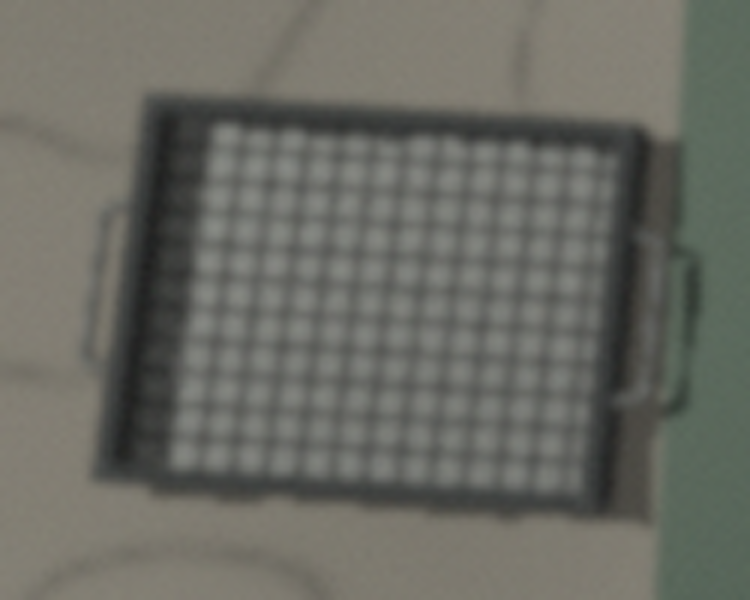

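View pics/top0d.png

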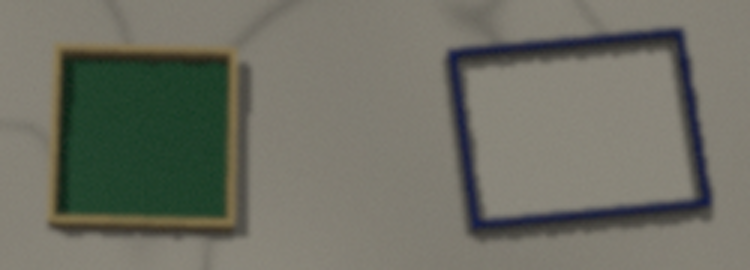

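View pics/side0c.png

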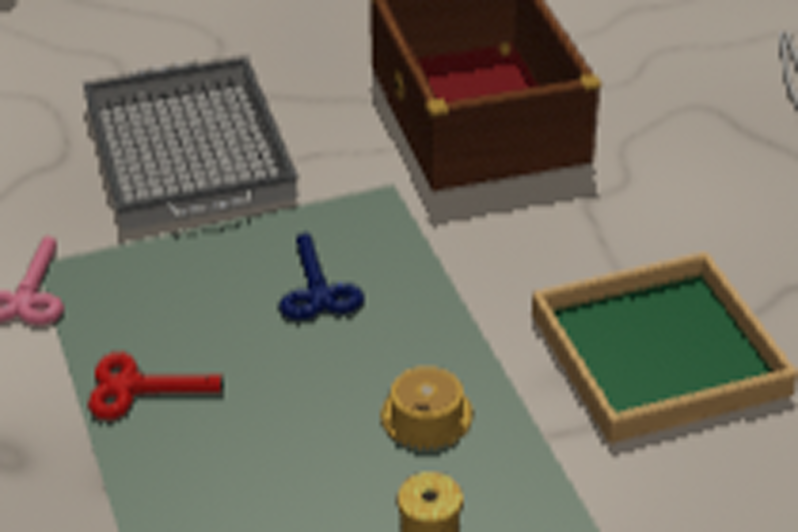

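View pics/side0d.png

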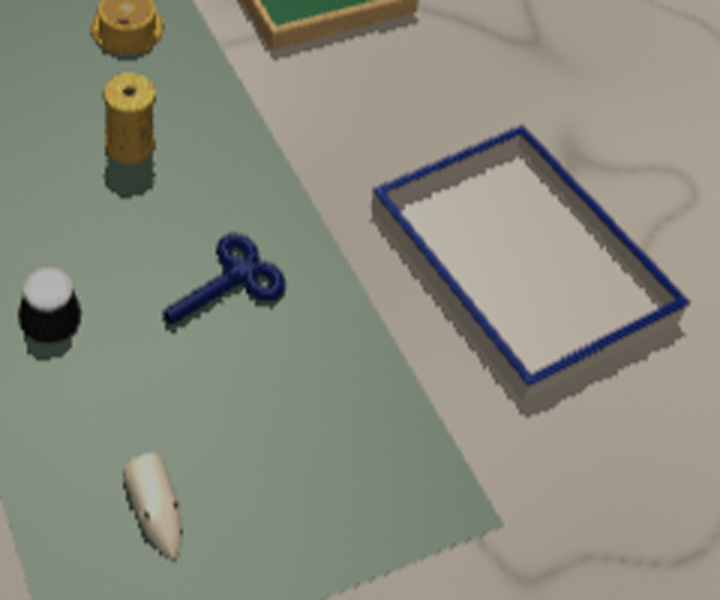

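```bash
python3 - <<'E'
from h import *
T=cam("top");S=cam("side")
a=lambda x,y:(x/4+190,y/4+215); b=lambda x,y:(x/4+360,y/4+215); c=lambda x,y:(x/3.8+200,y/3.8+150); d=lambda x,y:(x/3+270,y/3+250)
print("cyl top",tri([(T,b(62,180)),(S,d(129,91))]))
print("barrel hub",tri([(T,a(510,105)),(S,c(428,390))]))
print("beak tip",tri([(T,b(630,355)),(S,d(175,558))]))
print("beak root end",tri([(T,b(512,352)),(S,d(135,458))]))
print("keyA end",tri([(T,a(137,151)),(S,c(303,236))]))
print("keyB end",tri([(T,b(345,252)),(S,d(169,323))]))
q=np.array([(115,241.2),(197.5,246.2),(190.8,310),(106.2,304.2)]);X=onz(T,q,18);print(X,X.mean(0),np.linalg.norm(np.diff(X,axis=0),axis=1))
d0=X[0]-X[1]+X[3]-X[2];print("yaw basket y",np.degrees(np.arctan2(d0[1],d0[0])))
# rims heights
e=lambda x,y:(x/3+270,y/3+120)
for p,q in [((452,50),(377,189)),((681,32),(522,128)),((708,202),(686,301)),((477,227),(530,382))]: print("enamel corner",*tri([(T,e(*p)),(S,d(*q))]))
for p,q in [((58,47),(706,258)),((236,51),(795,370)),((234,225),(612,440)),((50,220),(538,295))]: print("wood corner",*tri([(T,e(*p)),(S,c(*q))]))
E
```

```text
cyl top (array([441.17, -96.13,  50.37]), [np.float64(0.3675250489541986), np.float64(0.36752504895430027)])
barrel hub (array([476.93,   1.98,  19.89]), [np.float64(0.4543988349020169), np.float64(0.45439883490220284)])
beak tip (array([ 370.45, -349.5 ,    4.57]), [np.float64(0.041259510740239), np.float64(0.04125951074032495)])
beak root end (array([ 370.61, -296.6 ,    7.39]), [np.float64(0.8001555039314899), np.float64(0.8001555039314546)])
keyA end (array([457.12, 167.6 ,   7.66]), [np.float64(0.6754463886302454), np.float64(0.6754463886302232)])
keyB end (array([ 415.61, -226.71,    2.84]), [np.float64(0.8054601398749198), np.float64(0.8054601398748871)])
[[474.25 358.29  18.  ]
 [466.43 212.8   18.  ]
 [355.73 218.56  18.  ]
 [364.57 364.59  18.  ]] [415.25 288.56  18.  ] [145.7  110.85 146.29]
yaw basket y 86.7307754610401
enamel corner [ 624.03 -178.31    4.79] [np.float64(49.27306330262605), np.float64(49.273063302625744)]
enamel corner [ 610.2  -266.51  143.47] [np.float64(20.312670518435993), np.float64(20.312670518436278)]
enamel corner [ 602.55 -337.85   69.79] [np.float64(42.539210574621215), np.float64(42.5392105746212)]
enamel corner [ 637.47 -252.46 -161.71] [np.float64(31.267481881342064), np.float64(31.267481881341805)]
wood corner [673.84  55.86  13.64] [np.float64(0.47045494297976986), np.float64(0.4704549429800189)]
wood corner [670.46 -53.11  18.85] [np.float64(0.8869609749288111), np.float64(0.8869609749289047)]
wood corner [563.83 -52.14   2.43] [np.float64(1.0803493353765992), np.float64(1.0803493353766342)]
wood corner [565.04  58.18  15.35] [np.float64(1.2153907585973582), np.float64(1.215390758597416)]
```

```bash
cat > plan.py <<'E'
from h import *
import json,math
def plan(wps,start=None,grip=None,step=36,ang=6.8):
    """wps: (x,y,z,yaw) ; prints calls of 8 rows"""
    st=sense(); p=np.array(st["tool_pos"] if start is None else start[:3],float); yaw=st["tcp_rot"][2] if start is None else start[3]
    rows=[]
    for w in wps:
        t=np.array(w[:3],float); dy=(w[3]-yaw+180)%360-180
        s=w[4] if len(w)>4 else step
        n=max(1,math.ceil(np.linalg.norm(t-p)/s-.05),math.ceil(abs(dy)/ang-.05))
        for k in range(n):
            r=n-k
            d=(t-p)/r; da=((w[3]-yaw+180)%360-180)/r
            c,s_=math.cos(math.radians(yaw)),math.sin(math.radians(yaw))
            X=np.array([c,s_,0]);Y=np.array([s_,-c,0])
            tx,ty,tz=[round(v/10,2) for v in (d@X,d@Y,-d[2])]; az=round(-da,1)
            p=p+10*(tx*X+ty*Y)+np.array([0,0,-10*tz]); yaw-=az
            row={}
            if grip is not None: row["grip"]=grip
            for k_,v in zip(("tx","ty","tz","az"),(tx,ty,tz,az)):
                if abs(v)>1e-6: row[k_]=v
            rows.append(row)
    for i in range(0,len(rows),8): print(json.dumps(rows[i:i+8]).replace('"',''))
    print("end",p,yaw)
E
python3 - <<'E'
from plan import *
plan([(453.6,137.6,105,82.8)],grip=4)
E
```

```text
[{grip: 4, tx: -2.59, ty: -2.1, tz: 0.9, az: 5.3}, {grip: 4, tx: -2.77, ty: -1.86, tz: 0.9, az: 5.3}, {grip: 4, tx: -2.93, ty: -1.59, tz: 0.9, az: 5.3}, {grip: 4, tx: -3.07, ty: -1.31, tz: 0.9, az: 5.3}, {grip: 4, tx: -3.18, ty: -1.02, tz: 0.89, az: 5.3}, {grip: 4, tx: -3.26, ty: -0.73, tz: 0.9, az: 5.3}, {grip: 4, tx: -3.31, ty: -0.42, tz: 0.89, az: 5.3}, {grip: 4, tx: -3.34, ty: -0.11, tz: 0.9, az: 5.3}]
[{grip: 4, tx: -3.33, ty: 0.19, tz: 0.89, az: 5.3}, {grip: 4, tx: -3.3, ty: 0.5, tz: 0.9, az: 5.3}, {grip: 4, tx: -3.24, ty: 0.8, tz: 0.89, az: 5.3}, {grip: 4, tx: -3.15, ty: 1.1, tz: 0.9, az: 5.2}, {grip: 4, tx: -3.04, ty: 1.38, tz: 0.89, az: 5.3}, {grip: 4, tx: -2.9, ty: 1.66, tz: 0.9, az: 5.2}]
end [453.58 137.58 104.98] 82.80664151554696
```

Emit:
{"op": "step_arm", "data": {
  "plan": [
    {"grip": 4,"tx": -2.6,"ty": -2.1,"tz": 0.9,"az": 5.3},
    {"grip": 4,"tx": -2.8,"ty": -1.9,"tz": 0.9,"az": 5.3},
    {"grip": 4,"tx": -2.9,"ty": -1.6,"tz": 0.9,"az": 5.3},
    {"grip": 4,"tx": -3.1,"ty": -1.3,"tz": 0.9,"az": 5.3},
    {"grip": 4,"tx": -3.2,"ty": -1.0,"tz": 0.9,"az": 5.3},
    {"grip": 4,"tx": -3.3,"ty": -0.7,"tz": 0.9,"az": 5.3},
    {"grip": 4,"tx": -3.3,"ty": -0.4,"tz": 0.9,"az": 5.3},
    {"grip": 4,"tx": -3.3,"ty": -0.1,"tz": 0.9,"az": 5.3}
  ]
}}

```text
invalid input
```

Emit:
{"op": "step_arm", "data": {
  "plan": [
    {"grip": 4,"tx": -3.3,"ty": 0.2,"tz": 0.9,"az": 5.3},
    {"grip": 4,"tx": -3.3,"ty": 0.5,"tz": 0.9,"az": 5.3},
    {"grip": 4,"tx": -3.2,"ty": 0.8,"tz": 0.9,"az": 5.3},
    {"grip": 4,"tx": -3.2,"ty": 1.1,"tz": 0.9,"az": 5.2},
    {"grip": 4,"tx": -3.0,"ty": 1.4,"tz": 0.9,"az": 5.3},
    {"grip": 4,"tx": -2.9,"ty": 1.7,"tz": 0.8,"az": 5.2},
    {"grip": 4},
    {"grip": 4}
  ]
}}

```text
invalid input
```

```bash
cat > keylook.py <<'E'
from h import *
import sys
def key(im,C,z=5,near=None):
    hsv=cv2.cvtColor(im,cv2.COLOR_RGB2HSV); H,S,V=cv2.split(hsv)
    m=(H>105)&(H<130)&(S>90)&(V>20)
    out=[]
    for c,a,b,l in blobs(m,300):
        X=onz(C,np.argwhere(l)[:,::-1],z)[:,:2]; cc=X.mean(0)
        far=X[np.argsort(-np.linalg.norm(X-cc,axis=1))[:30]].mean(0)
        d=far-cc; d/=np.linalg.norm(d); s=(X-cc)@d
        for _ in range(2):
            sh=X[(s>5)]; v=np.linalg.svd(sh-sh.mean(0),full_matrices=False)[2][0]; v*=np.sign(v@d); 
            n=np.array([-v[1],v[0]]); s=(X-cc)@v
        off=(sh-cc)@n; mid=cc+v*(s.max()+s.min())/2+n*off.mean()
        out.append((c,a,b,mid,np.degrees(np.arctan2(v[1],v[0])),s.max()-s.min(),np.ptp((X-cc)@n)))
    return out
if __name__=="__main__":
    im,C,st=look("wrist",sys.argv[1]); print(st["time"],st["tool_pos"],st["tcp_rot"],st["finger_gap"])
    for r in key(im,C): print(*r)
E
python3 keylook.py w1
```

```text
0.15 [236.08 551.16 230.48] [-179.92   -0.01  156.81] 85.23704705551611
```

View pics/w1.png

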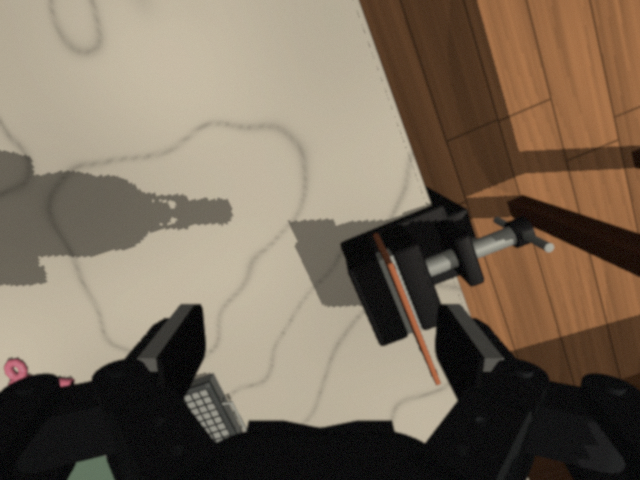

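The view is unchanged because the move was refused. I'll give all the fields in each row.

Emit:
{"op": "step_arm", "data": {
  "plan": [
    {"grip": 4,"tx": -2.6,"ty": -2.1,"tz": 0.9,"ax": 0,"ay": 0,"az": 5.3}
  ]
}}

```text
time: 0.28
tool_pos: [250.2, 525.3, 223.5]
tcp_rot: [179.8, -0.1, 151.8]
ft_force: [1.5, -0.3, 0.1]
finger_gap: 75.3
```

Emit:
{"op": "step_arm", "data": {
  "plan": [
    {"grip": 4,"tx": -2.8,"ty": -1.9,"tz": 0.9,"ax": 0,"ay": 0,"az": 5.3},
    {"grip": 4,"tx": -2.9,"ty": -1.6,"tz": 0.9,"ax": 0,"ay": 0,"az": 5.3},
    {"grip": 4,"tx": -3.1,"ty": -1.3,"tz": 0.9,"ax": 0,"ay": 0,"az": 5.3},
    {"grip": 4,"tx": -3.2,"ty": -1.0,"tz": 0.9,"ax": 0,"ay": 0,"az": 5.3},
    {"grip": 4,"tx": -3.3,"ty": -0.7,"tz": 0.9,"ax": 0,"ay": 0,"az": 5.3},
    {"grip": 4,"tx": -3.3,"ty": -0.4,"tz": 0.9,"ax": 0,"ay": 0,"az": 5.3},
    {"grip": 4,"tx": -3.3,"ty": -0.1,"tz": 0.9,"ax": 0,"ay": 0,"az": 5.3}
  ]
}}

```text
time: 0.87
tool_pos: [361.9, 313.6, 158.8]
tcp_rot: [180.0, 0.0, 114.2]
ft_force: [0.5, -0.9, 0.3]
finger_gap: 39.9
```

Emit:
{"op": "step_arm", "data": {
  "plan": [
    {"grip": 4,"tx": -3.3,"ty": 0.2,"tz": 0.9,"ax": 0,"ay": 0,"az": 5.3},
    {"grip": 4,"tx": -3.3,"ty": 0.5,"tz": 0.9,"ax": 0,"ay": 0,"az": 5.3},
    {"grip": 4,"tx": -3.2,"ty": 0.8,"tz": 0.9,"ax": 0,"ay": 0,"az": 5.3},
    {"grip": 4,"tx": -3.2,"ty": 1.1,"tz": 0.9,"ax": 0,"ay": 0,"az": 5.2},
    {"grip": 4,"tx": -3.0,"ty": 1.4,"tz": 0.9,"ax": 0,"ay": 0,"az": 5.3},
    {"grip": 4,"tx": -2.9,"ty": 1.7,"tz": 0.8,"ax": 0,"ay": 0,"az": 5.2},
    {"grip": 4,"tx": 0,"ty": 0,"tz": 0,"ax": 0,"ay": 0,"az": 0},
    {"grip": 4,"tx": 0,"ty": 0,"tz": 0,"ax": 0,"ay": 0,"az": 0}
  ]
}}

```text
time: 1.53
tool_pos: [455.3, 136.8, 105.6]
tcp_rot: [-179.9, 0.0, 82.6]
ft_force: [-0.4, 1.1, 1.1]
finger_gap: 40.4
```

```bash
sed -i 's/            row={}/            row={"grip":grip}/; s/                if abs(v)>1e-6: row\[k_\]=v/                row[k_]=v/; s/            rows.append(row)/            row["ax"]=0;row["ay"]=0;rows.append(row)/; s/.replace(.".,..))/)/' plan.py; tail -8 plan.py; python3 keylook.py w2
```

```text
p=p+10*(tx*X+ty*Y)+np.array([0,0,-10*tz]); yaw-=az
            row={"grip":grip}
            if grip is not None: row["grip"]=grip
            for k_,v in zip(("tx","ty","tz","az"),(tx,ty,tz,az)):
                row[k_]=v
            row["ax"]=0;row["ay"]=0;rows.append(row)
    for i in range(0,len(rows),8): print(json.dumps(rows[i:i+8]))
    print("end",p,yaw)
1.5333 [455.26 136.82 105.58] [-179.92    0.03   82.61] 40.35821039403253
[317.39 257.3 ] 2701 [281 188  74 105] [453.12 137.08] 82.76527422033668 70.26537641455079 48.60902470603628
```

View pics/w2.png

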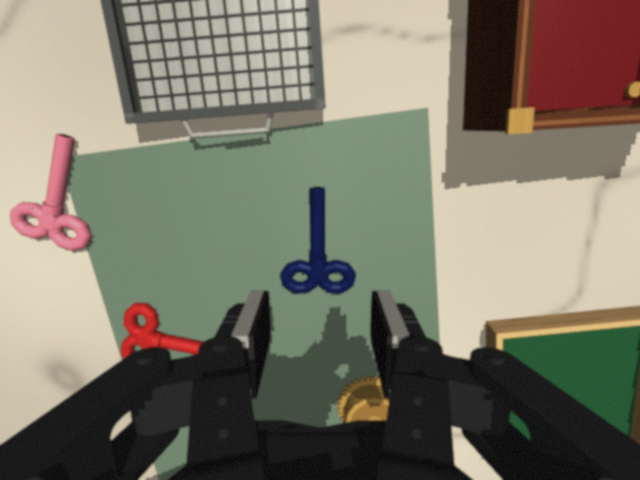

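The wrist view shows the blue key at (317,257), with its shank up and bow down. The pink key at (50,200) and red key at (150,335) are well clear of it. I'll go down to 55 mm and take a second look for its height.

```bash
python3 - <<'E'
from plan import *
plan([(453.5,139.5,55,82.8)],grip=3)
E
```

```text
[{"grip": 3, "tx": 0.07, "ty": -0.09, "tz": 2.55, "az": -0.0, "ax": 0, "ay": 0}, {"grip": 3, "tx": 0.06, "ty": -0.09, "tz": 2.55, "az": -0.1, "ax": 0, "ay": 0}]
end [453.48 139.47  55.  ] 82.8401576644529
```

Emit:
{"op": "step_arm", "data": {
  "plan": [
    {"grip": 3,"tx": 0.07,"ty": -0.09,"tz": 2.5,"ax": 0,"ay": 0,"az": 0},
    {"grip": 3,"tx": 0.07,"ty": -0.09,"tz": 2.5,"ax": 0,"ay": 0,"az": 0},
    {"grip": 3,"tx": 0,"ty": 0,"tz": 0,"ax": 0,"ay": 0,"az": 0}
  ]
}}

```text
time: 1.83
tool_pos: [449.8, 140.7, 52.2]
tcp_rot: [-179.6, 0.1, 82.9]
ft_force: [-1.6, -0.7, -2.0]
finger_gap: 30.0
```

```bash
python3 keylook.py w3; python3 - <<'E'
from h import *
# socket-end triangulation: topmost key pixel between w2 and w3
E
```

```text
1.8333 [449.77 140.68  52.15] [-179.62    0.1    82.95] 29.991125672513565
[323.97 291.9 ] 3819 [282 210  78 128] [453.37 137.24] 83.17152960779407 70.41060826650478 41.26833350154115
```

View pics/w3.png

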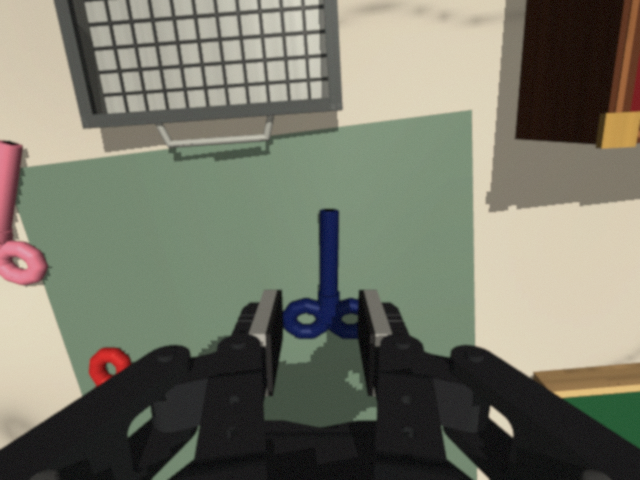

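```bash
python3 - <<'E'
from plan import *
st=sense();print(st["tool_pos"],st["tcp_rot"],st["qd"])
plan([(453.6,139.8,2.5,83.0,25)],grip=2.5)
E
```

```text
[450.73 140.76  54.2 ] [-179.7     0.08   82.95] [-0.35 -1.98 -3.01  0.    1.73 -0.06]
[{"grip": 2.5, "tx": -0.02, "ty": 0.1, "tz": 1.72, "az": -0.0, "ax": 0, "ay": 0}, {"grip": 2.5, "tx": -0.02, "ty": 0.1, "tz": 1.73, "az": -0.0, "ax": 0, "ay": 0}, {"grip": 2.5, "tx": -0.02, "ty": 0.1, "tz": 1.72, "az": -0.1, "ax": 0, "ay": 0}]
end [453.64 139.8    2.5 ] 83.04793047321776
```

Emit:
{"op": "step_arm", "data": {
  "plan": [
    {"grip": 2.5,"tx": 0,"ty": 0.1,"tz": 1.2,"ax": 0,"ay": 0,"az": 0},
    {"grip": 2.5,"tx": 0,"ty": 0,"tz": 1.2,"ax": 0,"ay": 0,"az": 0},
    {"grip": 2.5,"tx": 0,"ty": 0,"tz": 0,"ax": 0,"ay": 0,"az": 0},
    {"grip": 2.5,"tx": 0,"ty": 0,"tz": 0,"ax": 0,"ay": 0,"az": 0},
    {"grip": 2.5,"tx": 0,"ty": 0,"tz": 0,"ax": 0,"ay": 0,"az": 0}
  ]
}}

```text
time: 2.3
tool_pos: [455.4, 140.5, 33.9]
tcp_rot: [179.9, -0.0, 82.9]
ft_force: [0.6, -0.7, 0.1]
finger_gap: 25.0
```

```bash
python3 - <<'E'
from plan import *
st=sense();print(st["tool_pos"],st["tcp_rot"],st["qd"])
plan([(453.6,139.8,2.5,83.0,14)],grip=2.5)
E
```

```text
[455.44 140.55  33.91] [179.91  -0.03  82.86] [-0.39 -0.16 -0.11 -0.09 -0.25  0.1 ]
[{"grip": 2.5, "tx": -0.03, "ty": -0.06, "tz": 1.05, "az": -0.0, "ax": 0, "ay": 0}, {"grip": 2.5, "tx": -0.03, "ty": -0.06, "tz": 1.05, "az": -0.1, "ax": 0, "ay": 0}, {"grip": 2.5, "tx": -0.04, "ty": -0.05, "tz": 1.04, "az": -0.0, "ax": 0, "ay": 0}]
end [453.63 139.77   2.51] 82.96063068556569
```

Emit:
{"op": "step_arm", "data": {
  "plan": [
    {"grip": 2.5,"tx": -0.03,"ty": -0.06,"tz": 1.0,"ax": 0,"ay": 0,"az": 0},
    {"grip": 2.5,"tx": -0.03,"ty": -0.06,"tz": 1.0,"ax": 0,"ay": 0,"az": 0},
    {"grip": 2.5,"tx": 0,"ty": -0.06,"tz": 0.6,"ax": 0,"ay": 0,"az": 0},
    {"grip": 2.5,"tx": 0,"ty": 0,"tz": 0.3,"ax": 0,"ay": 0,"az": 0},
    {"grip": 2.5,"tx": 0,"ty": 0,"tz": 0.2,"ax": 0,"ay": 0,"az": 0},
    {"grip": 2.5,"tx": 0,"ty": 0,"tz": 0,"ax": 0,"ay": 0,"az": 0},
    {"grip": 2.5,"tx": 0,"ty": 0,"tz": 0,"ax": 0,"ay": 0,"az": 0}
  ]
}}

```text
time: 2.88
tool_pos: [452.8, 139.5, 1.2]
tcp_rot: [-180.0, 0.0, 82.8]
ft_force: [0.0, 0.4, -0.1]
finger_gap: 25.0
```

```bash
python3 keylook.py w4
```

```text
2.8833 [452.75 139.55   1.24] [-179.99    0.01   82.8 ] 25.042632702550254
[321.11 336.86] 5835 [278 236  90 165] [453.28 136.96] 82.92476736005258 71.29407243827785 37.15985718121121
```

View pics/w4.png

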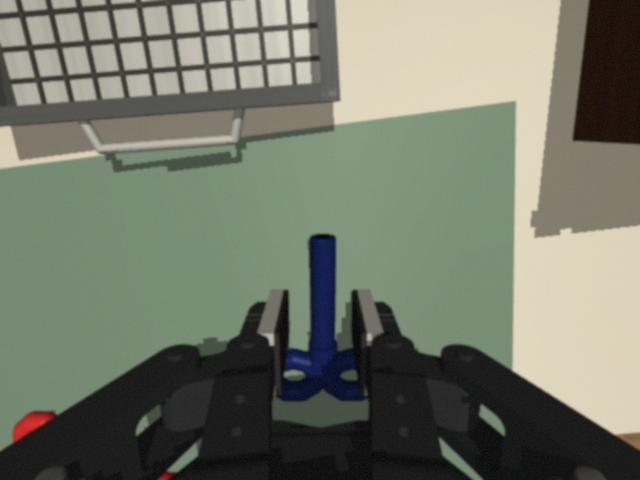

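Emit:
{"op": "step_arm", "data": {
  "newtons": 25,
  "plan": [
    {"grip": 2.0,"tx": 0.3,"ty": 0.05,"tz": -0.1,"ax": 0,"ay": 0,"az": 0},
    {"grip": 1.4,"tx": 0,"ty": 0,"tz": 0,"ax": 0,"ay": 0,"az": 0},
    {"grip": 0.5,"tx": 0,"ty": 0,"tz": 0,"ax": 0,"ay": 0,"az": 0},
    {"grip": 0.5,"tx": 0,"ty": 0,"tz": 0,"ax": 0,"ay": 0,"az": 0},
    {"grip": 0.5,"tx": 0,"ty": 0,"tz": 0,"ax": 0,"ay": 0,"az": 0},
    {"grip": 0.5,"tx": 0,"ty": 0,"tz": 0,"ax": 0,"ay": 0,"az": 0}
  ]
}}

```text
time: 3.43
tool_pos: [454.1, 142.8, 2.7]
tcp_rot: [179.9, -0.0, 82.8]
ft_force: [0.7, 1.9, 2.7]
finger_gap: 8.8
```

Emit:
{"op": "step_arm", "data": {
  "plan": [
    {"grip": 0.5,"tx": 0,"ty": 0,"tz": -0.5,"ax": 0,"ay": 0,"az": 0},
    {"grip": 0.5,"tx": 0,"ty": 0,"tz": -1.5,"ax": 0,"ay": 0,"az": 0},
    {"grip": 0.5,"tx": 0,"ty": 0,"tz": -2,"ax": 0,"ay": 0,"az": 0},
    {"grip": 0.5,"tx": 0,"ty": 0,"tz": -2,"ax": 0,"ay": 0,"az": 0},
    {"grip": 0.5,"tx": 0,"ty": 0,"tz": 0,"ax": 0,"ay": 0,"az": 0},
    {"grip": 0.5,"tx": 0,"ty": 0,"tz": 0,"ax": 0,"ay": 0,"az": 0},
    {"grip": 0.5,"tx": 0,"ty": 0,"tz": 0,"ax": 0,"ay": 0,"az": 0}
  ]
}}

```text
time: 4.02
tool_pos: [453.1, 142.3, 61.7]
tcp_rot: [-180.0, 0.0, 82.8]
ft_force: [-0.7, -1.6, -1.2]
finger_gap: 8.6
```

```bash
python3 keylook.py w5
```

```text
4.0167 [453.07 142.32  61.66] [-179.95    0.02   82.81] 8.57834423074681
[319.83 324.8 ] 3837 [299 243  43 162] [447.84 104.33] -96.59370920222112 101.61155217363626 25.360442941142416
```

View pics/w5.png

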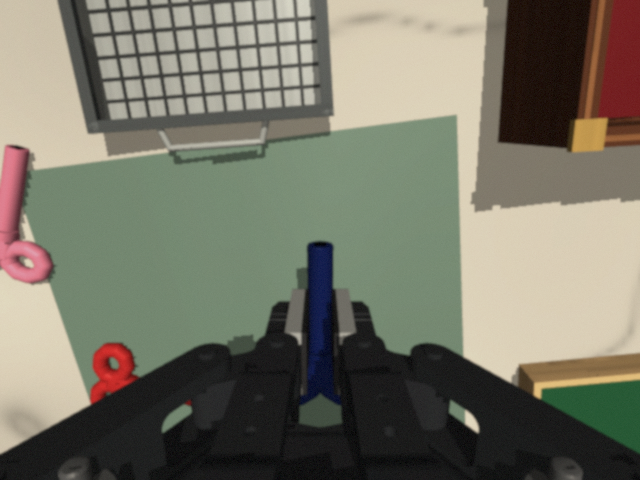

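The key is held and lifted, with its shank at (320,270) between the pads. I'll check the tray corners in both views and then plan the carry.

```bash
python3 - <<'E'
from plan import *
T=cam("top");S=cam("side")
d=lambda x,y:(x/3+270,y/3+250);e=lambda x,y:(x/3+270,y/3+120)
L=[]
for p,q in [((452,50),(522,128)),((681,32),(686,301)),((708,202),(530,382)),((477,227),(377,189))]:
    x,r=tri([(T,e(*p)),(S,d(*q))]); print(x,r[0]); L.append(x)
print(np.mean(L,0))
plan([(625.6,-225.6,80,5.9)],grip=0.5,step=34)
E
```

```text
[ 671.03 -184.38   18.22] 0.4110957802076905
[ 684.2  -324.65   19.1 ] 0.4616995963147146
[ 577.17 -335.62   17.4 ] 0.15934383939061253
[ 560.76 -196.25   20.56] 0.6891901042954424
[ 623.29 -260.23   18.82]
[{"grip": 0.5, "tx": -2.86, "ty": 1.81, "tz": -0.16, "az": 6.4, "ax": 0, "ay": 0}, {"grip": 0.5, "tx": -2.64, "ty": 2.12, "tz": -0.16, "az": 6.4, "ax": 0, "ay": 0}, {"grip": 0.5, "tx": -2.39, "ty": 2.4, "tz": -0.16, "az": 6.4, "ax": 0, "ay": 0}, {"grip": 0.5, "tx": -2.1, "ty": 2.65, "tz": -0.16, "az": 6.4, "ax": 0, "ay": 0}, {"grip": 0.5, "tx": -1.8, "ty": 2.87, "tz": -0.16, "az": 6.4, "ax": 0, "ay": 0}, {"grip": 0.5, "tx": -1.46, "ty": 3.06, "tz": -0.16, "az": 6.4, "ax": 0, "ay": 0}, {"grip": 0.5, "tx": -1.11, "ty": 3.2, "tz": -0.15, "az": 6.4, "ax": 0, "ay": 0}, {"grip": 0.5, "tx": -0.75, "ty": 3.3, "tz": -0.16, "az": 6.4, "ax": 0, "ay": 0}]
[{"grip": 0.5, "tx": -0.38, "ty": 3.37, "tz": -0.15, "az": 6.4, "ax": 0, "ay": 0}, {"grip": 0.5, "tx": -0.0, "ty": 3.39, "tz": -0.16, "az": 6.4, "ax": 0, "ay": 0}, {"grip": 0.5, "tx": 0.38, "ty": 3.37, "tz": -0.15, "az": 6.5, "ax": 0, "ay": 0}, {"grip": 0.5, "tx": 0.75, "ty": 3.3, "tz": -0.16, "az": 6.4, "ax": 0, "ay": 0}]
end [ 625.58 -225.58   80.03] 5.904354676443651
```

Emit:
{"op": "step_arm", "data": {
  "plan": [
    {"grip": 0.5,"tx": -2.9,"ty": 1.8,"tz": -0.2,"ax": 0,"ay": 0,"az": 6.4},
    {"grip": 0.5,"tx": -2.6,"ty": 2.1,"tz": -0.2,"ax": 0,"ay": 0,"az": 6.4},
    {"grip": 0.5,"tx": -2.4,"ty": 2.4,"tz": -0.2,"ax": 0,"ay": 0,"az": 6.4},
    {"grip": 0.5,"tx": -2.1,"ty": 2.7,"tz": -0.2,"ax": 0,"ay": 0,"az": 6.4},
    {"grip": 0.5,"tx": -1.8,"ty": 2.9,"tz": -0.2,"ax": 0,"ay": 0,"az": 6.4},
    {"grip": 0.5,"tx": -1.5,"ty": 3.1,"tz": -0.2,"ax": 0,"ay": 0,"az": 6.4},
    {"grip": 0.5,"tx": -1.1,"ty": 3.2,"tz": -0.2,"ax": 0,"ay": 0,"az": 6.4},
    {"grip": 0.5,"tx": -0.8,"ty": 3.3,"tz": -0.2,"ax": 0,"ay": 0,"az": 6.4}
  ]
}}

```text
time: 4.73
tool_pos: [568.4, -105.2, 76.5]
tcp_rot: [-179.9, 0.1, 31.3]
ft_force: [0.5, 0.5, -0.2]
finger_gap: 8.6
```

Emit:
{"op": "step_arm", "data": {
  "plan": [
    {"grip": 0.5,"tx": -0.4,"ty": 3.4,"tz": -0.1,"ax": 0,"ay": 0,"az": 6.4},
    {"grip": 0.5,"tx": 0,"ty": 3.4,"tz": -0.1,"ax": 0,"ay": 0,"az": 6.4},
    {"grip": 0.5,"tx": 0.4,"ty": 3.4,"tz": -0.1,"ax": 0,"ay": 0,"az": 6.5},
    {"grip": 0.5,"tx": 0.8,"ty": 3.2,"tz": -0.1,"ax": 0,"ay": 0,"az": 6.4},
    {"grip": 0.5,"tx": 0,"ty": 0,"tz": 0,"ax": 0,"ay": 0,"az": 0},
    {"grip": 0.5,"tx": 0,"ty": 0,"tz": 0,"ax": 0,"ay": 0,"az": 0},
    {"grip": 0.5,"tx": 0,"ty": 0,"tz": 0,"ax": 0,"ay": 0,"az": 0},
    {"grip": 0.5,"tx": 0,"ty": 0,"tz": 0,"ax": 0,"ay": 0,"az": 0}
  ]
}}

```text
time: 5.4
tool_pos: [626.4, -224.8, 81.0]
tcp_rot: [-179.9, 0.1, 6.0]
ft_force: [-0.2, 0.2, -0.8]
finger_gap: 8.2
```

```bash
python3 - <<'E'
from plan import *
im,C,st=look("wrist","w6");print(st["time"],st["tool_pos"],st["tcp_rot"],st["finger_gap"])
look("top","t6")
plan([(625.6,-225.6,20,5.9,20)],grip=0.5)
E
```

```text
5.4 [ 626.37 -224.76   81.02] [-179.92    0.11    6.  ] 8.238653789078183
[{"grip": 0.5, "tx": -0.03, "ty": 0.02, "tz": 1.55, "az": 0.0, "ax": 0, "ay": 0}, {"grip": 0.5, "tx": -0.04, "ty": 0.02, "tz": 1.55, "az": 0.0, "ax": 0, "ay": 0}, {"grip": 0.5, "tx": -0.03, "ty": 0.02, "tz": 1.55, "az": 0.1, "ax": 0, "ay": 0}, {"grip": 0.5, "tx": -0.04, "ty": 0.01, "tz": 1.54, "az": 0.0, "ax": 0, "ay": 0}]
end [ 625.57 -225.6    20.  ] 5.914176647664766
```

View pics/w6.png

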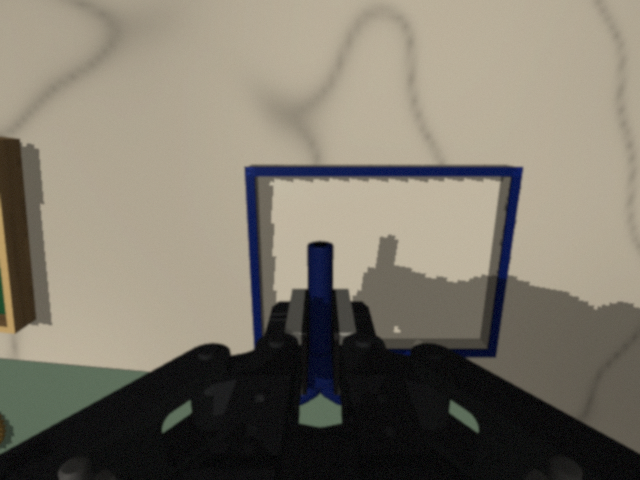

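View pics/t6.png

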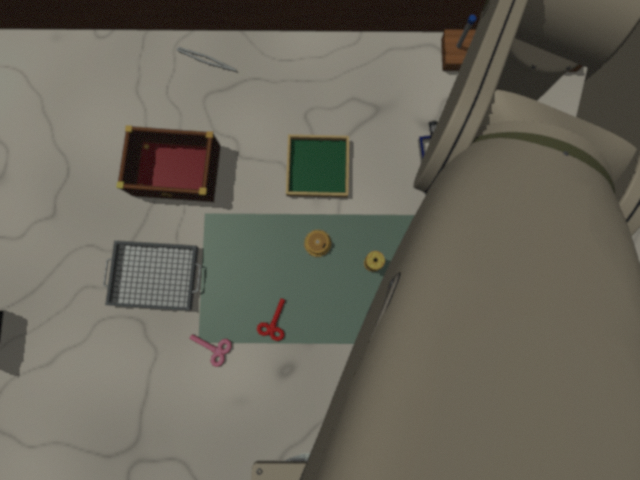

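The wrist view shows the held key over the tray's left half. The rim's outer corners are at (247,168) and (521,168) on the far side and (496,355) at near right.

```bash
python3 - <<'E'
from plan import *
st=sense();C=cam("wrist",st);X=onz(C,[(247,168),(521,168),(496,355)],18);print(X);c=(X[0]+X[2])/2;print(c,np.degrees(np.arctan2(*(X[0]-X[1])[[1,0]]))-90)
E
```

```text
[[ 672.7  -180.61   18.  ]
 [ 687.66 -322.7    18.  ]
 [ 577.3  -335.3    18.  ]]
[ 625.   -257.96   18.  ] 6.011721313015457
```

Emit:
{"op": "step_arm", "data": {
  "plan": [
    {"grip": 0.5,"tx": 0,"ty": 0,"tz": 1.6,"ax": 0,"ay": 0,"az": 0},
    {"grip": 0.5,"tx": 0,"ty": 0,"tz": 1.6,"ax": 0,"ay": 0,"az": 0},
    {"grip": 0.5,"tx": 0,"ty": 0,"tz": 1.6,"ax": 0,"ay": 0,"az": 0},
    {"grip": 0.5,"tx": 0,"ty": 0,"tz": 1,"ax": 0,"ay": 0,"az": 0},
    {"grip": 0.5,"tx": 0,"ty": 0,"tz": 0.6,"ax": 0,"ay": 0,"az": 0},
    {"grip": 0.5,"tx": 0,"ty": 0,"tz": 0,"ax": 0,"ay": 0,"az": 0},
    {"grip": 0.5,"tx": 0,"ty": 0,"tz": 0,"ax": 0,"ay": 0,"az": 0},
    {"grip": 0.5,"tx": 0,"ty": 0,"tz": 0,"ax": 0,"ay": 0,"az": 0}
  ]
}}

```text
time: 6.17
tool_pos: [628.2, -226.3, 19.6]
tcp_rot: [179.9, -0.1, 5.9]
ft_force: [0.3, -0.0, 0.5]
finger_gap: 8.9
```

Emit:
{"op": "step_arm", "data": {
  "plan": [
    {"grip": 0.5,"tx": 0,"ty": 0,"tz": 0.3,"ax": 0,"ay": 0,"az": 0},
    {"grip": 0.5,"tx": 0,"ty": 0,"tz": 0.2,"ax": 0,"ay": 0,"az": 0},
    {"grip": 0.5,"tx": 0,"ty": 0,"tz": 0.1,"ax": 0,"ay": 0,"az": 0},
    {"grip": 0.5,"tx": 0,"ty": 0,"tz": 0,"ax": 0,"ay": 0,"az": 0},
    {"grip": 0.5,"tx": 0,"ty": 0,"tz": 0,"ax": 0,"ay": 0,"az": 0},
    {"grip": 0.5,"tx": 0,"ty": 0,"tz": 0,"ax": 0,"ay": 0,"az": 0}
  ]
}}

```text
time: 6.67
tool_pos: [627.4, -226.2, 12.4]
tcp_rot: [180.0, -0.0, 5.9]
ft_force: [-0.1, 0.5, 0.7]
finger_gap: 8.6
```

Emit:
{"op": "step_arm", "data": {
  "plan": [
    {"grip": 0.5,"tx": 0,"ty": 0,"tz": 0.2,"ax": 0,"ay": 0,"az": 0},
    {"grip": 0.5,"tx": 0,"ty": 0,"tz": 0.1,"ax": 0,"ay": 0,"az": 0},
    {"grip": 0.5,"tx": 0,"ty": 0,"tz": 0,"ax": 0,"ay": 0,"az": 0},
    {"grip": 0.5,"tx": 0,"ty": 0,"tz": 0,"ax": 0,"ay": 0,"az": 0},
    {"grip": 0.5,"tx": 0,"ty": 0,"tz": 0,"ax": 0,"ay": 0,"az": 0}
  ]
}}

```text
time: 7.08
tool_pos: [627.3, -226.1, 9.2]
tcp_rot: [-180.0, 0.0, 5.9]
ft_force: [0.1, 0.1, -0.4]
finger_gap: 8.4
```

Emit:
{"op": "step_arm", "data": {
  "plan": [
    {"grip": 0.5,"tx": 0,"ty": 0,"tz": 0.1,"ax": 0,"ay": 0,"az": 0},
    {"grip": 0.5,"tx": 0,"ty": 0,"tz": 0.05,"ax": 0,"ay": 0,"az": 0},
    {"grip": 0.5,"tx": 0,"ty": 0,"tz": 0,"ax": 0,"ay": 0,"az": 0},
    {"grip": 0.5,"tx": 0,"ty": 0,"tz": 0,"ax": 0,"ay": 0,"az": 0},
    {"grip": 0.5,"tx": 0,"ty": 0,"tz": 0,"ax": 0,"ay": 0,"az": 0}
  ]
}}

```text
time: 7.5
tool_pos: [627.3, -226.1, 7.8]
tcp_rot: [-180.0, 0.0, 5.9]
ft_force: [-0.3, 0.9, -0.4]
finger_gap: 8.4
```

Emit:
{"op": "step_arm", "data": {
  "plan": [
    {"grip": 0.5,"tx": 0,"ty": 0,"tz": 0.1,"ax": 0,"ay": 0,"az": 0},
    {"grip": 0.5,"tx": 0,"ty": 0,"tz": 0,"ax": 0,"ay": 0,"az": 0},
    {"grip": 0.5,"tx": 0,"ty": 0,"tz": 0,"ax": 0,"ay": 0,"az": 0},
    {"grip": 0.5,"tx": 0,"ty": 0,"tz": 0,"ax": 0,"ay": 0,"az": 0}
  ]
}}

```text
time: 7.83
tool_pos: [627.5, -226.2, 7.0]
tcp_rot: [180.0, -0.0, 5.9]
ft_force: [0.1, -0.9, 1.0]
finger_gap: 8.4
```

```bash
python3 - <<'E'
from plan import *
print(sense()['tool_pos'],sense()['ft_force'])
im,C,st=look("side","s7"); cv2.imwrite("pics/s7c.png",cv2.resize(im[260:400,360:520,::-1],None,fx=4,fy=4,interpolation=cv2.INTER_CUBIC))
E
```

```text
[ 627.51 -226.19    6.95] [ 0.07 -0.86  0.96]
```

View pics/s7c.png

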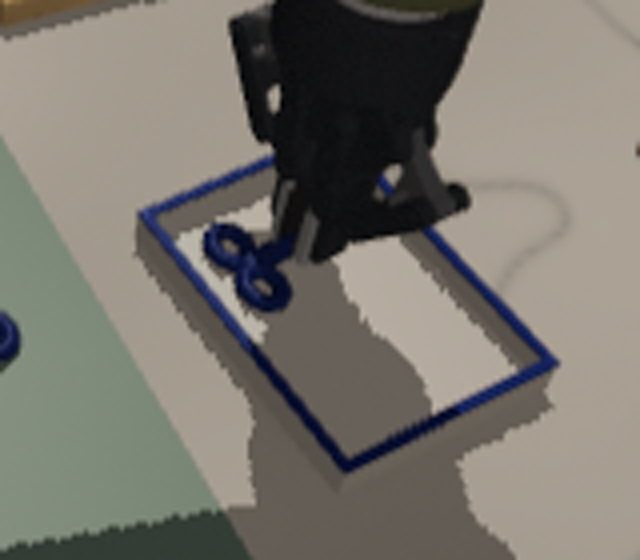

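The side view shows the key low in the tray, with its bow at (245,265) inside the rim. It is not yet in firm contact.

Emit:
{"op": "step_arm", "data": {
  "plan": [
    {"grip": 0.5,"tx": 0,"ty": 0,"tz": 0.05,"ax": 0,"ay": 0,"az": 0},
    {"grip": 0.5,"tx": 0,"ty": 0,"tz": 0,"ax": 0,"ay": 0,"az": 0},
    {"grip": 0.5,"tx": 0,"ty": 0,"tz": 0,"ax": 0,"ay": 0,"az": 0},
    {"grip": 0.5,"tx": 0,"ty": 0,"tz": 0,"ax": 0,"ay": 0,"az": 0}
  ]
}}

```text
time: 8.22
tool_pos: [627.6, -226.2, 6.8]
tcp_rot: [180.0, -0.0, 5.9]
ft_force: [-1.4, 0.5, 5.7]
finger_gap: 8.6
```

Emit:
{"op": "step_arm", "data": {
  "plan": [
    {"grip": 0.5,"tx": 0,"ty": 0,"tz": 0.05,"ax": 0,"ay": 0,"az": 0},
    {"grip": 0.5,"tx": 0,"ty": 0,"tz": 0,"ax": 0,"ay": 0,"az": 0},
    {"grip": 0.5,"tx": 0,"ty": 0,"tz": 0,"ax": 0,"ay": 0,"az": 0},
    {"grip": 0.5,"tx": 0,"ty": 0,"tz": 0,"ax": 0,"ay": 0,"az": 0}
  ]
}}

```text
time: 8.55
tool_pos: [627.6, -226.2, 6.7]
tcp_rot: [180.0, -0.0, 5.9]
ft_force: [-2.9, 1.2, 8.4]
finger_gap: 8.3
```

Emit:
{"op": "step_arm", "data": {
  "plan": [
    {"grip": 1.0,"tx": 0,"ty": 0,"tz": -0.05,"ax": 0,"ay": 0,"az": 0},
    {"grip": 1.4,"tx": 0,"ty": 0,"tz": 0,"ax": 0,"ay": 0,"az": 0},
    {"grip": 2.0,"tx": 0,"ty": 0,"tz": 0,"ax": 0,"ay": 0,"az": 0},
    {"grip": 2.0,"tx": 0,"ty": 0,"tz": 0,"ax": 0,"ay": 0,"az": 0},
    {"grip": 2.0,"tx": 0,"ty": 0,"tz": -0.8,"ax": 0,"ay": 0,"az": 0},
    {"grip": 2.0,"tx": 0,"ty": 0,"tz": -2,"ax": 0,"ay": 0,"az": 0},
    {"grip": 2.0,"tx": 0,"ty": 0,"tz": -3,"ax": 0,"ay": 0,"az": 0},
    {"grip": 2.0,"tx": 0,"ty": 0,"tz": -3,"ax": 0,"ay": 0,"az": 0}
  ]
}}

```text
time: 9.22
tool_pos: [626.2, -225.6, 94.3]
tcp_rot: [-179.9, 0.1, 5.9]
ft_force: [0.8, 0.2, 0.3]
finger_gap: 19.9
```

```bash
python3 keylook.py w8;  python3 - <<'E'
from plan import *
# key B hover: mid(450.1,-215.1), dir yaw -165.7 ; grasp at local +5
d=np.array([np.cos(np.radians(-165.7)),np.sin(np.radians(-165.7))]); g=np.array([450.1,-215.1])+5*d; print(g)
plan([(g[0],g[1],100,14.3)],grip=2.5)
E
```

```text
9.2167 [ 626.22 -225.63   94.26] [-179.92    0.14    5.91] 19.860469341652887
[390.28 223.34] 4950 [249 164 259 182] [ 600.74 -255.79] -100.47201725813413 178.11273917121264 130.45281193702198
[320.96 267.73] 2464 [284 200  75 108] [ 619.44 -225.85] 5.314495385831834 70.6071718900839 47.359014210020334
[319.85 340.1 ] 359 [294 337  53   7] [ 560.11 -231.3 ] -83.1684270377065 34.79556879658475 5.027554607419753
[ 445.25 -216.33]
[{"grip": 2.5, "tx": -3.05, "ty": -0.5, "tz": 0.05, "az": -1.4, "ax": 0, "ay": 0}, {"grip": 2.5, "tx": -3.04, "ty": -0.58, "tz": 0.06, "az": -1.4, "ax": 0, "ay": 0}, {"grip": 2.5, "tx": -3.02, "ty": -0.65, "tz": 0.05, "az": -1.4, "ax": 0, "ay": 0}, {"grip": 2.5, "tx": -3.01, "ty": -0.72, "tz": 0.06, "az": -1.4, "ax": 0, "ay": 0}, {"grip": 2.5, "tx": -2.99, "ty": -0.8, "tz": 0.05, "az": -1.4, "ax": 0, "ay": 0}, {"grip": 2.5, "tx": -2.97, "ty": -0.87, "tz": 0.06, "az": -1.4, "ax": 0, "ay": 0}]
end [ 445.22 -216.37   99.99] 14.310013780406905
```

View pics/w8.png

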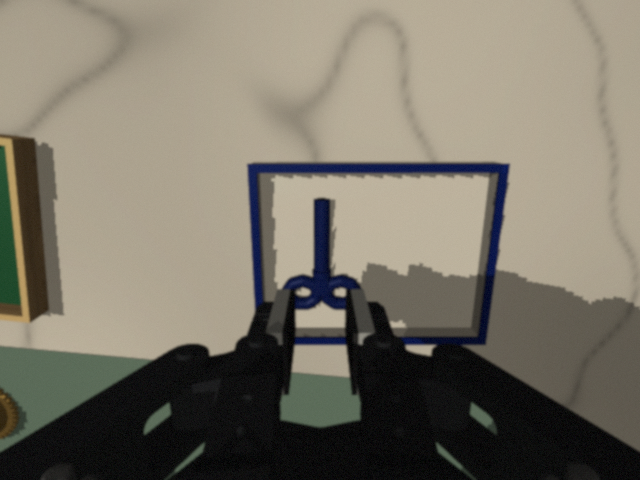

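Key A lies flat in the tray's left half, at about (321,268), inside the walls. Next is key B.

Emit:
{"op": "step_arm", "data": {
  "plan": [
    {"grip": 2.5,"tx": -3.1,"ty": -0.5,"tz": 0,"ax": 0,"ay": 0,"az": -1.4},
    {"grip": 2.5,"tx": -3.0,"ty": -0.6,"tz": 0,"ax": 0,"ay": 0,"az": -1.4},
    {"grip": 2.5,"tx": -3.0,"ty": -0.7,"tz": 0,"ax": 0,"ay": 0,"az": -1.4},
    {"grip": 2.5,"tx": -3.0,"ty": -0.7,"tz": 0,"ax": 0,"ay": 0,"az": -1.4},
    {"grip": 2.5,"tx": -3.0,"ty": -0.8,"tz": 0,"ax": 0,"ay": 0,"az": -1.4},
    {"grip": 2.5,"tx": -3.0,"ty": -0.9,"tz": 0,"ax": 0,"ay": 0,"az": -1.4},
    {"grip": 2.5,"tx": 0,"ty": 0,"tz": 0,"ax": 0,"ay": 0,"az": 0},
    {"grip": 2.5,"tx": 0,"ty": 0,"tz": 0,"ax": 0,"ay": 0,"az": 0}
  ]
}}

```text
time: 9.93
tool_pos: [440.4, -214.1, 94.3]
tcp_rot: [-180.0, 0.0, 14.2]
ft_force: [1.1, -0.7, 0.2]
finger_gap: 24.8
```

Emit:
{"op": "step_arm", "data": {
  "plan": [
    {"grip": 2.5,"tx": 0,"ty": 0,"tz": 0,"ax": 0,"ay": 0,"az": 0},
    {"grip": 2.5,"tx": 0,"ty": 0,"tz": 0,"ax": 0,"ay": 0,"az": 0}
  ]
}}

```text
time: 10.1
tool_pos: [443.1, -214.8, 95.3]
tcp_rot: [179.9, -0.1, 14.3]
ft_force: [-0.2, -0.6, -0.5]
finger_gap: 24.9
```

```bash
python3 keylook.py w9
```

```text
10.1 [ 443.13 -214.76   95.25] [179.92  -0.09  14.3 ] 24.94294910237154
[489.33  40.85] 3527 [335   0 295  71] [ 572.64 -266.3 ] 93.90103988841906 152.11478093481236 40.993932270100515
[321.75 212.89] 3280 [281 177  82 113] [ 449.82 -213.51] -165.51896940979174 71.7252041274986 48.76508049130493
```

View pics/w9.png

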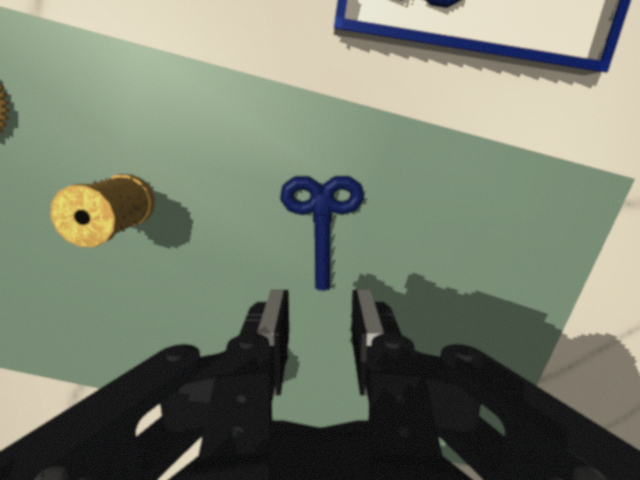

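Key B is at (322,213) with its bow away from the robot. The cylinder stands at the left, (85,215), well clear of it.

Emit:
{"op": "step_arm", "data": {
  "plan": [
    {"grip": 2.5,"tx": 0.1,"ty": 0,"tz": 2.2,"ax": 0,"ay": 0,"az": -0.2},
    {"grip": 2.5,"tx": 0,"ty": 0,"tz": 2.2,"ax": 0,"ay": 0,"az": 0},
    {"grip": 2.5,"tx": 0,"ty": 0,"tz": 1.6,"ax": 0,"ay": 0,"az": 0},
    {"grip": 2.5,"tx": 0,"ty": 0,"tz": 0.8,"ax": 0,"ay": 0,"az": 0},
    {"grip": 2.5,"tx": 0,"ty": 0,"tz": 0.4,"ax": 0,"ay": 0,"az": 0},
    {"grip": 2.5,"tx": 0,"ty": 0,"tz": 0,"ax": 0,"ay": 0,"az": 0},
    {"grip": 2.5,"tx": 0,"ty": 0,"tz": 0,"ax": 0,"ay": 0,"az": 0},
    {"grip": 2.5,"tx": 0,"ty": 0,"tz": 0,"ax": 0,"ay": 0,"az": 0}
  ]
}}

```text
time: 10.82
tool_pos: [443.8, -214.6, 23.5]
tcp_rot: [179.9, -0.1, 14.5]
ft_force: [1.0, -0.0, 0.6]
finger_gap: 24.7
```

```bash
python3 keylook.py w10; python3 -c "
from plan import *
plan([(444.5,-214.9,2.3,14.5,10)],grip=2.5)"
```

```text
10.8167 [ 443.75 -214.57   23.52] [179.92  -0.08  14.52] 24.69157528424352
[577.39  10.22] 2016 [477   0 163  29] [ 575.04 -270.42] 100.24217565389876 61.596106750537814 7.416557214850692
[322.96 248.64] 6627 [265 198 117 157] [ 449.44 -213.57] -165.4213142378472 73.6946102869853 49.36527572253085
[{"grip": 2.5, "tx": 0.02, "ty": 0.02, "tz": 0.71, "az": 0.0, "ax": 0, "ay": 0}, {"grip": 2.5, "tx": 0.02, "ty": 0.02, "tz": 0.71, "az": 0.0, "ax": 0, "ay": 0}, {"grip": 2.5, "tx": 0.03, "ty": 0.01, "tz": 0.7, "az": 0.0, "ax": 0, "ay": 0}]
end [ 444.53 -214.87    2.34] 14.511841839492462
```

Emit:
{"op": "step_arm", "data": {
  "newtons": 25,
  "plan": [
    {"grip": 2.5,"tx": 0,"ty": 0,"tz": 0.9,"ax": 0,"ay": 0,"az": 0},
    {"grip": 2.5,"tx": 0,"ty": 0,"tz": 0.7,"ax": 0,"ay": 0,"az": 0},
    {"grip": 2.5,"tx": 0,"ty": 0,"tz": 0.3,"ax": 0,"ay": 0,"az": 0},
    {"grip": 2.5,"tx": 0,"ty": 0,"tz": 0.1,"ax": 0,"ay": 0,"az": 0},
    {"grip": 2.5,"tx": 0,"ty": 0,"tz": 0,"ax": 0,"ay": 0,"az": 0},
    {"grip": 2.5,"tx": 0,"ty": 0,"tz": 0,"ax": 0,"ay": 0,"az": 0},
    {"grip": 2.5,"tx": 0,"ty": 0,"tz": 0,"ax": 0,"ay": 0,"az": 0}
  ]
}}

```text
time: 11.45
tool_pos: [442.9, -214.1, 2.5]
tcp_rot: [180.0, -0.0, 14.5]
ft_force: [-0.8, 0.1, 1.2]
finger_gap: 24.8
```

Emit:
{"op": "step_arm", "data": {
  "plan": [
    {"grip": 1.8,"tx": 0,"ty": 0,"tz": 0,"ax": 0,"ay": 0,"az": 0},
    {"grip": 1.2,"tx": 0,"ty": 0,"tz": 0,"ax": 0,"ay": 0,"az": 0},
    {"grip": 0.5,"tx": 0,"ty": 0,"tz": 0,"ax": 0,"ay": 0,"az": 0},
    {"grip": 0.5,"tx": 0,"ty": 0,"tz": 0,"ax": 0,"ay": 0,"az": 0},
    {"grip": 0.5,"tx": 0,"ty": 0,"tz": 0,"ax": 0,"ay": 0,"az": 0},
    {"grip": 0.5,"tx": 0,"ty": 0,"tz": 0,"ax": 0,"ay": 0,"az": 0}
  ]
}}

```text
time: 11.95
tool_pos: [442.9, -214.1, 2.5]
tcp_rot: [180.0, -0.0, 14.5]
ft_force: [-0.6, -0.5, 2.9]
finger_gap: 8.5
```

```bash
python3 -c "
from plan import *
plan([(442.9,-214.1,62,14.5,20),(621,-292.3,75,5.9,33)],grip=0.5)"
```

```text
[{"grip": 0.5, "tx": -0.0, "ty": 0.0, "tz": -1.98, "az": 0.0, "ax": 0, "ay": 0}, {"grip": 0.5, "tx": -0.0, "ty": 0.0, "tz": -1.98, "az": 0.0, "ax": 0, "ay": 0}, {"grip": 0.5, "tx": -0.0, "ty": 0.0, "tz": -1.99, "az": 0.0, "ax": 0, "ay": 0}, {"grip": 0.5, "tx": 2.55, "ty": 2.01, "tz": -0.22, "az": 1.4, "ax": 0, "ay": 0}, {"grip": 0.5, "tx": 2.59, "ty": 1.94, "tz": -0.22, "az": 1.4, "ax": 0, "ay": 0}, {"grip": 0.5, "tx": 2.64, "ty": 1.88, "tz": -0.21, "az": 1.5, "ax": 0, "ay": 0}, {"grip": 0.5, "tx": 2.69, "ty": 1.81, "tz": -0.22, "az": 1.4, "ax": 0, "ay": 0}, {"grip": 0.5, "tx": 2.74, "ty": 1.74, "tz": -0.21, "az": 1.5, "ax": 0, "ay": 0}]
[{"grip": 0.5, "tx": 2.77, "ty": 1.67, "tz": -0.22, "az": 1.4, "ax": 0, "ay": 0}]
end [ 620.95 -292.3    75.01] 5.909408613613193
```

Emit:
{"op": "step_arm", "data": {
  "plan": [
    {"grip": 0.5,"tx": 0,"ty": 0,"tz": -0.8,"ax": 0,"ay": 0,"az": 0},
    {"grip": 0.5,"tx": 0,"ty": 0,"tz": -2.2,"ax": 0,"ay": 0,"az": 0},
    {"grip": 0.5,"tx": 0,"ty": 0,"tz": -3,"ax": 0,"ay": 0,"az": 0},
    {"grip": 0.5,"tx": 2.55,"ty": 2.0,"tz": -0.2,"ax": 0,"ay": 0,"az": 1.4},
    {"grip": 0.5,"tx": 2.6,"ty": 1.95,"tz": -0.2,"ax": 0,"ay": 0,"az": 1.4},
    {"grip": 0.5,"tx": 2.65,"ty": 1.9,"tz": -0.2,"ax": 0,"ay": 0,"az": 1.5},
    {"grip": 0.5,"tx": 2.7,"ty": 1.8,"tz": -0.2,"ax": 0,"ay": 0,"az": 1.4},
    {"grip": 0.5,"tx": 2.75,"ty": 1.75,"tz": -0.2,"ax": 0,"ay": 0,"az": 1.5}
  ]
}}

```text
time: 12.62
tool_pos: [592.8, -279.8, 72.8]
tcp_rot: [180.0, 0.0, 7.2]
ft_force: [0.7, -0.4, 0.4]
finger_gap: 8.3
```

Emit:
{"op": "step_arm", "data": {
  "plan": [
    {"grip": 0.5,"tx": 2.75,"ty": 1.65,"tz": 0,"ax": 0,"ay": 0,"az": 1.4},
    {"grip": 0.5,"tx": 0,"ty": 0,"tz": 0,"ax": 0,"ay": 0,"az": 0},
    {"grip": 0.5,"tx": 0,"ty": 0,"tz": 0,"ax": 0,"ay": 0,"az": 0},
    {"grip": 0.5,"tx": 0,"ty": 0,"tz": 0,"ax": 0,"ay": 0,"az": 0},
    {"grip": 0.5,"tx": 0,"ty": 0,"tz": 0,"ax": 0,"ay": 0,"az": 0}
  ]
}}

```text
time: 13.03
tool_pos: [620.1, -291.8, 72.4]
tcp_rot: [-180.0, 0.0, 5.9]
ft_force: [0.1, -0.4, -0.3]
finger_gap: 8.5
```

```bash
python3 keylook.py w11; python3 -c "
from plan import *
plan([(621,-292.3,12,5.9,15)],grip=0.5)"
```

```text
13.0333 [ 620.11 -291.78   72.45] [-179.98    0.04    5.92] 8.511383213651557
[286.42 245.3 ] 14937 [106 142 294 240] [ 653.97 -247.19] 103.36988116516724 166.63510450620822 157.6342030601792
[204.91 263.71] 3568 [164 183  87 122] [ 619.57 -224.87] 6.062815783302974 71.03788847850025 49.93184343254913
[{"grip": 0.5, "tx": 0.02, "ty": 0.01, "tz": 1.52, "az": 0.0, "ax": 0, "ay": 0}, {"grip": 0.5, "tx": 0.02, "ty": 0.02, "tz": 1.52, "az": 0.0, "ax": 0, "ay": 0}, {"grip": 0.5, "tx": 0.02, "ty": 0.01, "tz": 1.52, "az": 0.0, "ax": 0, "ay": 0}, {"grip": 0.5, "tx": 0.02, "ty": 0.02, "tz": 1.51, "az": 0.0, "ax": 0, "ay": 0}]
end [ 621.04 -292.32   12.02] 5.9146277702712515
```

View pics/w11.png

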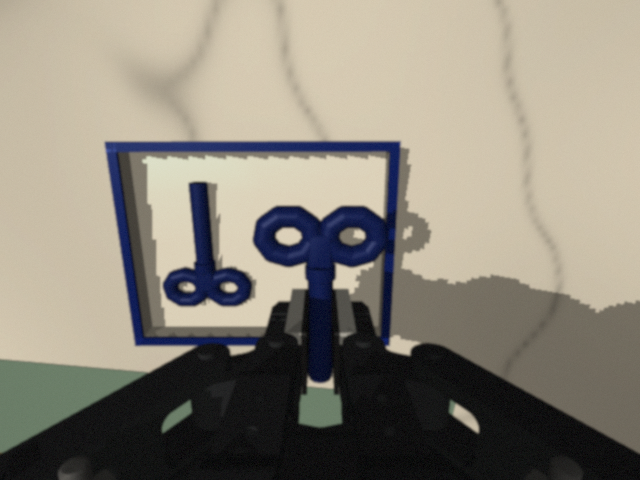

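Key B is held over the right half with its bow at (320,235); key A is at (205,263). I'll shift 2 mm left and lower.

Emit:
{"op": "step_arm", "data": {
  "plan": [
    {"grip": 0.5,"tx": 0.1,"ty": -0.15,"tz": 1.5,"ax": 0,"ay": 0,"az": 0},
    {"grip": 0.5,"tx": 0,"ty": 0,"tz": 1.5,"ax": 0,"ay": 0,"az": 0},
    {"grip": 0.5,"tx": 0,"ty": 0,"tz": 1.4,"ax": 0,"ay": 0,"az": 0},
    {"grip": 0.5,"tx": 0,"ty": 0,"tz": 1,"ax": 0,"ay": 0,"az": 0},
    {"grip": 0.5,"tx": 0,"ty": 0,"tz": 0.6,"ax": 0,"ay": 0,"az": 0},
    {"grip": 0.5,"tx": 0,"ty": 0,"tz": 0,"ax": 0,"ay": 0,"az": 0},
    {"grip": 0.5,"tx": 0,"ty": 0,"tz": 0,"ax": 0,"ay": 0,"az": 0},
    {"grip": 0.5,"tx": 0,"ty": 0,"tz": 0,"ax": 0,"ay": 0,"az": 0}
  ]
}}

```text
time: 13.75
tool_pos: [622.3, -290.9, 12.9]
tcp_rot: [180.0, -0.0, 5.9]
ft_force: [0.1, 0.7, 0.1]
finger_gap: 8.7
```

Emit:
{"op": "step_arm", "data": {
  "plan": [
    {"grip": 0.5,"tx": 0,"ty": 0,"tz": 0.2,"ax": 0,"ay": 0,"az": 0},
    {"grip": 0.5,"tx": 0,"ty": 0,"tz": 0.1,"ax": 0,"ay": 0,"az": 0},
    {"grip": 0.5,"tx": 0,"ty": 0,"tz": 0,"ax": 0,"ay": 0,"az": 0},
    {"grip": 0.5,"tx": 0,"ty": 0,"tz": 0,"ax": 0,"ay": 0,"az": 0},
    {"grip": 0.5,"tx": 0,"ty": 0,"tz": 0,"ax": 0,"ay": 0,"az": 0}
  ]
}}

```text
time: 14.17
tool_pos: [621.9, -290.7, 9.5]
tcp_rot: [180.0, -0.0, 5.9]
ft_force: [-0.7, 0.5, -0.6]
finger_gap: 8.9
```

Contact is expected at about 6.5 mm.

Emit:
{"op": "step_arm", "data": {
  "plan": [
    {"grip": 0.5,"tx": 0,"ty": 0,"tz": 0.1,"ax": 0,"ay": 0,"az": 0},
    {"grip": 0.5,"tx": 0,"ty": 0,"tz": 0.1,"ax": 0,"ay": 0,"az": 0},
    {"grip": 0.5,"tx": 0,"ty": 0,"tz": 0,"ax": 0,"ay": 0,"az": 0},
    {"grip": 0.5,"tx": 0,"ty": 0,"tz": 0,"ax": 0,"ay": 0,"az": 0},
    {"grip": 0.5,"tx": 0,"ty": 0,"tz": 0,"ax": 0,"ay": 0,"az": 0}
  ]
}}

```text
time: 14.58
tool_pos: [621.8, -290.6, 7.2]
tcp_rot: [-180.0, 0.0, 5.9]
ft_force: [-0.2, 0.2, -0.4]
finger_gap: 8.6
```

Emit:
{"op": "step_arm", "data": {
  "plan": [
    {"grip": 0.5,"tx": 0,"ty": 0,"tz": 0.08,"ax": 0,"ay": 0,"az": 0},
    {"grip": 0.5,"tx": 0,"ty": 0,"tz": 0,"ax": 0,"ay": 0,"az": 0},
    {"grip": 0.5,"tx": 0,"ty": 0,"tz": 0,"ax": 0,"ay": 0,"az": 0},
    {"grip": 0.5,"tx": 0,"ty": 0,"tz": 0,"ax": 0,"ay": 0,"az": 0}
  ]
}}

```text
time: 14.92
tool_pos: [621.9, -290.7, 6.7]
tcp_rot: [180.0, -0.0, 5.9]
ft_force: [-0.7, 0.0, 0.9]
finger_gap: 8.9
```

Emit:
{"op": "step_arm", "data": {
  "plan": [
    {"grip": 0.5,"tx": 0,"ty": 0,"tz": 0.06,"ax": 0,"ay": 0,"az": 0},
    {"grip": 0.5,"tx": 0,"ty": 0,"tz": 0,"ax": 0,"ay": 0,"az": 0},
    {"grip": 0.5,"tx": 0,"ty": 0,"tz": 0,"ax": 0,"ay": 0,"az": 0},
    {"grip": 0.5,"tx": 0,"ty": 0,"tz": 0,"ax": 0,"ay": 0,"az": 0}
  ]
}}

```text
time: 15.25
tool_pos: [621.9, -290.7, 6.5]
tcp_rot: [180.0, -0.0, 5.9]
ft_force: [-2.9, 0.1, 5.8]
finger_gap: 8.5
```

Emit:
{"op": "step_arm", "data": {
  "plan": [
    {"grip": 1.0,"tx": 0,"ty": 0,"tz": -0.05,"ax": 0,"ay": 0,"az": 0},
    {"grip": 1.4,"tx": 0,"ty": 0,"tz": 0,"ax": 0,"ay": 0,"az": 0},
    {"grip": 2.0,"tx": 0,"ty": 0,"tz": 0,"ax": 0,"ay": 0,"az": 0},
    {"grip": 2.0,"tx": 0,"ty": 0,"tz": 0,"ax": 0,"ay": 0,"az": 0},
    {"grip": 2.0,"tx": 0,"ty": 0,"tz": -0.8,"ax": 0,"ay": 0,"az": 0},
    {"grip": 2.0,"tx": 0,"ty": 0,"tz": -2,"ax": 0,"ay": 0,"az": 0},
    {"grip": 2.0,"tx": 0,"ty": 0,"tz": -3,"ax": 0,"ay": 0,"az": 0},
    {"grip": 2.0,"tx": 0,"ty": 0,"tz": -3.5,"ax": 0,"ay": 0,"az": 0}
  ]
}}

```text
time: 15.92
tool_pos: [620.1, -289.7, 98.2]
tcp_rot: [-179.8, 0.2, 5.9]
ft_force: [0.2, -0.3, 0.1]
finger_gap: 20.1
```

```bash
python3 keylook.py w12; python3 -c "
from plan import *
plan([(441,-96,150,86.7)],grip=5,step=34)"
```

```text
15.9167 [ 620.1  -289.68   98.18] [-179.85    0.22    5.9 ] 20.14516385321846
[254.78 208.91] 5047 [135 141 260 182] [ 667.63 -279.7 ] -120.06895044863742 185.79423906634034 183.68857607276493
[322.48 209.94] 3062 [282 174  82 113] [ 627.32 -289.07] -173.93610469335962 72.38710440841527 49.20485164737177
[220.46 249.97] 2816 [184 177  77 110] [ 619.72 -225.05] 6.073949751624023 70.65251966179636 49.149645073928525
[319.86 319.02] 365 [294 316  53   7] [ 567.62 -293.86] -84.70968907576705 34.78245725053305 4.8600014221838315
[{"grip": 5, "tx": -1.36, "ty": -1.78, "tz": -0.34, "az": -6.7, "ax": 0, "ay": 0}, {"grip": 5, "tx": -1.14, "ty": -1.93, "tz": -0.34, "az": -6.7, "ax": 0, "ay": 0}, {"grip": 5, "tx": -0.9, "ty": -2.05, "tz": -0.34, "az": -6.7, "ax": 0, "ay": 0}, {"grip": 5, "tx": -0.66, "ty": -2.14, "tz": -0.34, "az": -6.7, "ax": 0, "ay": 0}, {"grip": 5, "tx": -0.4, "ty": -2.2, "tz": -0.34, "az": -6.7, "ax": 0, "ay": 0}, {"grip": 5, "tx": -0.15, "ty": -2.24, "tz": -0.34, "az": -6.8, "ax": 0, "ay": 0}, {"grip": 5, "tx": 0.12, "ty": -2.24, "tz": -0.34, "az": -6.7, "ax": 0, "ay": 0}, {"grip": 5, "tx": 0.38, "ty": -2.21, "tz": -0.34, "az": -6.8, "ax": 0, "ay": 0}]
[{"grip": 5, "tx": 0.64, "ty": -2.15, "tz": -0.34, "az": -6.7, "ax": 0, "ay": 0}, {"grip": 5, "tx": 0.89, "ty": -2.06, "tz": -0.34, "az": -6.8, "ax": 0, "ay": 0}, {"grip": 5, "tx": 1.12, "ty": -1.94, "tz": -0.34, "az": -6.7, "ax": 0, "ay": 0}, {"grip": 5, "tx": 1.34, "ty": -1.79, "tz": -0.33, "az": -6.8, "ax": 0, "ay": 0}]
end [440.99 -96.04 149.99] 86.71251186762903
```

View pics/w12.png

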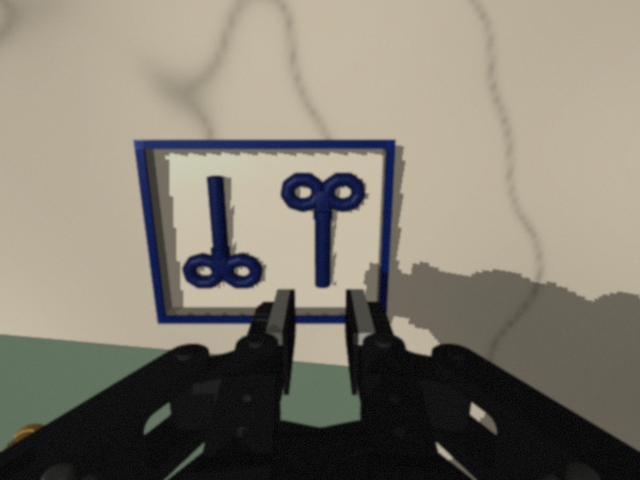

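Both keys lie flat and apart in the enamel tray, at (220,250) and (322,210). Next is the cylinder.

Emit:
{"op": "step_arm", "data": {
  "plan": [
    {"grip": 5,"tx": -1.4,"ty": -1.8,"tz": -0.4,"ax": 0,"ay": 0,"az": -6.7},
    {"grip": 5,"tx": -1.1,"ty": -1.9,"tz": -0.4,"ax": 0,"ay": 0,"az": -6.7},
    {"grip": 5,"tx": -0.9,"ty": -2.0,"tz": -0.4,"ax": 0,"ay": 0,"az": -6.7},
    {"grip": 5,"tx": -0.7,"ty": -2.1,"tz": -0.4,"ax": 0,"ay": 0,"az": -6.7},
    {"grip": 5,"tx": -0.4,"ty": -2.2,"tz": -0.4,"ax": 0,"ay": 0,"az": -6.7},
    {"grip": 5,"tx": -0.1,"ty": -2.2,"tz": -0.4,"ax": 0,"ay": 0,"az": -6.8},
    {"grip": 5,"tx": 0.1,"ty": -2.2,"tz": -0.4,"ax": 0,"ay": 0,"az": -6.7},
    {"grip": 5,"tx": 0.4,"ty": -2.2,"tz": -0.3,"ax": 0,"ay": 0,"az": -6.8}
  ]
}}

```text
time: 16.63
tool_pos: [499.8, -160.6, 131.3]
tcp_rot: [179.9, -0.0, 60.0]
ft_force: [0.2, -0.0, 0.5]
finger_gap: 50.1
```

Emit:
{"op": "step_arm", "data": {
  "plan": [
    {"grip": 5,"tx": 0.6,"ty": -2.2,"tz": -0.3,"ax": 0,"ay": 0,"az": -6.7},
    {"grip": 5,"tx": 0.9,"ty": -2.1,"tz": -0.3,"ax": 0,"ay": 0,"az": -6.8},
    {"grip": 5,"tx": 1.1,"ty": -1.9,"tz": -0.3,"ax": 0,"ay": 0,"az": -6.7},
    {"grip": 5,"tx": 1.3,"ty": -1.8,"tz": -0.3,"ax": 0,"ay": 0,"az": -6.8},
    {"grip": 5,"tx": 0,"ty": 0,"tz": 0,"ax": 0,"ay": 0,"az": 0},
    {"grip": 5,"tx": 0,"ty": 0,"tz": 0,"ax": 0,"ay": 0,"az": 0},
    {"grip": 5,"tx": 0,"ty": 0,"tz": 0,"ax": 0,"ay": 0,"az": 0},
    {"grip": 5,"tx": 0,"ty": 0,"tz": 0,"ax": 0,"ay": 0,"az": 0}
  ]
}}

```text
time: 17.3
tool_pos: [438.8, -96.8, 142.7]
tcp_rot: [180.0, 0.0, 86.6]
ft_force: [-0.6, 0.6, 0.1]
finger_gap: 50.1
```

```bash
python3 - <<'E'
from plan import *
im,C,st=look("wrist","w13");print(st["time"],st["tool_pos"],st["tcp_rot"],st["finger_gap"])
E
```

```text
17.3 [438.76 -96.8  142.73] [179.95   0.02  86.61] 50.12440285924155
```

View pics/w13.png

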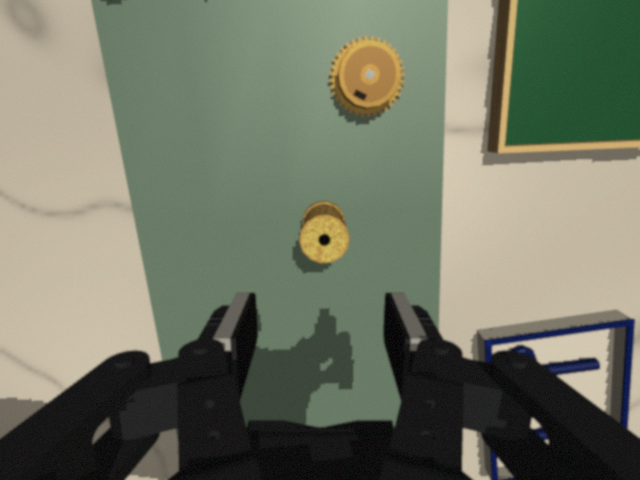

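The cylinder's top hole is at (324,240). The barrel hub is at (370,74).

```bash
python3 - <<'E'
from plan import *
st=sense();C=cam("wrist",st)
im=np.load("pics/w13.npy");hsv=cv2.cvtColor(im,cv2.COLOR_RGB2HSV);H,S,V=cv2.split(hsv)
m=((H>12)&(H<32)&(S>90)&(V>150)); 
for c,a,b,l in blobs(m[180:290,260:380],50): print(c+[260,180],a,b)
print(onz(C,(324.5,239.5),50),onz(C,(370,74),20))
T=cam("top");S_=cam("side")
print(tri([(T,(375.5,260)),(S_,(313,280.3)),(C,(324.5,239.5))]))
print(tri([(T,(317.5,241.25)),(S_,(312.6,252.6)),(C,(370,74))]))
plan([(441,-96,85,86.7)],grip=5,step=20)
E
```

```text
[324.12 238.45] 1702 [40 35 49 48]
[[441.7  -92.95  50.  ]] [[476.17   4.82  20.  ]]
(array([441.6 , -94.81,  48.44]), [np.float64(1.5599876471769414), np.float64(0.5892799826161648), np.float64(1.3585818694616514)])
(array([476.87,   3.33,  18.99]), [np.float64(1.2590308273314914), np.float64(0.9081385804308962), np.float64(1.699001276132788)])
[{"grip": 5, "tx": 0.03, "ty": 0.08, "tz": 1.92, "az": -0.0, "ax": 0, "ay": 0}, {"grip": 5, "tx": 0.03, "ty": 0.08, "tz": 1.92, "az": -0.0, "ax": 0, "ay": 0}, {"grip": 5, "tx": 0.03, "ty": 0.07, "tz": 1.92, "az": -0.1, "ax": 0, "ay": 0}]
end [440.99 -96.05  84.95] 86.71480317511863
```

Emit:
{"op": "step_arm", "data": {
  "plan": [
    {"grip": 5,"tx": 0.1,"ty": 0.1,"tz": 1.8,"ax": 0,"ay": 0,"az": 0},
    {"grip": 5,"tx": 0.1,"ty": 0.1,"tz": 2,"ax": 0,"ay": 0,"az": 0},
    {"grip": 5,"tx": 0,"ty": 0.1,"tz": 2,"ax": 0,"ay": 0,"az": 0},
    {"grip": 5,"tx": 0,"ty": 0,"tz": 1.2,"ax": 0,"ay": 0,"az": 0},
    {"grip": 5,"tx": 0,"ty": 0,"tz": 0,"ax": 0,"ay": 0,"az": 0},
    {"grip": 5,"tx": 0,"ty": 0,"tz": 0,"ax": 0,"ay": 0,"az": 0},
    {"grip": 5,"tx": 0,"ty": 0,"tz": 0,"ax": 0,"ay": 0,"az": 0}
  ]
}}

```text
time: 17.93
tool_pos: [441.9, -94.9, 73.2]
tcp_rot: [180.0, 0.0, 86.7]
ft_force: [0.3, -0.7, 0.8]
finger_gap: 49.7
```

```bash
python3 - <<'E'
from plan import *
im,C,st=look("wrist","w14");print(st["time"],st["tool_pos"],st["tcp_rot"],st["finger_gap"])
plan([(441.6,-94.5,22,86.7)],grip=5,step=12)
E
```

```text
17.9333 [441.93 -94.88  73.2 ] [179.96   0.01  86.67] 49.655749671896174
[{"grip": 5, "tx": 0.01, "ty": -0.01, "tz": 1.03, "az": -0.0, "ax": 0, "ay": 0}, {"grip": 5, "tx": 0.01, "ty": -0.01, "tz": 1.03, "az": -0.0, "ax": 0, "ay": 0}, {"grip": 5, "tx": 0.01, "ty": -0.01, "tz": 1.03, "az": -0.0, "ax": 0, "ay": 0}, {"grip": 5, "tx": 0.0, "ty": -0.02, "tz": 1.03, "az": -0.0, "ax": 0, "ay": 0}, {"grip": 5, "tx": 0.01, "ty": -0.01, "tz": 1.04, "az": -0.0, "ax": 0, "ay": 0}]
end [441.64 -94.5   21.97] 86.67576307199536
```

View pics/w14.png

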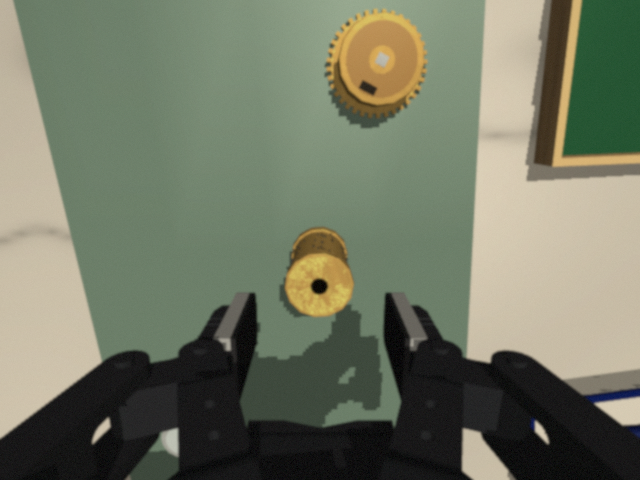

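The cylinder's hole at (319,286) is centred between the fingers, so I'll go down and grip.

Emit:
{"op": "step_arm", "data": {
  "newtons": 30,
  "plan": [
    {"grip": 5,"tx": 0,"ty": 0,"tz": 1.4,"ax": 0,"ay": 0,"az": 0},
    {"grip": 5,"tx": 0,"ty": 0,"tz": 1.5,"ax": 0,"ay": 0,"az": 0},
    {"grip": 5,"tx": 0,"ty": 0,"tz": 1.3,"ax": 0,"ay": 0,"az": 0},
    {"grip": 5,"tx": 0,"ty": 0,"tz": 0.8,"ax": 0,"ay": 0,"az": 0},
    {"grip": 5,"tx": 0,"ty": 0,"tz": 0,"ax": 0,"ay": 0,"az": 0},
    {"grip": 5,"tx": 0,"ty": 0,"tz": 0,"ax": 0,"ay": 0,"az": 0},
    {"grip": 5,"tx": 0,"ty": 0,"tz": 0,"ax": 0,"ay": 0,"az": 0}
  ]
}}

```text
time: 18.57
tool_pos: [442.2, -94.8, 23.6]
tcp_rot: [179.9, 0.0, 86.7]
ft_force: [-0.1, -0.2, 1.0]
finger_gap: 50.0
```

Emit:
{"op": "step_arm", "data": {
  "plan": [
    {"grip": 4.2,"tx": 0,"ty": 0,"tz": 0,"ax": 0,"ay": 0,"az": 0},
    {"grip": 3.6,"tx": 0,"ty": 0,"tz": 0,"ax": 0,"ay": 0,"az": 0},
    {"grip": 3.3,"tx": 0,"ty": 0,"tz": 0,"ax": 0,"ay": 0,"az": 0},
    {"grip": 2.8,"tx": 0,"ty": 0,"tz": 0,"ax": 0,"ay": 0,"az": 0},
    {"grip": 2.8,"tx": 0,"ty": 0,"tz": 0,"ax": 0,"ay": 0,"az": 0},
    {"grip": 2.8,"tx": 0,"ty": 0,"tz": 0,"ax": 0,"ay": 0,"az": 0},
    {"grip": 2.8,"tx": 0,"ty": 0,"tz": 0,"ax": 0,"ay": 0,"az": 0}
  ]
}}

```text
time: 19.15
tool_pos: [441.8, -94.6, 23.1]
tcp_rot: [179.9, 0.0, 86.7]
ft_force: [-1.7, 1.1, 6.8]
finger_gap: 30.3
```

```bash
python3 - <<'E'
from plan import *
im,C,st=look("wrist","w15");print(st["time"],st["tool_pos"],st["tcp_rot"],st["finger_gap"])
R=lambda a:np.array([[np.cos(a),-np.sin(a)],[np.sin(a),np.cos(a)]])
p=np.array([415.2,288])+R(np.radians(-3.3))@np.array([0,34]); print(p)
q=st["tool_pos"]; plan([(q[0],q[1],92,86.7,30),(p[0],p[1],92,86.7,33)],grip=2.8)
E
```

```text
19.15 [441.78 -94.63  23.08] [179.95   0.02  86.71] 30.261826301322163
[417.16 321.94]
[{"grip": 2.8, "tx": 0.0, "ty": 0.0, "tz": -2.3, "az": 0.0, "ax": 0, "ay": 0}, {"grip": 2.8, "tx": 0.0, "ty": 0.0, "tz": -2.3, "az": 0.0, "ax": 0, "ay": 0}, {"grip": 2.8, "tx": 0.0, "ty": 0.0, "tz": -2.29, "az": 0.0, "ax": 0, "ay": 0}, {"grip": 2.8, "tx": 3.19, "ty": -0.37, "tz": -0.0, "az": 0.0, "ax": 0, "ay": 0}, {"grip": 2.8, "tx": 3.19, "ty": -0.37, "tz": -0.0, "az": 0.0, "ax": 0, "ay": 0}, {"grip": 2.8, "tx": 3.19, "ty": -0.37, "tz": -0.0, "az": 0.0, "ax": 0, "ay": 0}, {"grip": 2.8, "tx": 3.19, "ty": -0.37, "tz": -0.0, "az": 0.0, "ax": 0, "ay": 0}, {"grip": 2.8, "tx": 3.19, "ty": -0.37, "tz": -0.0, "az": 0.0, "ax": 0, "ay": 0}]
[{"grip": 2.8, "tx": 3.19, "ty": -0.37, "tz": -0.0, "az": 0.0, "ax": 0, "ay": 0}, {"grip": 2.8, "tx": 3.19, "ty": -0.38, "tz": -0.0, "az": 0.0, "ax": 0, "ay": 0}, {"grip": 2.8, "tx": 3.19, "ty": -0.37, "tz": -0.0, "az": 0.0, "ax": 0, "ay": 0}, {"grip": 2.8, "tx": 3.19, "ty": -0.38, "tz": -0.0, "az": 0.0, "ax": 0, "ay": 0}, {"grip": 2.8, "tx": 3.18, "ty": -0.37, "tz": -0.0, "az": 0.0, "ax": 0, "ay": 0}, {"grip": 2.8, "tx": 3.19, "ty": -0.38, "tz": -0.0, "az": 0.0, "ax": 0, "ay": 0}, {"grip": 2.8, "tx": 3.18, "ty": -0.37, "tz": -0.0, "az": 0.0, "ax": 0, "ay": 0}, {"grip": 2.8, "tx": 3.19, "ty": -0.38, "tz": -0.0, "az": 0.0, "ax": 0, "ay": 0}]
end [417.13 321.97  91.97] 86.7087200895566
```

View pics/w15.png

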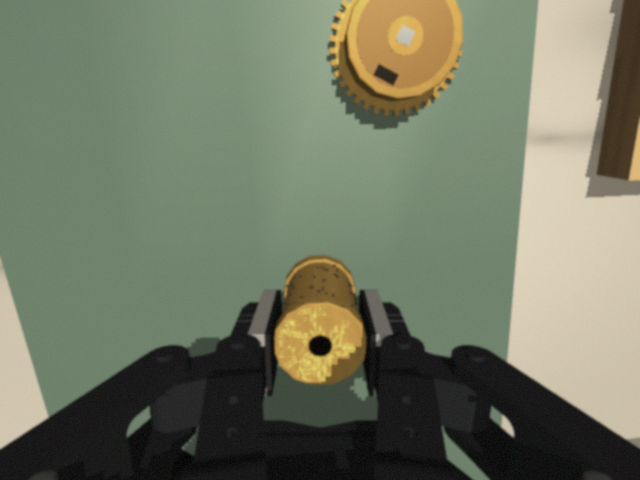

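The cylinder is gripped centred on its top collar, hole at (320,345). I'll carry it to the basket.

Emit:
{"op": "step_arm", "data": {
  "plan": [
    {"grip": 2.8,"tx": 0,"ty": 0,"tz": -0.8,"ax": 0,"ay": 0,"az": 0},
    {"grip": 2.8,"tx": 0,"ty": 0,"tz": -2,"ax": 0,"ay": 0,"az": 0},
    {"grip": 2.8,"tx": 0,"ty": 0,"tz": -2.5,"ax": 0,"ay": 0,"az": 0},
    {"grip": 2.8,"tx": 1,"ty": -0.1,"tz": -1.5,"ax": 0,"ay": 0,"az": 0},
    {"grip": 2.8,"tx": 2.2,"ty": -0.3,"tz": 0,"ax": 0,"ay": 0,"az": 0},
    {"grip": 2.8,"tx": 3.2,"ty": -0.4,"tz": 0,"ax": 0,"ay": 0,"az": 0},
    {"grip": 2.8,"tx": 3.2,"ty": -0.4,"tz": 0,"ax": 0,"ay": 0,"az": 0},
    {"grip": 2.8,"tx": 3.2,"ty": -0.4,"tz": 0,"ax": 0,"ay": 0,"az": 0}
  ]
}}

```text
time: 19.87
tool_pos: [432.3, 35.3, 90.9]
tcp_rot: [180.0, -0.0, 86.6]
ft_force: [0.8, -0.2, -2.0]
finger_gap: 30.5
```

Emit:
{"op": "step_arm", "data": {
  "plan": [
    {"grip": 2.8,"tx": 3.2,"ty": -0.4,"tz": 0,"ax": 0,"ay": 0,"az": 0},
    {"grip": 2.8,"tx": 3.2,"ty": -0.4,"tz": 0,"ax": 0,"ay": 0,"az": 0},
    {"grip": 2.8,"tx": 3.2,"ty": -0.4,"tz": 0,"ax": 0,"ay": 0,"az": 0},
    {"grip": 2.8,"tx": 3.2,"ty": -0.4,"tz": 0,"ax": 0,"ay": 0,"az": 0},
    {"grip": 2.8,"tx": 3.2,"ty": -0.4,"tz": 0,"ax": 0,"ay": 0,"az": 0},
    {"grip": 2.8,"tx": 3.2,"ty": -0.3,"tz": 0,"ax": 0,"ay": 0,"az": 0},
    {"grip": 2.8,"tx": 3.2,"ty": -0.3,"tz": 0,"ax": 0,"ay": 0,"az": 0},
    {"grip": 2.8,"tx": 3.2,"ty": -0.3,"tz": 0,"ax": 0,"ay": 0,"az": 0}
  ]
}}

```text
time: 20.53
tool_pos: [417.8, 293.1, 90.7]
tcp_rot: [-180.0, 0.0, 86.7]
ft_force: [0.6, -0.1, -0.3]
finger_gap: 30.2
```

Emit:
{"op": "step_arm", "data": {
  "plan": [
    {"grip": 2.8,"tx": 2.0,"ty": -0.3,"tz": 0,"ax": 0,"ay": 0,"az": 0},
    {"grip": 2.8,"tx": 1,"ty": -0.1,"tz": 0,"ax": 0,"ay": 0,"az": 0},
    {"grip": 2.8,"tx": 0,"ty": 0,"tz": 0,"ax": 0,"ay": 0,"az": 0},
    {"grip": 2.8,"tx": 0,"ty": 0,"tz": 0,"ax": 0,"ay": 0,"az": 0},
    {"grip": 2.8,"tx": 0,"ty": 0,"tz": 0,"ax": 0,"ay": 0,"az": 0},
    {"grip": 2.8,"tx": 0,"ty": 0,"tz": 0,"ax": 0,"ay": 0,"az": 0}
  ]
}}

```text
time: 21.03
tool_pos: [416.3, 320.4, 90.3]
tcp_rot: [-180.0, 0.0, 86.6]
ft_force: [-0.9, -0.2, -1.1]
finger_gap: 30.3
```

```bash
python3 - <<'E'
from plan import *
im,C,st=look("wrist","w16");print(st["time"],st["tool_pos"],st["tcp_rot"],st["finger_gap"])
im,C,st=look("side","s16");cv2.imwrite("pics/s16c.png",cv2.resize(im[60:260,160:360,::-1],None,fx=3,fy=3,interpolation=cv2.INTER_CUBIC))
plan([(417.2,322,50,86.7)],grip=2.8,step=12)
E
```

```text
21.0333 [416.3  320.42  90.31] [-179.99    0.03   86.63] 30.305107292387937
[{"grip": 2.8, "tx": 0.03, "ty": 0.02, "tz": 1.01, "az": -0.0, "ax": 0, "ay": 0}, {"grip": 2.8, "tx": 0.04, "ty": 0.02, "tz": 1.01, "az": -0.0, "ax": 0, "ay": 0}, {"grip": 2.8, "tx": 0.03, "ty": 0.02, "tz": 1.01, "az": -0.0, "ax": 0, "ay": 0}, {"grip": 2.8, "tx": 0.04, "ty": 0.01, "tz": 1.01, "az": -0.1, "ax": 0, "ay": 0}]
end [417.16 322.01  50.01] 86.72495368448894
```

View pics/w16.png

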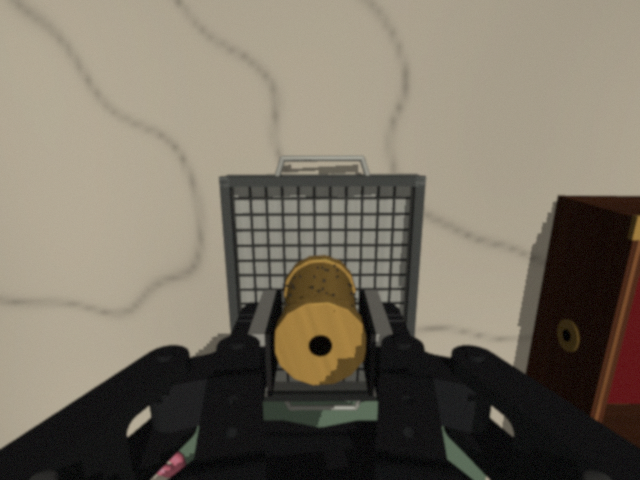

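View pics/s16c.png

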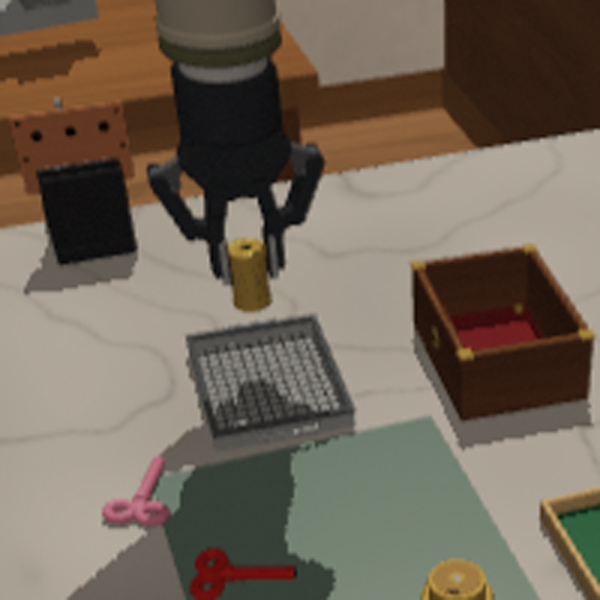

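The cylinder hangs upright over the basket. The far rim corners are at (221,178) and (425,178).

```bash
python3 - <<'E'
from plan import *
st=sense();C=cam("wrist",st);X=onz(C,[(221,177),(425,177)],18);print(X);d=X[1]-X[0];u=np.array([-d[1],d[0]])/np.hypot(*d[:2]);print(X.mean(0)[:2]-72*np.sign(u[1])*u)
print(st['tool_pos'])
E
```

```text
[[365.   369.17  18.  ]
 [476.33 362.59  18.  ]]
[416.41 294.  ]
[416.38 320.65  90.41]
```

Emit:
{"op": "step_arm", "data": {
  "plan": [
    {"grip": 2.8,"tx": 0.1,"ty": 0,"tz": 1,"ax": 0,"ay": 0,"az": 0},
    {"grip": 2.8,"tx": 0.1,"ty": 0,"tz": 1.5,"ax": 0,"ay": 0,"az": 0},
    {"grip": 2.8,"tx": 0,"ty": 0,"tz": 1.5,"ax": 0,"ay": 0,"az": 0},
    {"grip": 2.8,"tx": 0,"ty": 0,"tz": 1,"ax": 0,"ay": 0,"az": 0},
    {"grip": 2.8,"tx": 0,"ty": 0,"tz": 0.6,"ax": 0,"ay": 0,"az": 0},
    {"grip": 2.8,"tx": 0,"ty": 0,"tz": 0.2,"ax": 0,"ay": 0,"az": 0},
    {"grip": 2.8,"tx": 0,"ty": 0,"tz": 0,"ax": 0,"ay": 0,"az": 0},
    {"grip": 2.8,"tx": 0,"ty": 0,"tz": 0,"ax": 0,"ay": 0,"az": 0}
  ]
}}

```text
time: 21.8
tool_pos: [416.7, 323.9, 32.9]
tcp_rot: [180.0, -0.0, 86.7]
ft_force: [0.1, 0.1, -1.7]
finger_gap: 30.7
```

Emit:
{"op": "step_arm", "data": {
  "plan": [
    {"grip": 2.8,"tx": 0,"ty": 0,"tz": 0.1,"ax": 0,"ay": 0,"az": 0},
    {"grip": 2.8,"tx": 0,"ty": 0,"tz": 0.1,"ax": 0,"ay": 0,"az": 0},
    {"grip": 2.8,"tx": 0,"ty": 0,"tz": 0,"ax": 0,"ay": 0,"az": 0},
    {"grip": 2.8,"tx": 0,"ty": 0,"tz": 0,"ax": 0,"ay": 0,"az": 0},
    {"grip": 2.8,"tx": 0,"ty": 0,"tz": 0,"ax": 0,"ay": 0,"az": 0}
  ]
}}

```text
time: 22.22
tool_pos: [416.3, 323.8, 30.6]
tcp_rot: [180.0, -0.0, 86.7]
ft_force: [-0.3, 0.1, -0.4]
finger_gap: 30.3
```

Emit:
{"op": "step_arm", "data": {
  "plan": [
    {"grip": 2.8,"tx": 0,"ty": 0,"tz": 0.1,"ax": 0,"ay": 0,"az": 0},
    {"grip": 2.8,"tx": 0,"ty": 0,"tz": 0.1,"ax": 0,"ay": 0,"az": 0},
    {"grip": 2.8,"tx": 0,"ty": 0,"tz": 0,"ax": 0,"ay": 0,"az": 0},
    {"grip": 2.8,"tx": 0,"ty": 0,"tz": 0,"ax": 0,"ay": 0,"az": 0},
    {"grip": 2.8,"tx": 0,"ty": 0,"tz": 0,"ax": 0,"ay": 0,"az": 0}
  ]
}}

```text
time: 22.63
tool_pos: [416.2, 323.7, 28.3]
tcp_rot: [-180.0, 0.0, 86.7]
ft_force: [-0.9, -0.7, -1.1]
finger_gap: 30.6
```

Emit:
{"op": "step_arm", "data": {
  "plan": [
    {"grip": 2.8,"tx": 0,"ty": 0,"tz": 0.1,"ax": 0,"ay": 0,"az": 0},
    {"grip": 2.8,"tx": 0,"ty": 0,"tz": 0,"ax": 0,"ay": 0,"az": 0},
    {"grip": 2.8,"tx": 0,"ty": 0,"tz": 0,"ax": 0,"ay": 0,"az": 0},
    {"grip": 2.8,"tx": 0,"ty": 0,"tz": 0,"ax": 0,"ay": 0,"az": 0}
  ]
}}

```text
time: 22.97
tool_pos: [416.2, 323.7, 27.4]
tcp_rot: [-180.0, 0.0, 86.7]
ft_force: [0.2, -0.3, -0.3]
finger_gap: 30.2
```

Emit:
{"op": "step_arm", "data": {
  "plan": [
    {"grip": 2.8,"tx": 0,"ty": 0,"tz": 0.06,"ax": 0,"ay": 0,"az": 0},
    {"grip": 2.8,"tx": 0,"ty": 0,"tz": 0,"ax": 0,"ay": 0,"az": 0},
    {"grip": 2.8,"tx": 0,"ty": 0,"tz": 0,"ax": 0,"ay": 0,"az": 0},
    {"grip": 2.8,"tx": 0,"ty": 0,"tz": 0,"ax": 0,"ay": 0,"az": 0}
  ]
}}

```text
time: 23.3
tool_pos: [416.4, 323.9, 27.2]
tcp_rot: [180.0, -0.0, 86.7]
ft_force: [-1.5, 0.0, 4.9]
finger_gap: 30.3
```

Emit:
{"op": "step_arm", "data": {
  "plan": [
    {"grip": 2.8,"tx": 0,"ty": 0,"tz": 0.05,"ax": 0,"ay": 0,"az": 0},
    {"grip": 2.8,"tx": 0,"ty": 0,"tz": 0,"ax": 0,"ay": 0,"az": 0},
    {"grip": 2.8,"tx": 0,"ty": 0,"tz": 0,"ax": 0,"ay": 0,"az": 0},
    {"grip": 2.8,"tx": 0,"ty": 0,"tz": 0,"ax": 0,"ay": 0,"az": 0}
  ]
}}

```text
time: 23.63
tool_pos: [416.5, 324.0, 27.1]
tcp_rot: [180.0, -0.0, 86.7]
ft_force: [-3.5, -1.4, 9.4]
finger_gap: 30.6
```

Contact. I'll release slowly and lift.

Emit:
{"op": "step_arm", "data": {
  "plan": [
    {"grip": 3.1,"tx": 0,"ty": 0,"tz": -0.05,"ax": 0,"ay": 0,"az": 0},
    {"grip": 3.4,"tx": 0,"ty": 0,"tz": 0,"ax": 0,"ay": 0,"az": 0},
    {"grip": 4,"tx": 0,"ty": 0,"tz": 0,"ax": 0,"ay": 0,"az": 0},
    {"grip": 4.8,"tx": 0,"ty": 0,"tz": 0,"ax": 0,"ay": 0,"az": 0},
    {"grip": 4.8,"tx": 0,"ty": 0,"tz": 0,"ax": 0,"ay": 0,"az": 0},
    {"grip": 4.8,"tx": 0,"ty": 0,"tz": -1,"ax": 0,"ay": 0,"az": 0},
    {"grip": 4.8,"tx": 0,"ty": 0,"tz": -2.5,"ax": 0,"ay": 0,"az": 0},
    {"grip": 4.8,"tx": 0,"ty": 0,"tz": -3,"ax": 0,"ay": 0,"az": 0}
  ]
}}

```text
time: 24.3
tool_pos: [414.5, 322.5, 90.8]
tcp_rot: [-179.8, 0.2, 86.7]
ft_force: [1.0, 0.4, 0.7]
finger_gap: 47.6
```

Emit:
{"op": "step_arm", "data": {
  "plan": [
    {"grip": 5.5,"tx": 0,"ty": 0,"tz": -3,"ax": 0,"ay": 0,"az": 0},
    {"grip": 5.5,"tx": 0,"ty": 0,"tz": -1,"ax": 0,"ay": 0,"az": 0},
    {"grip": 5.5,"tx": 0,"ty": 0,"tz": 0,"ax": 0,"ay": 0,"az": 0}
  ]
}}

```text
time: 24.55
tool_pos: [418.7, 325.2, 136.6]
tcp_rot: [179.6, -0.3, 86.7]
ft_force: [-0.0, 0.2, 0.3]
finger_gap: 54.8
```

```bash
python3 - <<'E'
from plan import *
im,C,st=look("wrist","w17");print(st["time"],st["tool_pos"],st["tcp_rot"],st["finger_gap"])
plan([(476.8,3,120,86.7)],grip=5.5,step=35)
E
```

```text
24.55 [418.65 325.22 136.56] [179.65  -0.25  86.71] 54.766885987305514
[{"grip": 5.5, "tx": -3.18, "ty": 0.78, "tz": 0.14, "az": 0.0, "ax": 0, "ay": 0}, {"grip": 5.5, "tx": -3.17, "ty": 0.78, "tz": 0.14, "az": 0.0, "ax": 0, "ay": 0}, {"grip": 5.5, "tx": -3.18, "ty": 0.78, "tz": 0.14, "az": 0.0, "ax": 0, "ay": 0}, {"grip": 5.5, "tx": -3.17, "ty": 0.78, "tz": 0.14, "az": 0.0, "ax": 0, "ay": 0}, {"grip": 5.5, "tx": -3.18, "ty": 0.77, "tz": 0.14, "az": 0.0, "ax": 0, "ay": 0}, {"grip": 5.5, "tx": -3.17, "ty": 0.78, "tz": 0.14, "az": 0.0, "ax": 0, "ay": 0}, {"grip": 5.5, "tx": -3.18, "ty": 0.77, "tz": 0.14, "az": 0.0, "ax": 0, "ay": 0}, {"grip": 5.5, "tx": -3.17, "ty": 0.78, "tz": 0.14, "az": 0.0, "ax": 0, "ay": 0}]
[{"grip": 5.5, "tx": -3.18, "ty": 0.77, "tz": 0.14, "az": 0.0, "ax": 0, "ay": 0}, {"grip": 5.5, "tx": -3.17, "ty": 0.78, "tz": 0.14, "az": 0.0, "ax": 0, "ay": 0}]
end [476.82   3.04 120.01] 86.70525952702906
```

View pics/w17.png

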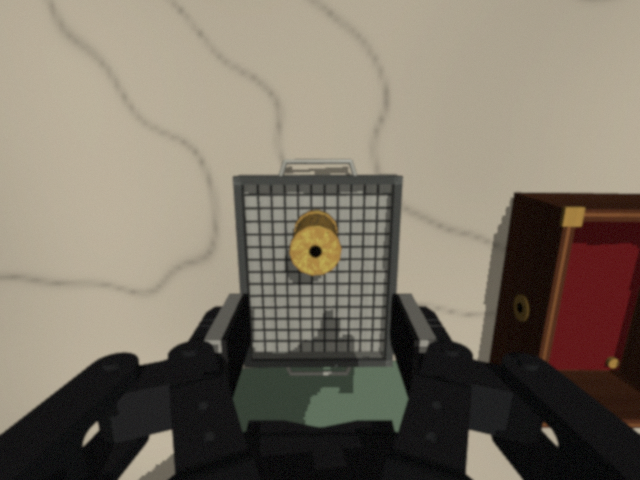

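The cylinder stands upright on the basket floor, hole at (316,250). Next is the barrel.

Emit:
{"op": "step_arm", "data": {
  "plan": [
    {"grip": 5.5,"tx": -3.2,"ty": 0.8,"tz": 0.1,"ax": 0,"ay": 0,"az": 0},
    {"grip": 5.5,"tx": -3.2,"ty": 0.8,"tz": 0.2,"ax": 0,"ay": 0,"az": 0},
    {"grip": 5.5,"tx": -3.2,"ty": 0.8,"tz": 0.2,"ax": 0,"ay": 0,"az": 0},
    {"grip": 5.5,"tx": -3.2,"ty": 0.8,"tz": 0.2,"ax": 0,"ay": 0,"az": 0},
    {"grip": 5.5,"tx": -3.2,"ty": 0.8,"tz": 0.2,"ax": 0,"ay": 0,"az": 0},
    {"grip": 5.5,"tx": -3.2,"ty": 0.8,"tz": 0.2,"ax": 0,"ay": 0,"az": 0},
    {"grip": 5.5,"tx": -3.2,"ty": 0.8,"tz": 0.2,"ax": 0,"ay": 0,"az": 0},
    {"grip": 5.5,"tx": -3.2,"ty": 0.8,"tz": 0.2,"ax": 0,"ay": 0,"az": 0}
  ]
}}

```text
time: 25.27
tool_pos: [464.1, 62.8, 114.8]
tcp_rot: [-179.8, 0.0, 86.7]
ft_force: [-0.0, 0.1, 0.8]
finger_gap: 54.9
```

Emit:
{"op": "step_arm", "data": {
  "plan": [
    {"grip": 5.5,"tx": -3.2,"ty": 0.7,"tz": 0.2,"ax": 0,"ay": 0,"az": 0},
    {"grip": 5.5,"tx": -3.2,"ty": 0.7,"tz": 0.2,"ax": 0,"ay": 0,"az": 0},
    {"grip": 5.5,"tx": 0,"ty": 0,"tz": 0,"ax": 0,"ay": 0,"az": 0},
    {"grip": 5.5,"tx": 0,"ty": 0,"tz": 0,"ax": 0,"ay": 0,"az": 0},
    {"grip": 5.5,"tx": 0,"ty": 0,"tz": 0,"ax": 0,"ay": 0,"az": 0},
    {"grip": 5.5,"tx": 0,"ty": 0,"tz": 0,"ax": 0,"ay": 0,"az": 0},
    {"grip": 5.5,"tx": 0,"ty": 0,"tz": 0,"ax": 0,"ay": 0,"az": 0}
  ]
}}

```text
time: 25.85
tool_pos: [475.3, 0.9, 112.4]
tcp_rot: [-180.0, -0.0, 86.8]
ft_force: [0.8, -0.0, -0.7]
finger_gap: 54.8
```

```bash
cat > br.py <<'E'
from plan import *
import sys
im,C,st=look("wrist",sys.argv[1]);print(st["time"],st["tool_pos"],st["tcp_rot"],st["finger_gap"])
hsv=cv2.cvtColor(im,cv2.COLOR_RGB2HSV);H,S,V=cv2.split(hsv)
m=((H>8)&(H<32)&(S>90)&(V>70)); m[380:]=0
for c,a,b,l in blobs(m,400):
    (x,y),r=cv2.minEnclosingCircle(np.argwhere(l)[:,::-1].astype(np.float32)); print(c,a,b,(x,y),r)
E
python3 br.py w18
```

```text
25.85 [475.34   0.88 112.36] [-179.96   -0.01   86.8 ] 54.83984343553068
[538.34 230.47] 6668 [447 129 193 180] (545.5, 218.0) 129.08631896972656
[320.95 231.84] 4129 [283 195  76  75] (320.7041931152344, 231.49148559570312) 37.786529541015625
```

View pics/w18.png

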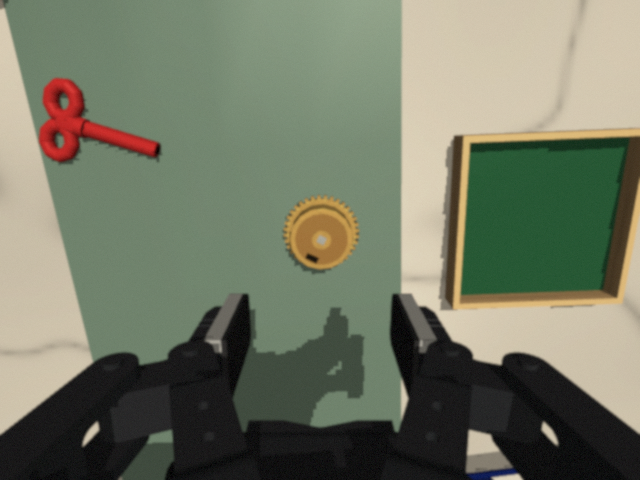

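The barrel's hub is at (321,240). Its toothed rim is centred at about (321,231).

```bash
python3 - <<'E'
from plan import *
st=sense();C=cam("wrist",st)
print(onz(C,[(321,240)],20),onz(C,[(320.8,231.8)],4))
plan([(476.5,3.5,8,86.7)],grip=5.5,step=20)
E
```

```text
[[476.26   4.54  20.  ]] [[476.21   5.59   4.  ]]
[{"grip": 5.5, "tx": 0.05, "ty": 0.01, "tz": 1.74, "az": 0.0, "ax": 0, "ay": 0}, {"grip": 5.5, "tx": 0.04, "ty": 0.02, "tz": 1.74, "az": 0.0, "ax": 0, "ay": 0}, {"grip": 5.5, "tx": 0.05, "ty": 0.01, "tz": 1.74, "az": 0.0, "ax": 0, "ay": 0}, {"grip": 5.5, "tx": 0.04, "ty": 0.02, "tz": 1.75, "az": 0.0, "ax": 0, "ay": 0}, {"grip": 5.5, "tx": 0.05, "ty": 0.01, "tz": 1.74, "az": 0.1, "ax": 0, "ay": 0}, {"grip": 5.5, "tx": 0.04, "ty": 0.02, "tz": 1.75, "az": 0.0, "ax": 0, "ay": 0}]
end [476.53   3.48   7.96] 86.70560775979574
```

Emit:
{"op": "step_arm", "data": {
  "plan": [
    {"grip": 5.5,"tx": 0.1,"ty": 0,"tz": 1.7,"ax": 0,"ay": 0,"az": 0},
    {"grip": 5.5,"tx": 0.1,"ty": 0.1,"tz": 2,"ax": 0,"ay": 0,"az": 0},
    {"grip": 5.5,"tx": 0.05,"ty": 0,"tz": 2,"ax": 0,"ay": 0,"az": 0},
    {"grip": 5.5,"tx": 0,"ty": 0,"tz": 1.5,"ax": 0,"ay": 0,"az": 0},
    {"grip": 5.5,"tx": 0,"ty": 0,"tz": 1,"ax": 0,"ay": 0,"az": 0},
    {"grip": 5.5,"tx": 0,"ty": 0,"tz": 0,"ax": 0,"ay": 0,"az": 0},
    {"grip": 5.5,"tx": 0,"ty": 0,"tz": 0,"ax": 0,"ay": 0,"az": 0},
    {"grip": 5.5,"tx": 0,"ty": 0,"tz": 0,"ax": 0,"ay": 0,"az": 0}
  ]
}}

```text
time: 26.57
tool_pos: [477.7, 2.3, 31.9]
tcp_rot: [179.9, 0.0, 86.7]
ft_force: [-0.3, -1.0, 0.5]
finger_gap: 55.1
```

```bash
python3 br.py w19; python3 -c "
from plan import *
plan([(476.4,3.5,6.5,86.7)],grip=5.5,step=8)"
```

```text
26.5667 [477.72   2.34  31.87] [179.91   0.    86.74] 55.05931443278838
[541.83 214.8 ] 4449 [501 138 139 216] (570.5, 245.5) 127.4697036743164
[316.23 280.74] 8484 [263 228 108 108] (316.203125, 280.8984375) 54.27058792114258
[599.64 369.69] 1539 [550 360  90  20] (594.7696533203125, 369.5) 45.23917007446289
[{"grip": 5.5, "tx": 0.03, "ty": -0.04, "tz": 0.64, "az": 0.0, "ax": 0, "ay": 0}, {"grip": 5.5, "tx": 0.03, "ty": -0.04, "tz": 0.64, "az": 0.0, "ax": 0, "ay": 0}, {"grip": 5.5, "tx": 0.03, "ty": -0.04, "tz": 0.64, "az": 0.0, "ax": 0, "ay": 0}, {"grip": 5.5, "tx": 0.03, "ty": -0.04, "tz": 0.64, "az": 0.0, "ax": 0, "ay": 0}]
end [476.44   3.52   6.51] 86.72613125894635
```

View pics/w19.png

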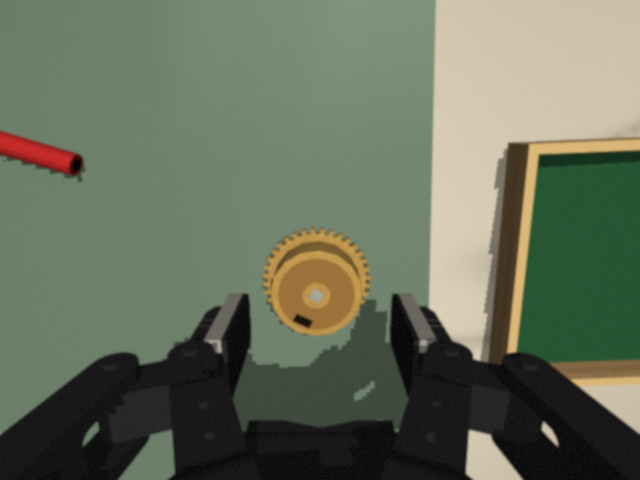

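The hub at (316,296) sits slightly left of centre, so I'll correct by 1.3 mm while descending.

Emit:
{"op": "step_arm", "data": {
  "newtons": 30,
  "plan": [
    {"grip": 5.5,"tx": 0.05,"ty": -0.05,"tz": 0.8,"ax": 0,"ay": 0,"az": 0},
    {"grip": 5.5,"tx": 0.05,"ty": -0.05,"tz": 0.9,"ax": 0,"ay": 0,"az": 0},
    {"grip": 5.5,"tx": 0.05,"ty": 0,"tz": 0.5,"ax": 0,"ay": 0,"az": 0},
    {"grip": 5.5,"tx": 0,"ty": 0,"tz": 0.3,"ax": 0,"ay": 0,"az": 0},
    {"grip": 5.5,"tx": 0,"ty": 0,"tz": 0,"ax": 0,"ay": 0,"az": 0},
    {"grip": 5.5,"tx": 0,"ty": 0,"tz": 0,"ax": 0,"ay": 0,"az": 0},
    {"grip": 5.5,"tx": 0,"ty": 0,"tz": 0,"ax": 0,"ay": 0,"az": 0}
  ]
}}

```text
time: 27.2
tool_pos: [476.1, 3.7, 5.9]
tcp_rot: [180.0, 0.0, 86.7]
ft_force: [-0.8, 0.1, -0.5]
finger_gap: 55.2
```

```bash
python3 br.py w20
```

```text
27.2 [476.13   3.7    5.93] [179.99   0.    86.71] 55.165295509695454
[574.62 232.03] 4306 [542 145  98 224] (596.5, 256.5) 119.32528686523438
[320.08 309.09] 11585 [258 247 125 127] (319.9569091796875, 309.744384765625) 63.63713073730469
```

View pics/w20.png

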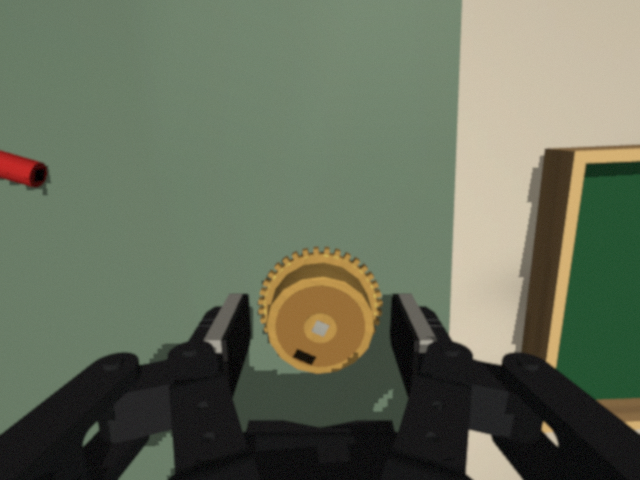

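Emit:
{"op": "step_arm", "data": {
  "plan": [
    {"grip": 4.8,"tx": 0,"ty": 0,"tz": -0.05,"ax": 0,"ay": 0,"az": 0},
    {"grip": 4.3,"tx": 0,"ty": 0,"tz": 0,"ax": 0,"ay": 0,"az": 0},
    {"grip": 4.0,"tx": 0,"ty": 0,"tz": 0,"ax": 0,"ay": 0,"az": 0},
    {"grip": 3.6,"tx": 0,"ty": 0,"tz": 0,"ax": 0,"ay": 0,"az": 0},
    {"grip": 3.6,"tx": 0,"ty": 0,"tz": 0,"ax": 0,"ay": 0,"az": 0},
    {"grip": 3.6,"tx": 0,"ty": 0,"tz": 0,"ax": 0,"ay": 0,"az": 0},
    {"grip": 3.6,"tx": 0,"ty": 0,"tz": 0,"ax": 0,"ay": 0,"az": 0}
  ]
}}

```text
time: 27.83
tool_pos: [476.3, 3.7, 6.8]
tcp_rot: [180.0, 0.0, 86.7]
ft_force: [-2.8, -0.6, 5.6]
finger_gap: 38.6
```

```bash
python3 br.py w21; python3 - <<'E'
from plan import *
q=sense()["tool_pos"]
p=np.array([416,290])+np.array([-2,-33.5]); print(p)
plan([(q[0],q[1],80,86.7,30),(p[0],p[1],85,86.7,33)],grip=3.6)
E
```

```text
27.8333 [476.27   3.68   6.81] [179.97   0.    86.71] 38.587228964599795
[571.24 238.62] 4666 [537 145 103 235] (591.0, 262.0) 126.46353149414062
[319.78 308.19] 10791 [261 246 118 127] (319.7091064453125, 309.0091857910156) 63.24910354614258
[414.  256.5]
[{"grip": 3.6, "tx": 0.0, "ty": 0.0, "tz": -2.44, "az": 0.0, "ax": 0, "ay": 0}, {"grip": 3.6, "tx": 0.0, "ty": 0.0, "tz": -2.44, "az": 0.0, "ax": 0, "ay": 0}, {"grip": 3.6, "tx": 0.0, "ty": 0.0, "tz": -2.44, "az": 0.0, "ax": 0, "ay": 0}, {"grip": 3.6, "tx": 3.11, "ty": -0.96, "tz": -0.06, "az": 0.0, "ax": 0, "ay": 0}, {"grip": 3.6, "tx": 3.11, "ty": -0.96, "tz": -0.06, "az": 0.0, "ax": 0, "ay": 0}, {"grip": 3.6, "tx": 3.11, "ty": -0.96, "tz": -0.06, "az": 0.0, "ax": 0, "ay": 0}, {"grip": 3.6, "tx": 3.11, "ty": -0.96, "tz": -0.06, "az": 0.0, "ax": 0, "ay": 0}, {"grip": 3.6, "tx": 3.11, "ty": -0.96, "tz": -0.07, "az": 0.0, "ax": 0, "ay": 0}]
[{"grip": 3.6, "tx": 3.11, "ty": -0.95, "tz": -0.06, "az": 0.0, "ax": 0, "ay": 0}, {"grip": 3.6, "tx": 3.11, "ty": -0.96, "tz": -0.07, "az": 0.0, "ax": 0, "ay": 0}, {"grip": 3.6, "tx": 3.11, "ty": -0.95, "tz": -0.06, "az": 0.0, "ax": 0, "ay": 0}]
end [414.04 256.49  84.98] 86.71058503076705
```

View pics/w21.png

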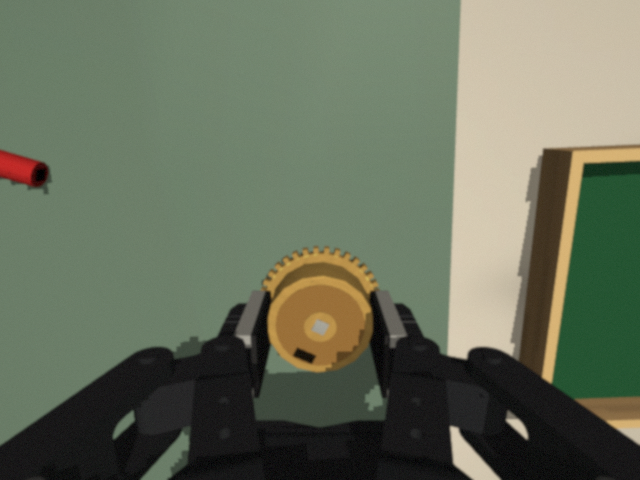

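Emit:
{"op": "step_arm", "data": {
  "plan": [
    {"grip": 3.6,"tx": 0,"ty": 0,"tz": -0.8,"ax": 0,"ay": 0,"az": 0},
    {"grip": 3.6,"tx": 0,"ty": 0,"tz": -2,"ax": 0,"ay": 0,"az": 0},
    {"grip": 3.6,"tx": 0,"ty": 0,"tz": -2.5,"ax": 0,"ay": 0,"az": 0},
    {"grip": 3.6,"tx": 1,"ty": -0.3,"tz": -2,"ax": 0,"ay": 0,"az": 0},
    {"grip": 3.6,"tx": 2.1,"ty": -0.7,"tz": -0.5,"ax": 0,"ay": 0,"az": 0},
    {"grip": 3.6,"tx": 3.1,"ty": -1,"tz": 0,"ax": 0,"ay": 0,"az": 0},
    {"grip": 3.6,"tx": 3.1,"ty": -1,"tz": 0,"ax": 0,"ay": 0,"az": 0},
    {"grip": 3.6,"tx": 3.1,"ty": -1,"tz": 0,"ax": 0,"ay": 0,"az": 0}
  ]
}}

```text
time: 28.55
tool_pos: [442.8, 130.9, 84.9]
tcp_rot: [180.0, -0.0, 86.6]
ft_force: [0.8, 0.8, -1.1]
finger_gap: 38.9
```

Emit:
{"op": "step_arm", "data": {
  "plan": [
    {"grip": 3.6,"tx": 3.1,"ty": -0.9,"tz": 0,"ax": 0,"ay": 0,"az": 0},
    {"grip": 3.6,"tx": 3.1,"ty": -0.9,"tz": 0,"ax": 0,"ay": 0,"az": 0},
    {"grip": 3.6,"tx": 3.1,"ty": -0.9,"tz": 0,"ax": 0,"ay": 0,"az": 0},
    {"grip": 3.6,"tx": 2.2,"ty": -0.7,"tz": 0,"ax": 0,"ay": 0,"az": 0},
    {"grip": 3.6,"tx": 1,"ty": -0.3,"tz": 0,"ax": 0,"ay": 0,"az": 0},
    {"grip": 3.6,"tx": 0,"ty": 0,"tz": 0,"ax": 0,"ay": 0,"az": 0},
    {"grip": 3.6,"tx": 0,"ty": 0,"tz": 0,"ax": 0,"ay": 0,"az": 0},
    {"grip": 3.6,"tx": 0,"ty": 0,"tz": 0,"ax": 0,"ay": 0,"az": 0}
  ]
}}

```text
time: 29.22
tool_pos: [413.6, 255.8, 84.2]
tcp_rot: [-180.0, 0.0, 86.7]
ft_force: [-0.7, 0.7, -1.8]
finger_gap: 38.4
```

```bash
python3 br.py w22; python3 -c "
from plan import *
plan([(414,256.5,50,86.7)],grip=3.6,step=50)"
```

```text
29.2167 [413.57 255.82  84.22] [-179.99    0.04   86.69] 38.37063167765384
[316.71 131.63] 4191 [280  94  74  77] (317.4507751464844, 131.91720581054688) 38.804908752441406
[319.79 307.87] 10835 [261 246 117 127] (319.6428527832031, 308.6428527832031) 63.529380798339844
[625.55 329.29] 1539 [604 248  36 132] (621.5, 313.5) 67.79759216308594
[{"grip": 3.6, "tx": 0.09, "ty": 0.03, "tz": 3.42, "az": -0.1, "ax": 0, "ay": 0}]
end [413.99 256.51  50.  ] 86.74774639140004
```

View pics/w22.png

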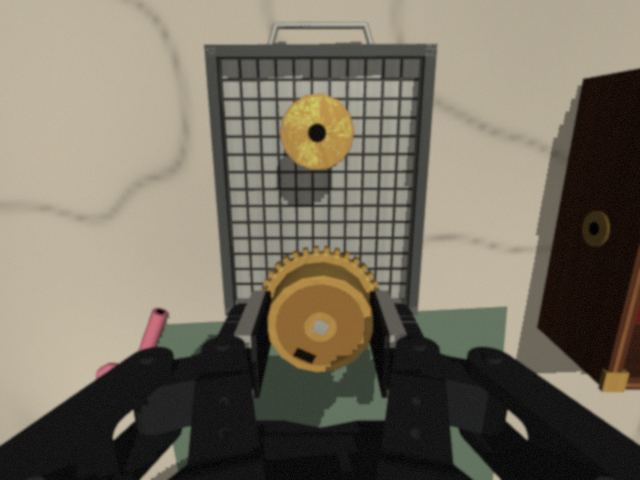

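The view shows the basket's far rim corners at (205,45) and (437,45), the cylinder top at (317,132) and the held barrel at (320,310).

```bash
python3 - <<'E'
from plan import *
st=sense();C=cam("wrist",st);X=onz(C,[(205,45),(437,45)],18);print(X);d=X[1]-X[0];u=np.array([-d[1],d[0]])/np.hypot(*d[:2]);print(X.mean(0)[:2]-72*np.sign(u[1])*u)
print(onz(C,[(317,132)],54))
E
```

```text
[[364.32 368.58  18.  ]
 [476.71 361.97  18.  ]]
[416.29 293.4 ]
[[416.42 325.19  54.  ]]
```

Emit:
{"op": "step_arm", "data": {
  "plan": [
    {"grip": 3.6,"tx": 0.2,"ty": 0.1,"tz": 1,"ax": 0,"ay": 0,"az": 0},
    {"grip": 3.6,"tx": 0.1,"ty": 0.1,"tz": 2,"ax": 0,"ay": 0,"az": 0},
    {"grip": 3.6,"tx": 0,"ty": 0,"tz": 1.8,"ax": 0,"ay": 0,"az": 0},
    {"grip": 3.6,"tx": 0,"ty": 0,"tz": 1,"ax": 0,"ay": 0,"az": 0},
    {"grip": 3.6,"tx": 0,"ty": 0,"tz": 0.5,"ax": 0,"ay": 0,"az": 0},
    {"grip": 3.6,"tx": 0,"ty": 0,"tz": 0,"ax": 0,"ay": 0,"az": 0},
    {"grip": 3.6,"tx": 0,"ty": 0,"tz": 0,"ax": 0,"ay": 0,"az": 0},
    {"grip": 3.6,"tx": 0,"ty": 0,"tz": 0,"ax": 0,"ay": 0,"az": 0}
  ]
}}

```text
time: 29.93
tool_pos: [416.4, 259.9, 22.2]
tcp_rot: [179.9, -0.0, 86.7]
ft_force: [-0.1, 0.9, -1.3]
finger_gap: 38.2
```

Emit:
{"op": "step_arm", "data": {
  "plan": [
    {"grip": 3.6,"tx": 0,"ty": 0,"tz": 0.2,"ax": 0,"ay": 0,"az": 0},
    {"grip": 3.6,"tx": 0,"ty": 0,"tz": 0.2,"ax": 0,"ay": 0,"az": 0},
    {"grip": 3.6,"tx": 0,"ty": 0,"tz": 0.1,"ax": 0,"ay": 0,"az": 0},
    {"grip": 3.6,"tx": 0,"ty": 0,"tz": 0,"ax": 0,"ay": 0,"az": 0},
    {"grip": 3.6,"tx": 0,"ty": 0,"tz": 0,"ax": 0,"ay": 0,"az": 0},
    {"grip": 3.6,"tx": 0,"ty": 0,"tz": 0,"ax": 0,"ay": 0,"az": 0}
  ]
}}

```text
time: 30.43
tool_pos: [415.6, 259.7, 16.3]
tcp_rot: [180.0, -0.0, 86.7]
ft_force: [-0.3, 0.7, -1.5]
finger_gap: 38.7
```

Contact is expected at about 10.8 mm.

Emit:
{"op": "step_arm", "data": {
  "plan": [
    {"grip": 3.6,"tx": 0,"ty": 0,"tz": 0.2,"ax": 0,"ay": 0,"az": 0},
    {"grip": 3.6,"tx": 0,"ty": 0,"tz": 0.1,"ax": 0,"ay": 0,"az": 0},
    {"grip": 3.6,"tx": 0,"ty": 0,"tz": 0.1,"ax": 0,"ay": 0,"az": 0},
    {"grip": 3.6,"tx": 0,"ty": 0,"tz": 0,"ax": 0,"ay": 0,"az": 0},
    {"grip": 3.6,"tx": 0,"ty": 0,"tz": 0,"ax": 0,"ay": 0,"az": 0},
    {"grip": 3.6,"tx": 0,"ty": 0,"tz": 0,"ax": 0,"ay": 0,"az": 0}
  ]
}}

```text
time: 30.93
tool_pos: [415.5, 259.6, 12.3]
tcp_rot: [-180.0, 0.0, 86.7]
ft_force: [-0.6, 0.3, -0.8]
finger_gap: 38.7
```

Emit:
{"op": "step_arm", "data": {
  "plan": [
    {"grip": 3.6,"tx": 0,"ty": 0,"tz": 0.08,"ax": 0,"ay": 0,"az": 0},
    {"grip": 3.6,"tx": 0,"ty": 0,"tz": 0,"ax": 0,"ay": 0,"az": 0},
    {"grip": 3.6,"tx": 0,"ty": 0,"tz": 0,"ax": 0,"ay": 0,"az": 0},
    {"grip": 3.6,"tx": 0,"ty": 0,"tz": 0,"ax": 0,"ay": 0,"az": 0}
  ]
}}

```text
time: 31.27
tool_pos: [415.5, 259.6, 11.5]
tcp_rot: [-180.0, 0.0, 86.7]
ft_force: [0.9, 0.8, -1.0]
finger_gap: 38.2
```

Emit:
{"op": "step_arm", "data": {
  "plan": [
    {"grip": 3.6,"tx": 0,"ty": 0,"tz": 0.08,"ax": 0,"ay": 0,"az": 0},
    {"grip": 3.6,"tx": 0,"ty": 0,"tz": 0,"ax": 0,"ay": 0,"az": 0},
    {"grip": 3.6,"tx": 0,"ty": 0,"tz": 0,"ax": 0,"ay": 0,"az": 0},
    {"grip": 3.6,"tx": 0,"ty": 0,"tz": 0,"ax": 0,"ay": 0,"az": 0}
  ]
}}

```text
time: 31.6
tool_pos: [415.7, 259.7, 10.8]
tcp_rot: [180.0, -0.0, 86.7]
ft_force: [-0.7, 0.3, 0.8]
finger_gap: 38.5
```

Emit:
{"op": "step_arm", "data": {
  "plan": [
    {"grip": 3.6,"tx": 0,"ty": 0,"tz": 0.05,"ax": 0,"ay": 0,"az": 0},
    {"grip": 3.6,"tx": 0,"ty": 0,"tz": 0,"ax": 0,"ay": 0,"az": 0},
    {"grip": 3.6,"tx": 0,"ty": 0,"tz": 0,"ax": 0,"ay": 0,"az": 0},
    {"grip": 3.6,"tx": 0,"ty": 0,"tz": 0,"ax": 0,"ay": 0,"az": 0}
  ]
}}

```text
time: 31.93
tool_pos: [415.7, 259.7, 10.8]
tcp_rot: [180.0, -0.0, 86.7]
ft_force: [-2.9, -1.4, 6.8]
finger_gap: 38.4
```

Emit:
{"op": "step_arm", "data": {
  "plan": [
    {"grip": 3.9,"tx": 0,"ty": 0,"tz": -0.05,"ax": 0,"ay": 0,"az": 0},
    {"grip": 4.3,"tx": 0,"ty": 0,"tz": 0,"ax": 0,"ay": 0,"az": 0},
    {"grip": 5.0,"tx": 0,"ty": 0,"tz": 0,"ax": 0,"ay": 0,"az": 0},
    {"grip": 5.2,"tx": 0,"ty": 0,"tz": 0,"ax": 0,"ay": 0,"az": 0},
    {"grip": 5.2,"tx": 0,"ty": 0,"tz": 0,"ax": 0,"ay": 0,"az": 0},
    {"grip": 5.2,"tx": 0,"ty": 0,"tz": -1,"ax": 0,"ay": 0,"az": 0},
    {"grip": 5.2,"tx": 0,"ty": 0,"tz": -2.5,"ax": 0,"ay": 0,"az": 0},
    {"grip": 5.2,"tx": 0,"ty": 0,"tz": -3,"ax": 0,"ay": 0,"az": 0}
  ]
}}

```text
time: 32.6
tool_pos: [413.7, 258.7, 74.9]
tcp_rot: [-179.8, 0.1, 86.7]
ft_force: [1.1, 0.5, 0.6]
finger_gap: 52.0
```

Emit:
{"op": "step_arm", "data": {
  "plan": [
    {"grip": 5.2,"tx": 0,"ty": 0,"tz": -3,"ax": 0,"ay": 0,"az": 0},
    {"grip": 5.2,"tx": 0,"ty": 0,"tz": -1.5,"ax": 0,"ay": 0,"az": 0},
    {"grip": 5.2,"tx": 0,"ty": 0,"tz": 0,"ax": 0,"ay": 0,"az": 0}
  ]
}}

```text
time: 32.85
tool_pos: [418.5, 261.1, 126.4]
tcp_rot: [179.6, -0.2, 86.7]
ft_force: [0.2, 0.3, 0.8]
finger_gap: 51.9
```

```bash
python3 br.py w23; python3 -c "
from plan import *
plan([(370.5,-314,110,90)],grip=4,step=36)"
```

```text
32.85 [418.5  261.08 126.39] [179.58  -0.24  86.71] 51.904169701560896
[584.39 224.81] 4540 [541  85  99 269] (590.5, 220.5) 140.75698852539062
[307.68 142.36] 2681 [278 112  60  62] (307.30413818359375, 142.4329833984375) 30.868661880493164
[314.51 234.88] 3837 [279 200  72  71] (314.3128356933594, 234.76373291015625) 36.500877380371094
[{"grip": 4, "tx": -3.6, "ty": -0.09, "tz": 0.09, "az": -0.2, "ax": 0, "ay": 0}, {"grip": 4, "tx": -3.6, "ty": -0.1, "tz": 0.09, "az": -0.2, "ax": 0, "ay": 0}, {"grip": 4, "tx": -3.6, "ty": -0.11, "tz": 0.09, "az": -0.2, "ax": 0, "ay": 0}, {"grip": 4, "tx": -3.6, "ty": -0.12, "tz": 0.09, "az": -0.2, "ax": 0, "ay": 0}, {"grip": 4, "tx": -3.6, "ty": -0.14, "tz": 0.09, "az": -0.2, "ax": 0, "ay": 0}, {"grip": 4, "tx": -3.6, "ty": -0.15, "tz": 0.09, "az": -0.2, "ax": 0, "ay": 0}, {"grip": 4, "tx": -3.6, "ty": -0.16, "tz": 0.09, "az": -0.2, "ax": 0, "ay": 0}, {"grip": 4, "tx": -3.6, "ty": -0.17, "tz": 0.08, "az": -0.2, "ax": 0, "ay": 0}]
[{"grip": 4, "tx": -3.6, "ty": -0.19, "tz": 0.09, "az": -0.2, "ax": 0, "ay": 0}, {"grip": 4, "tx": -3.6, "ty": -0.2, "tz": 0.08, "az": -0.2, "ax": 0, "ay": 0}, {"grip": 4, "tx": -3.6, "ty": -0.21, "tz": 0.09, "az": -0.2, "ax": 0, "ay": 0}, {"grip": 4, "tx": -3.59, "ty": -0.22, "tz": 0.08, "az": -0.2, "ax": 0, "ay": 0}, {"grip": 4, "tx": -3.59, "ty": -0.24, "tz": 0.09, "az": -0.2, "ax": 0, "ay": 0}, {"grip": 4, "tx": -3.6, "ty": -0.25, "tz": 0.08, "az": -0.2, "ax": 0, "ay": 0}, {"grip": 4, "tx": -3.59, "ty": -0.26, "tz": 0.09, "az": -0.2, "ax": 0, "ay": 0}, {"grip": 4, "tx": -3.59, "ty": -0.28, "tz": 0.08, "az": -0.3, "ax": 0, "ay": 0}]
end [ 370.48 -313.96  110.03] 90.00796321968218
```

View pics/w23.png

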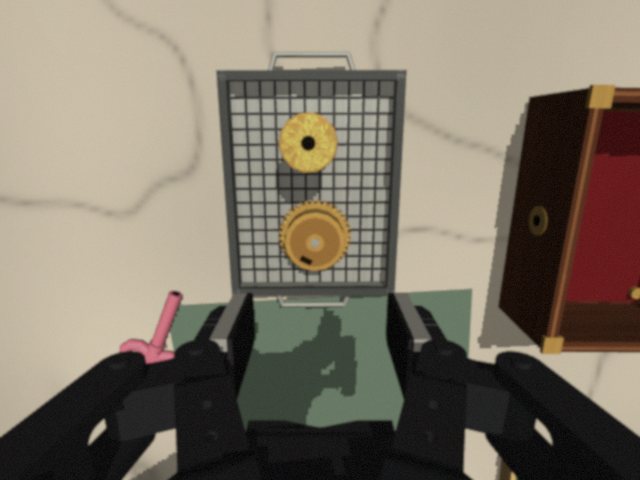

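The barrel is flat, wheel down, at (314,235), and the cylinder is at (308,142), both inside the basket. Now the beak.

Emit:
{"op": "step_arm", "data": {
  "plan": [
    {"grip": 4,"tx": -3.5,"ty": 0,"tz": 0.1,"ax": 0,"ay": 0,"az": -0.2},
    {"grip": 4,"tx": -3.6,"ty": -0.1,"tz": 0.1,"ax": 0,"ay": 0,"az": -0.2},
    {"grip": 4,"tx": -3.6,"ty": -0.1,"tz": 0.1,"ax": 0,"ay": 0,"az": -0.2},
    {"grip": 4,"tx": -3.6,"ty": -0.1,"tz": 0.1,"ax": 0,"ay": 0,"az": -0.2},
    {"grip": 4,"tx": -3.6,"ty": -0.1,"tz": 0.1,"ax": 0,"ay": 0,"az": -0.2},
    {"grip": 4,"tx": -3.6,"ty": -0.1,"tz": 0.1,"ax": 0,"ay": 0,"az": -0.2},
    {"grip": 4,"tx": -3.6,"ty": -0.2,"tz": 0.1,"ax": 0,"ay": 0,"az": -0.2},
    {"grip": 4,"tx": -3.6,"ty": -0.2,"tz": 0.1,"ax": 0,"ay": 0,"az": -0.2}
  ]
}}

```text
time: 33.57
tool_pos: [392.2, -28.1, 111.7]
tcp_rot: [-179.9, -0.0, 88.3]
ft_force: [1.4, 0.2, -0.1]
finger_gap: 40.2
```

Emit:
{"op": "step_arm", "data": {
  "plan": [
    {"grip": 4,"tx": -3.6,"ty": -0.2,"tz": 0.1,"ax": 0,"ay": 0,"az": -0.2},
    {"grip": 4,"tx": -3.6,"ty": -0.2,"tz": 0.1,"ax": 0,"ay": 0,"az": -0.2},
    {"grip": 4,"tx": -3.6,"ty": -0.2,"tz": 0.1,"ax": 0,"ay": 0,"az": -0.2},
    {"grip": 4,"tx": -3.6,"ty": -0.2,"tz": 0.1,"ax": 0,"ay": 0,"az": -0.2},
    {"grip": 4,"tx": -3.6,"ty": -0.2,"tz": 0.1,"ax": 0,"ay": 0,"az": -0.2},
    {"grip": 4,"tx": -3.6,"ty": -0.2,"tz": 0.1,"ax": 0,"ay": 0,"az": -0.2},
    {"grip": 4,"tx": -3.6,"ty": -0.3,"tz": 0.1,"ax": 0,"ay": 0,"az": -0.2},
    {"grip": 4,"tx": -3.6,"ty": -0.3,"tz": 0.1,"ax": 0,"ay": 0,"az": -0.3}
  ]
}}

```text
time: 34.23
tool_pos: [369.4, -315.5, 103.4]
tcp_rot: [-179.9, -0.1, 90.0]
ft_force: [-0.2, 0.5, 0.4]
finger_gap: 40.0
```

Emit:
{"op": "step_arm", "data": {
  "plan": [
    {"grip": 4,"tx": 0,"ty": 0,"tz": 0,"ax": 0,"ay": 0,"az": 0},
    {"grip": 4,"tx": 0,"ty": 0,"tz": 0,"ax": 0,"ay": 0,"az": 0},
    {"grip": 4,"tx": 0,"ty": 0,"tz": 0,"ax": 0,"ay": 0,"az": 0},
    {"grip": 4,"tx": 0,"ty": 0,"tz": 0,"ax": 0,"ay": 0,"az": 0}
  ]
}}

```text
time: 34.57
tool_pos: [370.4, -313.0, 104.0]
tcp_rot: [-179.9, -0.1, 90.0]
ft_force: [0.4, 0.6, -0.1]
finger_gap: 40.1
```

```bash
python3 br.py w24
```

```text
34.5667 [ 370.37 -312.99  103.98] [-179.95   -0.08   90.05] 40.06093058489438
```

View pics/w24.png

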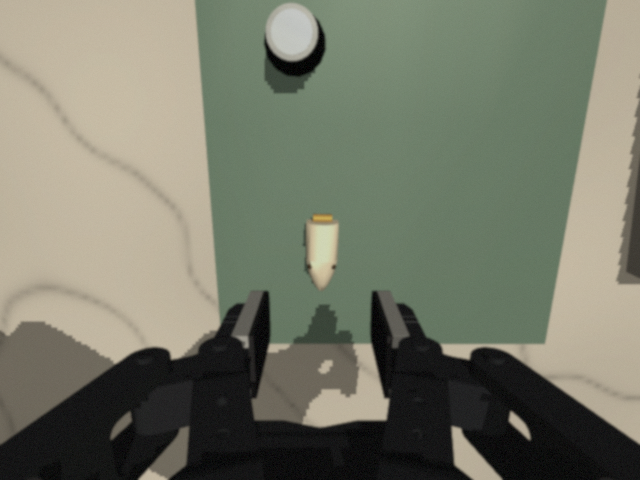

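The beak's tube is at (322,216) and its tip at (321,290), almost aligned with the tool. The loupe at (292,32) is well away.

```bash
python3 - <<'E'
from plan import *
st=sense();C=cam("wrist",st)
a,b=onz(C,[(322,215)],8)[0],onz(C,[(321,290)],4.5)[0];print(a,b,np.linalg.norm(a-b)); d=(b-a)[:2];print(np.degrees(np.arctan2(d[1],d[0])), a[:2]+17*d/np.linalg.norm(d))
T=cam("top");S=cam("side");B=lambda x,y:(x/4+360,y/4+215);D=lambda x,y:(x/3+270,y/3+250)
print(tri([(T,B(630,355)),(S,D(175,558)),(C,(321,290))]))
print(tri([(T,B(512,352)),(C,(322,215))]))
E
```

```text
[ 371.76 -293.98    8.  ] [ 371.24 -346.1     4.5 ] 52.24008943861639
-90.56840100787609 [ 371.59 -310.98]
(array([ 370.85, -348.69,    2.46]), [np.float64(1.6231792669440295), np.float64(0.06091940080271927), np.float64(1.6122561591255133)])
(array([ 371.4 , -290.04,   25.97]), [np.float64(0.2777252349223993), np.float64(0.2777252349223585)])
```

Emit:
{"op": "step_arm", "data": {
  "plan": [
    {"grip": 4,"tx": 0.1,"ty": 0.1,"tz": 2,"ax": 0,"ay": 0,"az": 0.4},
    {"grip": 3.6,"tx": 0,"ty": 0,"tz": 2,"ax": 0,"ay": 0,"az": 0},
    {"grip": 3.4,"tx": 0,"ty": 0,"tz": 2,"ax": 0,"ay": 0,"az": 0},
    {"grip": 3.4,"tx": 0,"ty": 0,"tz": 1.3,"ax": 0,"ay": 0,"az": 0},
    {"grip": 3.4,"tx": 0,"ty": 0,"tz": 0.7,"ax": 0,"ay": 0,"az": 0},
    {"grip": 3.4,"tx": 0,"ty": 0,"tz": 0,"ax": 0,"ay": 0,"az": 0},
    {"grip": 3.4,"tx": 0,"ty": 0,"tz": 0,"ax": 0,"ay": 0,"az": 0},
    {"grip": 3.4,"tx": 0,"ty": 0,"tz": 0,"ax": 0,"ay": 0,"az": 0}
  ]
}}

```text
time: 35.28
tool_pos: [372.4, -313.7, 25.9]
tcp_rot: [179.9, 0.1, 89.6]
ft_force: [0.1, -0.0, 0.6]
finger_gap: 34.0
```

```bash
python3 br.py w25;  python3 -c "
from plan import *
plan([(371.3,-312,2.5,89.5)],grip=3.4,step=8)"
```

```text
35.2833 [ 372.39 -313.68   25.89] [179.93   0.07  89.65] 33.966211137431976
[{"grip": 3.4, "tx": 0.06, "ty": -0.04, "tz": 0.79, "az": 0.0, "ax": 0, "ay": 0}, {"grip": 3.4, "tx": 0.07, "ty": -0.04, "tz": 0.78, "az": 0.1, "ax": 0, "ay": 0}, {"grip": 3.4, "tx": 0.06, "ty": -0.04, "tz": 0.79, "az": 0.0, "ax": 0, "ay": 0}]
end [ 371.31 -312.02    2.45] 89.53248517697715
```

View pics/w25.png

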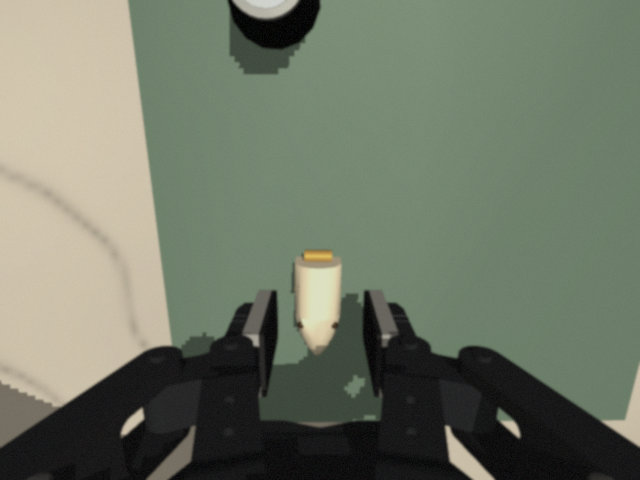

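The beak is between the fingers, tube at (318,255) and tip at (318,352). I'll go down and close.

Emit:
{"op": "step_arm", "data": {
  "newtons": 20,
  "plan": [
    {"grip": 3.4,"tx": 0.1,"ty": -0.05,"tz": 0.9,"ax": 0,"ay": 0,"az": 0},
    {"grip": 3.4,"tx": 0.1,"ty": 0,"tz": 0.7,"ax": 0,"ay": 0,"az": 0},
    {"grip": 3.4,"tx": 0,"ty": 0,"tz": 0.4,"ax": 0,"ay": 0,"az": 0},
    {"grip": 3.4,"tx": 0,"ty": 0,"tz": 0.2,"ax": 0,"ay": 0,"az": 0},
    {"grip": 3.4,"tx": 0,"ty": 0,"tz": 0,"ax": 0,"ay": 0,"az": 0},
    {"grip": 3.4,"tx": 0,"ty": 0,"tz": 0,"ax": 0,"ay": 0,"az": 0},
    {"grip": 3.4,"tx": 0,"ty": 0,"tz": 0,"ax": 0,"ay": 0,"az": 0}
  ]
}}

```text
time: 35.92
tool_pos: [371.2, -311.5, 2.8]
tcp_rot: [180.0, 0.0, 89.6]
ft_force: [-0.0, 0.4, 0.6]
finger_gap: 34.2
```

```bash
python3 br.py w26
```

```text
35.9167 [ 371.22 -311.5     2.83] [179.99   0.01  89.6 ] 34.2128960618765
[320.37 280.26] 459 [304 273  34  15] (320.588134765625, 280.5911865234375) 16.762239456176758
```

View pics/w26.png

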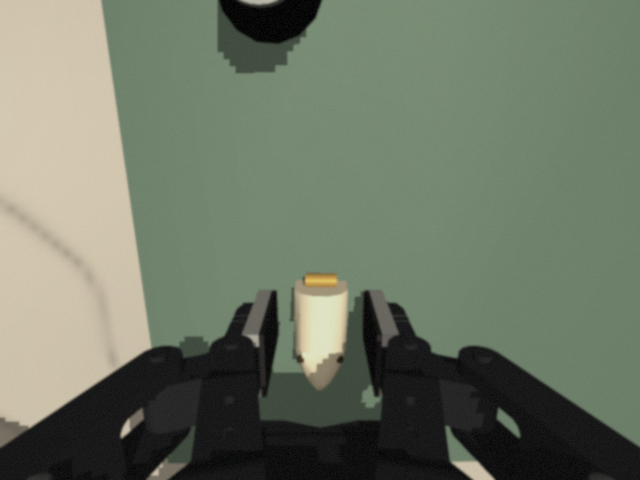

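The beak is centred, with its root level with the pads. I'll close and lift.

Emit:
{"op": "step_arm", "data": {
  "plan": [
    {"grip": 2.8,"tx": 0,"ty": 0,"tz": 0,"ax": 0,"ay": 0,"az": 0},
    {"grip": 2.3,"tx": 0,"ty": 0,"tz": 0,"ax": 0,"ay": 0,"az": 0},
    {"grip": 2.0,"tx": 0,"ty": 0,"tz": 0,"ax": 0,"ay": 0,"az": 0},
    {"grip": 1.6,"tx": 0,"ty": 0,"tz": 0,"ax": 0,"ay": 0,"az": 0},
    {"grip": 1.6,"tx": 0,"ty": 0,"tz": 0,"ax": 0,"ay": 0,"az": 0},
    {"grip": 1.6,"tx": 0,"ty": 0,"tz": 0,"ax": 0,"ay": 0,"az": 0}
  ]
}}

```text
time: 36.47
tool_pos: [371.3, -311.5, 3.0]
tcp_rot: [180.0, 0.0, 89.6]
ft_force: [-0.1, 1.1, 3.1]
finger_gap: 19.6
```

Emit:
{"op": "step_arm", "data": {
  "plan": [
    {"grip": 1.6,"tx": 0,"ty": 0,"tz": -0.6,"ax": 0,"ay": 0,"az": 0},
    {"grip": 1.6,"tx": 0,"ty": 0,"tz": -1.8,"ax": 0,"ay": 0,"az": 0},
    {"grip": 1.6,"tx": 0,"ty": 0,"tz": -2.5,"ax": 0,"ay": 0,"az": 0},
    {"grip": 1.6,"tx": 0,"ty": 0,"tz": -2.5,"ax": 0,"ay": 0,"az": 0},
    {"grip": 1.6,"tx": 0,"ty": 0,"tz": 0,"ax": 0,"ay": 0,"az": 0},
    {"grip": 1.6,"tx": 0,"ty": 0,"tz": 0,"ax": 0,"ay": 0,"az": 0}
  ]
}}

```text
time: 36.97
tool_pos: [372.3, -312.5, 78.8]
tcp_rot: [179.8, 0.2, 89.6]
ft_force: [0.5, -0.8, 0.0]
finger_gap: 19.4
```

```bash
python3 br.py w27;  python3 -c "
from plan import *
plan([(618,13,76,89.5)],grip=1.6,step=35)"
```

```text
36.9667 [ 372.26 -312.55   78.84] [179.83   0.17  89.61] 19.431972508650226
[320.   280.06] 471 [304 273  33  15] (319.85693359375, 280.9220886230469) 16.650249481201172
[{"grip": 1.6, "tx": 2.72, "ty": 2.04, "tz": 0.01, "az": 0.0, "ax": 0, "ay": 0}, {"grip": 1.6, "tx": 2.72, "ty": 2.04, "tz": 0.01, "az": 0.0, "ax": 0, "ay": 0}, {"grip": 1.6, "tx": 2.72, "ty": 2.04, "tz": 0.01, "az": 0.0, "ax": 0, "ay": 0}, {"grip": 1.6, "tx": 2.72, "ty": 2.04, "tz": 0.01, "az": 0.0, "ax": 0, "ay": 0}, {"grip": 1.6, "tx": 2.72, "ty": 2.03, "tz": 0.01, "az": 0.0, "ax": 0, "ay": 0}, {"grip": 1.6, "tx": 2.72, "ty": 2.04, "tz": 0.01, "az": 0.0, "ax": 0, "ay": 0}, {"grip": 1.6, "tx": 2.72, "ty": 2.03, "tz": 0.01, "az": 0.0, "ax": 0, "ay": 0}, {"grip": 1.6, "tx": 2.72, "ty": 2.04, "tz": 0.01, "az": 0.0, "ax": 0, "ay": 0}]
[{"grip": 1.6, "tx": 2.72, "ty": 2.03, "tz": 0.01, "az": 0.0, "ax": 0, "ay": 0}, {"grip": 1.6, "tx": 2.72, "ty": 2.04, "tz": 0.01, "az": 0.0, "ax": 0, "ay": 0}, {"grip": 1.6, "tx": 2.71, "ty": 2.03, "tz": 0.01, "az": 0.1, "ax": 0, "ay": 0}, {"grip": 1.6, "tx": 2.72, "ty": 2.03, "tz": 0.02, "az": 0.0, "ax": 0, "ay": 0}]
end [617.97  12.97  75.97] 89.50782990768084
```

View pics/w27.png

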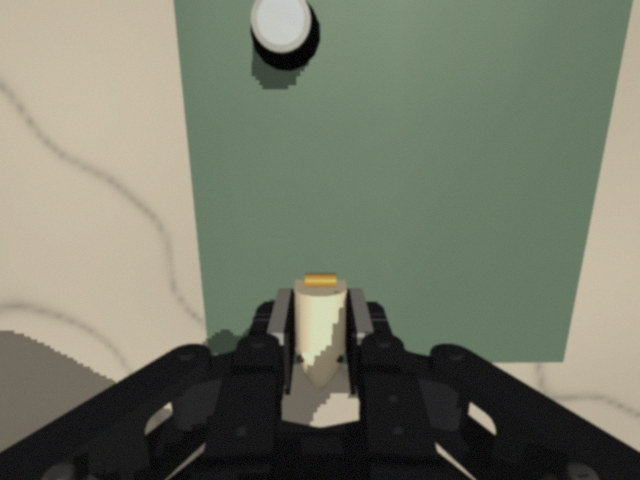

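The beak is held square, tube at (320,280). I'll carry it to the lined tray.

Emit:
{"op": "step_arm", "data": {
  "plan": [
    {"grip": 1.6,"tx": 1.4,"ty": 1,"tz": 0,"ax": 0,"ay": 0,"az": 0},
    {"grip": 1.6,"tx": 2.7,"ty": 2,"tz": 0,"ax": 0,"ay": 0,"az": 0},
    {"grip": 1.6,"tx": 2.7,"ty": 2,"tz": 0,"ax": 0,"ay": 0,"az": 0},
    {"grip": 1.6,"tx": 2.7,"ty": 2,"tz": 0,"ax": 0,"ay": 0,"az": 0},
    {"grip": 1.6,"tx": 2.7,"ty": 2,"tz": 0,"ax": 0,"ay": 0,"az": 0},
    {"grip": 1.6,"tx": 2.7,"ty": 2,"tz": 0,"ax": 0,"ay": 0,"az": 0},
    {"grip": 1.6,"tx": 2.7,"ty": 2,"tz": 0,"ax": 0,"ay": 0,"az": 0},
    {"grip": 1.6,"tx": 2.7,"ty": 2.1,"tz": 0,"ax": 0,"ay": 0,"az": 0}
  ]
}}

```text
time: 37.68
tool_pos: [522.9, -107.5, 74.9]
tcp_rot: [-179.8, -0.0, 89.6]
ft_force: [0.8, -0.4, -0.8]
finger_gap: 19.0
```

Emit:
{"op": "step_arm", "data": {
  "plan": [
    {"grip": 1.6,"tx": 2.7,"ty": 2.1,"tz": 0,"ax": 0,"ay": 0,"az": 0},
    {"grip": 1.6,"tx": 2.7,"ty": 2.1,"tz": 0,"ax": 0,"ay": 0,"az": 0},
    {"grip": 1.6,"tx": 2.7,"ty": 2.1,"tz": 0,"ax": 0,"ay": 0,"az": 0},
    {"grip": 1.6,"tx": 2.7,"ty": 2.1,"tz": 0,"ax": 0,"ay": 0,"az": 0},
    {"grip": 1.6,"tx": 1.5,"ty": 1,"tz": 0,"ax": 0,"ay": 0,"az": 0},
    {"grip": 1.6,"tx": 0,"ty": 0,"tz": 0,"ax": 0,"ay": 0,"az": 0},
    {"grip": 1.6,"tx": 0,"ty": 0,"tz": 0,"ax": 0,"ay": 0,"az": 0},
    {"grip": 1.6,"tx": 0,"ty": 0,"tz": 0,"ax": 0,"ay": 0,"az": 0}
  ]
}}

```text
time: 38.35
tool_pos: [617.0, 12.5, 75.2]
tcp_rot: [-179.8, 0.0, 89.6]
ft_force: [0.3, -0.7, 0.4]
finger_gap: 19.2
```

```bash
python3 br.py w28
```

```text
38.35 [616.97  12.53  75.15] [-179.84    0.02   89.62] 19.215921656083854
[316.37 226.23] 5981 [214 169 219 186] (322.623291015625, 255.62022399902344) 136.47398376464844
[319.92 279.91] 476 [303 273  34  15] (319.80303955078125, 280.5) 16.810558319091797
```

View pics/w28.png

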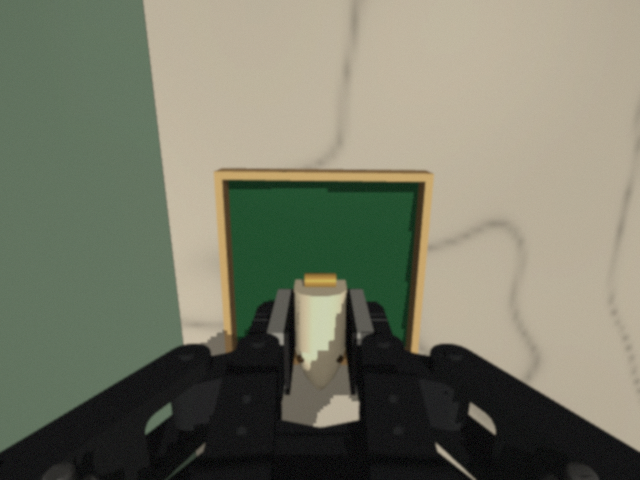

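The beak is over the green tray; the far rim runs from (216,172) to (432,175). I'll lower it.

Emit:
{"op": "step_arm", "data": {
  "plan": [
    {"grip": 1.6,"tx": 0,"ty": 0,"tz": 1,"ax": 0,"ay": 0,"az": 0},
    {"grip": 1.6,"tx": 0,"ty": 0,"tz": 2,"ax": 0,"ay": 0,"az": 0},
    {"grip": 1.6,"tx": 0,"ty": 0,"tz": 1.6,"ax": 0,"ay": 0,"az": 0},
    {"grip": 1.6,"tx": 0,"ty": 0,"tz": 0.8,"ax": 0,"ay": 0,"az": 0},
    {"grip": 1.6,"tx": 0,"ty": 0,"tz": 0.4,"ax": 0,"ay": 0,"az": 0},
    {"grip": 1.6,"tx": 0,"ty": 0,"tz": 0,"ax": 0,"ay": 0,"az": 0},
    {"grip": 1.6,"tx": 0,"ty": 0,"tz": 0,"ax": 0,"ay": 0,"az": 0},
    {"grip": 1.6,"tx": 0,"ty": 0,"tz": 0,"ax": 0,"ay": 0,"az": 0}
  ]
}}

```text
time: 39.07
tool_pos: [619.3, 12.7, 19.9]
tcp_rot: [179.9, 0.0, 89.6]
ft_force: [-0.0, 0.3, -0.2]
finger_gap: 19.5
```

Emit:
{"op": "step_arm", "data": {
  "plan": [
    {"grip": 1.6,"tx": 0,"ty": 0,"tz": 0.2,"ax": 0,"ay": 0,"az": 0},
    {"grip": 1.6,"tx": 0,"ty": 0,"tz": 0.1,"ax": 0,"ay": 0,"az": 0},
    {"grip": 1.6,"tx": 0,"ty": 0,"tz": 0,"ax": 0,"ay": 0,"az": 0},
    {"grip": 1.6,"tx": 0,"ty": 0,"tz": 0,"ax": 0,"ay": 0,"az": 0},
    {"grip": 1.6,"tx": 0,"ty": 0,"tz": 0,"ax": 0,"ay": 0,"az": 0}
  ]
}}

```text
time: 39.48
tool_pos: [618.4, 13.0, 15.8]
tcp_rot: [180.0, 0.0, 89.6]
ft_force: [-0.3, 0.2, -0.4]
finger_gap: 19.7
```

Emit:
{"op": "step_arm", "data": {
  "plan": [
    {"grip": 1.6,"tx": 0,"ty": 0,"tz": 0.3,"ax": 0,"ay": 0,"az": 0},
    {"grip": 1.6,"tx": 0,"ty": 0,"tz": 0.2,"ax": 0,"ay": 0,"az": 0},
    {"grip": 1.6,"tx": 0,"ty": 0,"tz": 0.1,"ax": 0,"ay": 0,"az": 0},
    {"grip": 1.6,"tx": 0,"ty": 0,"tz": 0,"ax": 0,"ay": 0,"az": 0},
    {"grip": 1.6,"tx": 0,"ty": 0,"tz": 0,"ax": 0,"ay": 0,"az": 0},
    {"grip": 1.6,"tx": 0,"ty": 0,"tz": 0,"ax": 0,"ay": 0,"az": 0}
  ]
}}

```text
time: 39.98
tool_pos: [618.4, 12.9, 9.7]
tcp_rot: [-180.0, 0.0, 89.6]
ft_force: [0.3, -0.1, -0.3]
finger_gap: 19.3
```

Emit:
{"op": "step_arm", "data": {
  "plan": [
    {"grip": 1.6,"tx": 0,"ty": 0,"tz": 0.1,"ax": 0,"ay": 0,"az": 0},
    {"grip": 1.6,"tx": 0,"ty": 0,"tz": 0,"ax": 0,"ay": 0,"az": 0},
    {"grip": 1.6,"tx": 0,"ty": 0,"tz": 0,"ax": 0,"ay": 0,"az": 0},
    {"grip": 1.6,"tx": 0,"ty": 0,"tz": 0,"ax": 0,"ay": 0,"az": 0}
  ]
}}

```text
time: 40.32
tool_pos: [618.4, 13.0, 8.7]
tcp_rot: [180.0, 0.0, 89.6]
ft_force: [0.9, 0.7, 0.3]
finger_gap: 19.6
```

Emit:
{"op": "step_arm", "data": {
  "plan": [
    {"grip": 1.6,"tx": 0,"ty": 0,"tz": 0.1,"ax": 0,"ay": 0,"az": 0},
    {"grip": 1.6,"tx": 0,"ty": 0,"tz": 0,"ax": 0,"ay": 0,"az": 0},
    {"grip": 1.6,"tx": 0,"ty": 0,"tz": 0,"ax": 0,"ay": 0,"az": 0},
    {"grip": 1.6,"tx": 0,"ty": 0,"tz": 0,"ax": 0,"ay": 0,"az": 0}
  ]
}}

```text
time: 40.65
tool_pos: [618.3, 13.0, 7.7]
tcp_rot: [-180.0, -0.0, 89.6]
ft_force: [0.3, 0.1, -0.5]
finger_gap: 19.2
```

Emit:
{"op": "step_arm", "data": {
  "plan": [
    {"grip": 1.6,"tx": 0,"ty": 0,"tz": 0.06,"ax": 0,"ay": 0,"az": 0},
    {"grip": 1.6,"tx": 0,"ty": 0,"tz": 0,"ax": 0,"ay": 0,"az": 0},
    {"grip": 1.6,"tx": 0,"ty": 0,"tz": 0,"ax": 0,"ay": 0,"az": 0},
    {"grip": 1.6,"tx": 0,"ty": 0,"tz": 0,"ax": 0,"ay": 0,"az": 0}
  ]
}}

```text
time: 40.98
tool_pos: [618.3, 13.0, 7.1]
tcp_rot: [-180.0, 0.0, 89.6]
ft_force: [-0.3, -1.1, 0.1]
finger_gap: 19.6
```

Emit:
{"op": "step_arm", "data": {
  "plan": [
    {"grip": 1.6,"tx": 0,"ty": 0,"tz": 0.05,"ax": 0,"ay": 0,"az": 0},
    {"grip": 1.6,"tx": 0,"ty": 0,"tz": 0,"ax": 0,"ay": 0,"az": 0},
    {"grip": 1.6,"tx": 0,"ty": 0,"tz": 0,"ax": 0,"ay": 0,"az": 0},
    {"grip": 1.6,"tx": 0,"ty": 0,"tz": 0,"ax": 0,"ay": 0,"az": 0}
  ]
}}

```text
time: 41.32
tool_pos: [618.5, 13.0, 7.0]
tcp_rot: [180.0, 0.0, 89.6]
ft_force: [-3.1, 0.1, 5.7]
finger_gap: 19.3
```

Emit:
{"op": "step_arm", "data": {
  "plan": [
    {"grip": 1.6,"tx": 0,"ty": 0,"tz": 0.03,"ax": 0,"ay": 0,"az": 0},
    {"grip": 1.6,"tx": 0,"ty": 0,"tz": 0,"ax": 0,"ay": 0,"az": 0},
    {"grip": 1.6,"tx": 0,"ty": 0,"tz": 0,"ax": 0,"ay": 0,"az": 0},
    {"grip": 1.6,"tx": 0,"ty": 0,"tz": 0,"ax": 0,"ay": 0,"az": 0}
  ]
}}

```text
time: 41.65
tool_pos: [618.5, 12.9, 7.0]
tcp_rot: [180.0, 0.0, 89.6]
ft_force: [-3.4, 1.0, 7.3]
finger_gap: 19.2
```

Contact. I'll release, lift, then take the final views.

Emit:
{"op": "step_arm", "data": {
  "plan": [
    {"grip": 1.9,"tx": 0,"ty": 0,"tz": -0.05,"ax": 0,"ay": 0,"az": 0},
    {"grip": 2.3,"tx": 0,"ty": 0,"tz": 0,"ax": 0,"ay": 0,"az": 0},
    {"grip": 3.2,"tx": 0,"ty": 0,"tz": 0,"ax": 0,"ay": 0,"az": 0},
    {"grip": 3.2,"tx": 0,"ty": 0,"tz": 0,"ax": 0,"ay": 0,"az": 0},
    {"grip": 3.2,"tx": 0,"ty": 0,"tz": -0.8,"ax": 0,"ay": 0,"az": 0},
    {"grip": 3.2,"tx": 0,"ty": 0,"tz": -2,"ax": 0,"ay": 0,"az": 0},
    {"grip": 3.2,"tx": 0,"ty": 0,"tz": -3,"ax": 0,"ay": 0,"az": 0},
    {"grip": 3.2,"tx": 0,"ty": 0,"tz": -3,"ax": 0,"ay": 0,"az": 0}
  ]
}}

```text
time: 42.32
tool_pos: [617.2, 13.0, 95.0]
tcp_rot: [-179.8, -0.0, 89.6]
ft_force: [1.3, 0.2, 0.7]
finger_gap: 31.8
```

Emit:
{"op": "step_arm", "data": {
  "plan": [
    {"grip": 3.2,"tx": 0,"ty": -1,"tz": -2.5,"ax": 0,"ay": 0,"az": 0},
    {"grip": 3.2,"tx": 0,"ty": -2,"tz": -2,"ax": 0,"ay": 0,"az": 0},
    {"grip": 3.2,"tx": 0,"ty": -3,"tz": -1,"ax": 0,"ay": 0,"az": 0},
    {"grip": 3.2,"tx": 0,"ty": -3,"tz": 0,"ax": 0,"ay": 0,"az": 0},
    {"grip": 3.2,"tx": 0,"ty": -1.5,"tz": 0,"ax": 0,"ay": 0,"az": 0},
    {"grip": 3.2,"tx": 0,"ty": 0,"tz": 0,"ax": 0,"ay": 0,"az": 0},
    {"grip": 3.2,"tx": 0,"ty": 0,"tz": 0,"ax": 0,"ay": 0,"az": 0},
    {"grip": 3.2,"tx": 0,"ty": 0,"tz": 0,"ax": 0,"ay": 0,"az": 0}
  ]
}}

```text
time: 42.98
tool_pos: [514.1, 13.6, 150.5]
tcp_rot: [179.9, 0.0, 89.6]
ft_force: [0.8, -0.4, 0.7]
finger_gap: 32.2
```

```bash
python3 br.py w29; python3 -c "
from h import *
look('top','t29');look('side','s29');print(sense()['time'],sense()['tool_pos'])"
```

```text
42.9833 [514.13  13.62 150.48] [179.92   0.01  89.6 ] 32.198932871346415
[459.87 235.63] 5214 [380 159 170 150] (466.0, 231.0) 107.93526458740234
43.1333 [514.05  13.63 149.85]
```

View pics/w29.png

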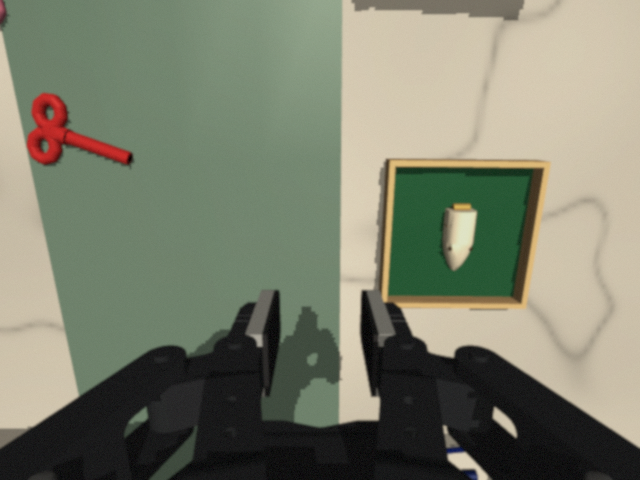

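View pics/t29.png

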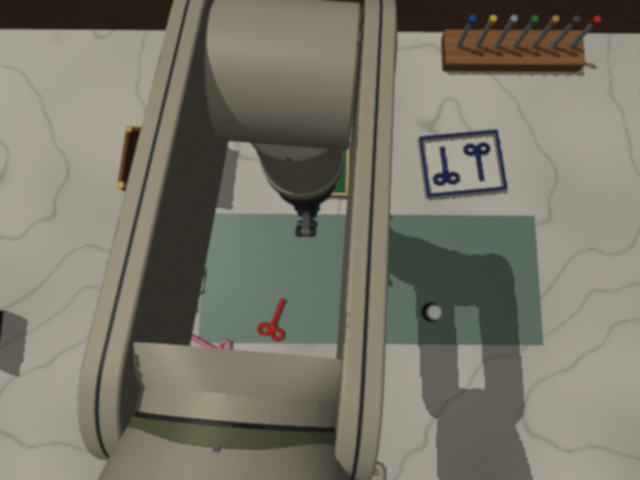

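View pics/s29.png

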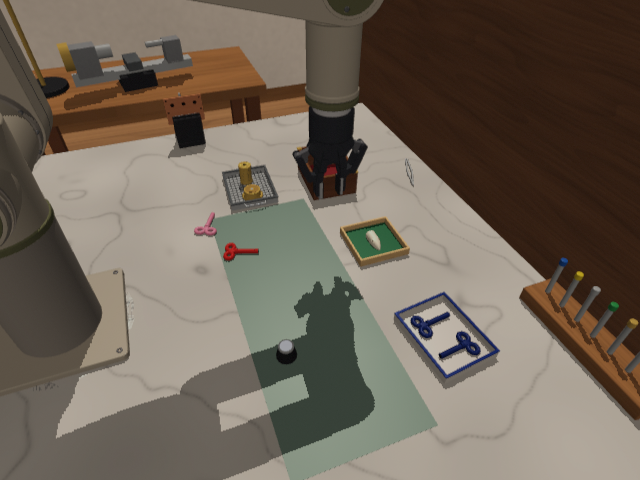

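All five parts are in place. The side view shows the keys at (430,325) and (462,347), the cylinder and barrel at (247,182), and the beak at (374,239). The loupe is still at (433,312) in the top view and the shell was never approached, so I'm handing in.

```bash
python3 -c "
from bench import *
s=sense();print(s['time'],s['qd'],s['ft_force'])
print(hand_in())"
```

```text
43.1333 [-0.01032279  0.12924417  0.22602634  0.08277986  0.01394784  0.00726474] [-0.22906212 -0.16928143  0.57523617]
the job is handed in; nothing more can be done
None
```

I sorted all five parts into their trays and handed the job in at 43.1 s of the 131 s allowed. I set each part down slowly until the wrist felt about 6–9 N, then released it.

- **Keys:** Both blued keys lie flat in the enamel tray, about 64 mm apart and pointing opposite ways, so they do not overlap.
- **Brass parts:** The cylinder is upright and the barrel is wheel down, both on the basket floor with a clear gap between them.
- **Beak:** It lies flat side down in the green-lined tray.
- **Left alone:** The red and pink look-alike keys were not touched. The loupe appears at the same pixels as at the start. I did not go near the shell, but the arm partly hid it in the last top and side pictures, so I could not check it again at the end.

**Disagreements:** The wrist and fixed cameras differed by about 2–3 mm on most positions and about 5 mm along the basket's length. I aimed between the two readings, and every part ended clear of the walls. No check failed. The first two move calls were refused for missing fields, and nothing moved.

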